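# Set up the bench spindle moulder

## Task

Set up the bench spindle moulder for curved work: take the plastic cap off the spindle and put it in the tray of the plywood caddy, then thread every spacer collar on the bench onto the spindle, the biggest first and the smallest on top, each fully home. When the collars are on, fit the guide arm: set the swivel disc to read 30 degrees against its index line, slide the steel tongue of the wooden arm between the two ears of the yoke on the disc, and drop the pin from the caddy through ears and tongue until its flange sits on the upper ear. Leave the other things on the bench where they are.

Things in the scene. Friction and masses are not known exactly. Their poses are not given: they have to be found in the camera images.
- moulder: fixed grey plate, 260 x 330 x 8 mm, on the bench; origin under it, z up; spans x -130..130, y -120..210 mm. On it: at x -55, y -60 an aluminium cutter head (76 mm across, top 30 mm above the bench) and above it the 25 mm steel spindle, tip at 108 mm; at x 55, y 115 the swivel disc's axis; at x 55, y 188 a steel index block (20 x 18 mm, 32 high), black index line on top
- seat (a point): point on the spindle axis at the top of the cutter head (30 mm above the bench), where the first collar comes to rest; the spindle stands 78 mm above it (the last 10 mm coned from 25 to 14 mm diameter)
- swivel (a joint): reading of the swivel disc, rad (30 degrees = 0.524), grows counter-clockwise seen from above, travel 0 to 1.57, starts at 0.95 to 1.5, stays where left (friction 0.2 N m). Aluminium disc, 124 mm across, top 32 mm above the bench; black marks every 10 degrees, long ones at 0, 30, 60, 90, a dot inside the 0 mark. The mark at the index line is the reading
- swivel_grip (a point): on the disc's axis, 47 mm above the bench, inside the dark steel grip bar by which the disc is turned: 14 mm wide, 64 mm long (x -36 to 28 mm), from 32 to 62 mm above the bench. x points level along the bar towards the yoke, z up; turns with the disc
- yoke (a point): middle of the yoke's slot on the axis of its holes, 72 mm from the disc's axis, 41 mm above the bench; x outwards (the open end), z up; turns with the disc. Steel, 40 mm wide: lower ear 18 to 32, upper ear 50 to 62 mm above the bench, vertical 14 mm hole through both. Ears end 20 mm outside the holes; a web closes the slot 18 mm inside them; the slot's sides are open
- guide: wooden guide arm 110 x 36 x 50 mm (x, y, z), round nose at -x, lying upright on the bench; origin at its underside's centre, near the centre of mass. At +x a steel tongue, 32 wide, 14 thick, from x 55 to 95 mm, 26 to 40 mm above the underside. In use the arm stands on the plate (8 mm above the bench), tongue in the slot, 2 mm clear above and below
- guide_eye (a point): centre of the vertical 14 mm hole in the tongue, 79 mm from the guide's origin along its x, 33 mm above its underside
- pin: steel pin, upright in the hole of the caddy's block: shaft 12 mm across, 50 mm long, the last 10 mm tapered to 5 mm; flange 26 mm across, 4 mm thick; above it a knurled dark head 22 mm across, from 4 to 40 mm. Origin on the axis at the flange's underside, z up: 68 mm above the bench at the start, 62 mm when the flange is on the upper ear
- pin_tip (a point): the pin's lower end, 50 mm below its origin
- cap: black plastic cap over the spindle's tip at the start: 40 mm outside diameter, 50 mm high, closed on top (12 mm thick), bore 30 mm, 38 mm deep; origin at the centre of its open lower end (70 mm above the bench at the start), z up
- caddy: fixed plywood caddy, 210 mm long in its x, 110 mm wide; origin on the bench under its middle. At its -x end a wooden block 60 x 64 mm, top 68 mm above the bench, with the pin's hole at x -72, y 0; the rest (x -30 to 105) is an open tray with 6 mm walls, 45 mm high
- tray (a point): middle of the tray's floor, 6 mm above the bench, inside 123 x 98 mm along the caddy's x and y
- collar_a: round steel spacer collar, plain bore 28 mm through, 64 mm outside diameter, 24 mm thick, the biggest; lies flat on the bench at the start; origin at its centre, half its thickness above its underside, z along the bore. May be absent (then there is no such collar to fit)
- collar_b: round steel spacer collar, plain bore 28 mm through, 58 mm outside diameter, 20 mm thick, second biggest; lies flat on the bench at the start; origin at its centre, half its thickness above its underside, z along the bore. May be absent (then there is no such collar to fit)
- collar_c: round steel spacer collar, plain bore 28 mm through, 52 mm outside diameter, 16 mm thick, third biggest; lies flat on the bench at the start; origin at its centre, half its thickness above its underside, z along the bore. May be absent (then there is no such collar to fit)
- collar_d: round steel spacer collar, plain bore 28 mm through, 46 mm outside diameter, 12 mm thick, the smallest; lies flat on the bench at the start; origin at its centre, half its thickness above its underside, z along the bore. May be absent (then there is no such collar to fit)
- tape: roll of masking tape lying flat, 96 mm diameter, 24 mm high; not part of the job, leave it where it is
- tin: round wax tin, closed, 66 mm diameter, 22 mm high; not part of the job, leave it where it is
- mallet: mallet 270 mm long, lying; not part of the job, leave it where it is
- square: try square, wooden stock 115 mm, steel blade, lying; not part of the job, leave it where it is
There are look-alikes about, which are no part of the job. Leave any green or red look-alike of the collar_c alone.

How it is judged (in metres and radians):
On the way, in this order (a step that is already met when the one before it is completed fails the run):
1. every collar that is there is fully home on the spindle, biggest at the bottom (horizontal distance between each of collar_a, collar_b, collar_c, collar_d and seat below 0.004 m and angle between the z axis of each of collar_a, collar_b, collar_c, collar_d and the z axis of moulder, either way round below 0.06 rad and z of collar_a in the frame of seat between 0.01 and 0.014 m and (z of collar_b in the frame of seat between 0.008 and 0.012 m or z of collar_b in the frame of seat between 0.032 and 0.036 m) and (z of collar_c in the frame of seat between 0.006 and 0.01 m or z of collar_c in the frame of seat between 0.026 and 0.03 m or z of collar_c in the frame of seat between 0.03 and 0.034 m or z of collar_c in the frame of seat between 0.05 and 0.054 m) and (z of collar_d in the frame of seat between 0.004 and 0.008 m or z of collar_d in the frame of seat between 0.02 and 0.024 m or z of collar_d in the frame of seat between 0.024 and 0.028 m or z of collar_d in the frame of seat between 0.028 and 0.032 m or z of collar_d in the frame of seat between 0.04 and 0.044 m or z of collar_d in the frame of seat between 0.044 and 0.048 m or z of collar_d in the frame of seat between 0.048 and 0.052 m or z of collar_d in the frame of seat between 0.064 and 0.068 m)), for 0.2 s.
2. the guide arm's tongue is in the yoke and the pin is fully through both ears and the tongue (horizontal distance between each of guide_eye, pin_tip, pin and yoke below 0.005 m and z of guide_eye in the frame of yoke between -0.004 and 0.004 m and angle between the z axis of guide and the z axis of moulder, either way round below 0.08 rad and z of pin_tip in the frame of yoke below -0.026 m and angle between the z axis of pin and the z axis of moulder, either way round below 0.1 rad), for 0.2 s.
At the end, for the whole second after the job is handed in: Cap in the tray; every collar present on the spindle by size, biggest lowest, flat, within 2 mm of home; swivel at 30 degrees within 2.5; guide arm upright, its eye within 5 mm of the yoke holes; pin through both ears and tongue, flange within 3 mm of the upper ear; all released, at rest (all of step 1 and all of step 2 and x of cap in the frame of tray between -0.06 and 0.06 m and y of cap in the frame of tray between -0.048 and 0.048 m and z of cap in the frame of tray between -0.005 and 0.052 m and linear speed of cap below 0.03 m/s and value of joint swivel between 0.48 and 0.568 rad and linear speed of each of guide, pin below 0.02 m/s); the robot touches nothing.
It fails at once if the tape, the tin, the mallet or the square is moved more than 60 mm (distance of any of tape, tin, mallet, square from where it was at the start of the episode above 0.06 m).
Of collar_a, collar_b, collar_c, collar_d only 2 to 4 are there at a start; the rules pass over those that are not, and their reading is None.
At some moment in a run one of collar_a, collar_b, collar_c, collar_d, guide may be knocked a few centimetres aside while the robot is not near it.
It also fails if it takes over 210 s, if anything falls off the work surface, if the arm or the gripper's body presses on something with over 40 N, if the wrist force passes 120 N, or if a joint passes its speed limit or range.

## Robot

A 6-joint arm with a two-finger parallel gripper is mounted at the origin on the work surface. World frame = base frame: x ahead of the robot, y to its left, z up, the work surface at z = 0. Lengths are in mm, angles in rad, forces in N, time in s.
With the tool pointing down it reaches from about 350 to 975 mm from the base axis. Payload 4.9 kg.
Tool frame: the origin (TCP) lies midway between the tips of the shut fingers; the grasp point (between the pads) lies 19 mm behind it (arm.grasp_offset is the x of the grasp point in the tool frame, in mm); x points along the fingers, y is the direction in which the jaws open and shut, and the axes are right-handed (so a half turn about x gives the same grasp; the last joint's range is limited). The gripper opens to 85 mm and grips with 20 to 120 N. Pads are 22 mm wide; open, the fingers measure 114 mm over their backs; the gripper's body (76 mm by 85 mm) begins 54 mm behind the grasp point. The pads swing forward as they close: fully open they stand 13 mm farther back than shut.
Start: joints at [-1.237, 0.053, 1.613, -0, 1.476, -0.119], TCP at [273.42, -561.999, 197.504] pointing down, gripper open.
Joint ranges: [-3.01, 3.01], [-1.01, 2.22], [0.06, 2.58], [-1.02, 4.17], [0.09, 2.62], [-3.14, 3.14]. Speed limits (rad/s): [2.57, 2.57, 3.14, 3.14, 3.14, 3.14].

## Interface

Orientations are given as a rotation vector (axis times angle).
In Python, from plant import readout, vision, close_job, spotter, arm gives the robot as it stands. The module is installed in compiled form; this text tells all that it offers.
- The arm moves only by the tool jog_arm, never from a script. Its argument "commands" is a list of rows, each a list of 7 numbers: the shift along the tool's x, y, z as a fraction of full scale, then the turn, a rotation vector about the tool's x, y, z as a fraction of full scale, then the opening, from -1 (shut) to 1 (fully open). A call has 1 to 5 rows; each row shifts and turns the pose as measured when the row begins, along the tool's axes as they then stand; what a row does not reach is not made up. Full scale, the value 1, is 0.25 m for a shift and 0.1 rad for a turn. A row lasts 1/12 s, in which the tool goes at most 41.7 mm and 7.16 degrees, less where a joint would pass 70% of its speed; a pose out of reach is approached as far as the arm can. A call with a number of a shift or a turn outside -1 to 1 is refused whole. A call with a gripper value outside its range is refused whole. The fingers move at their own pace and stop on an object; the grip force is fixed at half the most. Time passes only in rows, so rows that do not move let the fingers close. It gives the time, the measured TCP pose, the force and the opening at its end, in the units of the state.
- readout.get_obs(): the state, without advancing time (a new reading comes with each control period).
- vision.read_camera(name): name is "side" or "top"; returns a dict with "pixels" (384x512x3 uint8, red, green, blue), "depth" (384x512 float32, mm along the optical axis (not along the pixel's ray), 0 where there is no reading), "K" (3x3 intrinsics, pixels), "R" (3x3) and "t" (3): a world point X has camera coordinates R X + t. Camera axes: x right, y down, z forward; pixel columns grow to the right and rows downward; lengths in mm; the calibration is good to about 2 mm. A picture is of the moment at which its call begins.
- close_job(): hands the job in, once; it reports no verdict.
Trained networks look in a picture, given as the dict that the camera call returned (one of the last four; its "shot" number tells which), for a name from the list of things; names that differ only in an ending like _2 or _b are one class to them, and where a whole thing is asked for, a point or a joint stands for the part that bears it (a point fixed in the world has none). Each returns a list of dicts, best first, with "confidence" (0 to 1); they miss things now and then, are a little off and sometimes report something else, mostly with a low value. They report only what shows in the picture. A call takes as long as a camera call. They do not tell look-alikes from the thing itself.
- spotter.outline_of(picture, query): "mask" (384x512 bool, what is visible of it) and "extent" ([left, top, right, bottom] in pixels, round what is visible of it).
- spotter.mark_of(picture, query): "pixel" ([column, row] in pixels: a listed point, or the origin of a listed thing).
The state is a dict: "time": time; "qpos": joint angles; "qd": joint speeds; "joint_torque": joint torques, N m; "position": TCP position; "orientation": TCP orientation; "ft_force": force on the tool from outside, world axes, zero at the start; "moment": the same for the moment, N m; "grip_width": finger opening in mm.
Only numpy, scipy, OpenCV 4.12 (cv2) and the standard library are available. Lean on these libraries where they do the work, as an engineer would, in place of code of your own. Each camera call takes 0.05 s, during which the arm holds its last target.

## Working session

There is one attempt and no reset: what is moved stays moved. The work goes in short steps, Python scripts to look and compute and a tool call to move; the robot and the scene stay as the last step left them, time stands still between calls to the robot, and variables do not carry over. Pictures are saved under pics/ and viewed, and the job is handed in when it is done.

Besides the shell and the picture viewer there is one more tool, called as a command line: name --pt "numbers of a row" for each row, then --argument value for the rest. jog_arm: Moves the arm, as the interface text tells. Its arguments: {"type":"object","properties":{"commands":{"type":"array","items":{"type":"array","items":{"type":"number"}}}},"required":["commands"]}

```bash
mkdir -p pics; ls
cat > h.py <<'E'
import numpy as np, cv2
from plant import readout, vision, close_job, spotter, arm
from scipy.spatial.transform import Rotation as Rot
def save(n,img,scale=1.5):
    im=cv2.cvtColor(img,cv2.COLOR_RGB2BGR)
    im=cv2.resize(im,None,fx=scale,fy=scale,interpolation=cv2.INTER_CUBIC)
    cv2.imwrite(f'pics/{n}.png',im)
def toworld(p,u,v,d):
    K,R,t=map(np.asarray,(p['K'],p['R'],p['t']))
    c=np.linalg.inv(K)@np.array([u,v,1.0])*d
    return R.T@(c-t)
def atz(p,u,v,z):
    K,R,t=map(np.asarray,(p['K'],p['R'],p['t']))
    o=-R.T@t; r=R.T@(np.linalg.inv(K)@np.array([u,v,1.0]))
    return o+r*(z-o[2])/r[2]
def proj(p,X):
    K,R,t=map(np.asarray,(p['K'],p['R'],p['t']))
    c=R@np.asarray(X,float)+t; q=K@c; return q[:2]/q[2]
def cloud(p):
    K,R,t=map(np.asarray,(p['K'],p['R'],p['t']))
    d=p['depth']; h,w=d.shape
    u,v=np.meshgrid(np.arange(w),np.arange(h))
    c=np.stack([(u-K[0,2])/K[0,0]*d,(v-K[1,2])/K[1,1]*d,d],-1)
    W=(c-t)@R
    W[d<=0]=np.nan
    return W
E
python3 - <<'E'
from h import *
o=readout.get_obs(); print({k:np.round(v,3) for k,v in o.items()}, arm.grasp_offset)
for n in('top','side'):
    p=vision.read_camera(n); save(n+'0',p['pixels'])
    print(n,np.round(p['K'],1).tolist(),np.round(p['R'],3).tolist(),np.round(p['t'],1), -np.array(p['R']).T@p['t'])
E
```

```text
pics
{'time': np.float64(0.0), 'qpos': array([-1.237,  0.053,  1.614, -0.   ,  1.476, -0.119]), 'qd': array([ 0.   , -0.002, -0.001,  0.   ,  0.001, -0.   ]), 'joint_torque': array([-1.0000e-03, -3.9368e+01, -3.7018e+01, -0.0000e+00,  7.0000e-03,
        0.0000e+00]), 'position': array([ 273.189, -561.374,  196.275]), 'orientation': array([ 1.971,  0.456, -1.971]), 'ft_force': array([0.415, 0.546, 0.84 ]), 'moment': array([-0.008, -0.08 , -0.027]), 'grip_width': np.float64(85.536)} -18.700000000000003
top [[406.5, 0.0, 257.9], [0.0, 406.5, 195.0], [0.0, 0.0, 1.0]] [[0.028, -1.0, 0.003], [-0.979, -0.028, -0.201], [0.201, 0.002, -0.979]] [ -90.2  533.3 1298.2] [ 263.1093228   -78.40440627 1379.32785924]
side [[495.6, 0.0, 253.6], [0.0, 495.6, 190.4], [0.0, 0.0, 1.0]] [[0.992, -0.128, 0.013], [-0.068, -0.608, -0.791], [0.109, 0.784, -0.611]] [-550.    56.5 1630.1] [  372.01670446 -1313.87864208  1047.94670243]
```

View pics/top0.png

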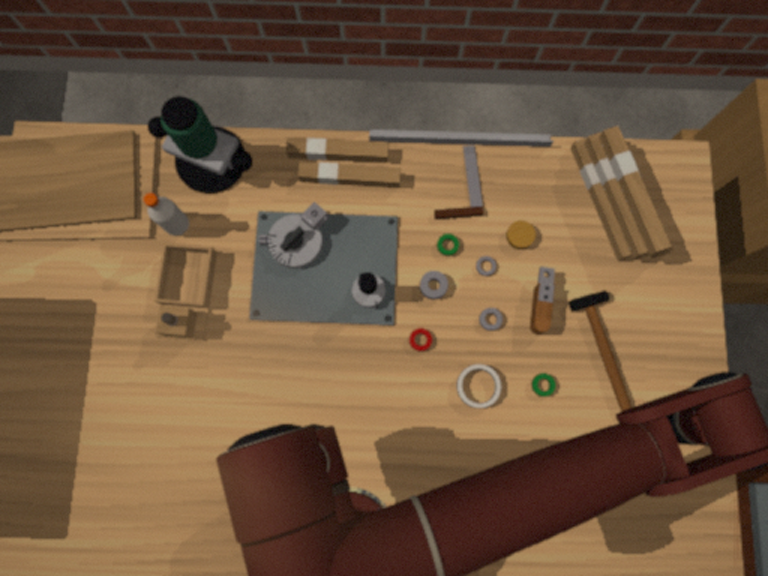

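View pics/side0.png

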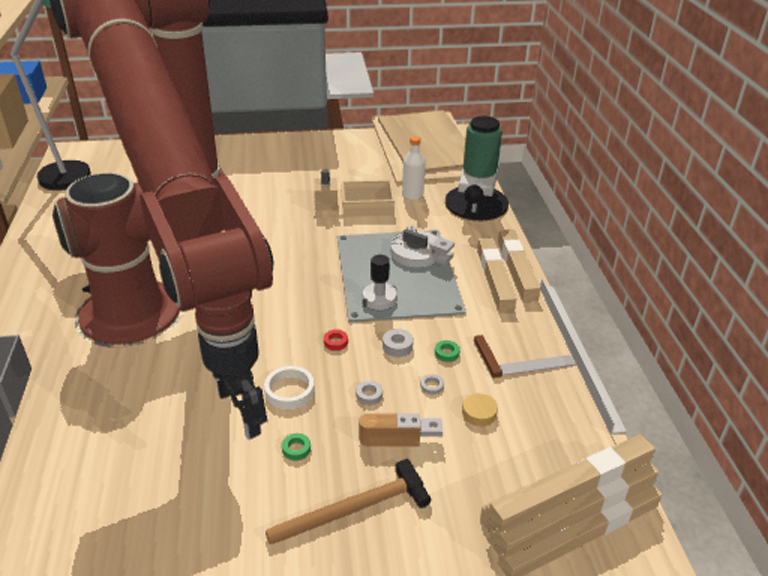

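```bash
cat > m.py <<'E'
from h import *
P={n:vision.read_camera(n) for n in('top','side')}
for n in P:
    p=P[n]; C=cloud(p)
    for q in ['collar_a','cap','pin','guide','guide_eye','seat','swivel_grip','yoke','tray','caddy','moulder','tape','tin','mallet','square','pin_tip','swivel']:
        try: r=spotter.mark_of(p,q)
        except Exception as e: print(q,e); continue
        print(n,q,[(np.round(x['pixel'],1).tolist(),round(float(x['confidence']),2)) for x in r[:6]])
np.save('shots.npy',P,allow_pickle=True)
E
python3 m.py; python3 -c "
from h import *
p=np.load('shots.npy',allow_pickle=True).item()['top']
im=p['pixels'][120:280,90:380]; save('topc',im,2.7)
p=np.load('shots.npy',allow_pickle=True).item()['side']
im=p['pixels'][110:320,160:350]; save('sidec',im,2.8)
"
```

```text
top collar_a [([288.6, 193.0], 0.64), ([300.7, 165.2], 0.64), ([323.8, 177.2], 0.61), ([329.0, 211.2], 0.6), ([362.6, 258.6], 0.51), ([280.6, 226.4], 0.43)]
top cap [([329.1, 214.4], 0.63), ([244.4, 189.6], 0.51)]
top pin [([358.5, 208.8], 0.69), ([126.9, 184.3], 0.6), ([114.0, 215.6], 0.54)]
top guide [([357.6, 206.4], 0.85)]
top guide_eye [([364.0, 182.0], 0.74)]
top seat [([244.6, 193.8], 0.95)]
top swivel_grip [([193.2, 159.5], 0.7)]
top yoke [([209.5, 142.0], 0.9), ([346.0, 153.4], 0.42)]
top tray [([128.2, 182.2], 0.81)]
top caddy [([127.3, 196.3], 0.57)]
top moulder [([229.9, 177.5], 0.79)]
top tape [([316.4, 256.1], 0.87)]
top tin [([347.3, 155.9], 0.7)]
top mallet [([402.8, 234.9], 0.66)]
top square [([306.5, 142.2], 0.94)]
top pin_tip [([231.9, 177.5], 0.45), ([126.7, 194.2], 0.31)]
swivel it knows: caddy, cap, collar, guide, guide_eye, mallet, moulder, pin, pin_tip, seat, square, swivel_grip, tape, tin, tray, yoke
side collar_a [([267.6, 228.5], 0.79), ([220.5, 226.2], 0.76), ([297.9, 237.4], 0.76), ([244.7, 261.5], 0.56), ([256.1, 181.0], 0.52), ([196.4, 297.8], 0.49)]
side cap [([254.7, 186.5], 0.68)]
side pin [([250.7, 194.1], 0.71), ([216.5, 122.2], 0.63)]
side guide [([257.0, 294.1], 0.85), ([315.1, 274.5], 0.4), ([218.8, 123.1], 0.25)]
side guide_eye [([286.2, 285.7], 0.92)]
side seat [([253.6, 192.6], 0.64), ([191.3, 260.1], 0.17)]
side swivel_grip [([278.5, 158.9], 0.84)]
side yoke [([292.4, 162.1], 0.85), ([253.3, 195.1], 0.59)]
side tray [([242.6, 137.2], 0.7), ([219.8, 121.8], 0.2)]
side caddy [([235.4, 139.0], 0.72)]
side moulder [([264.5, 187.5], 0.74), ([246.0, 260.6], 0.39)]
side tape [([191.7, 263.3], 0.75)]
side tin [([316.3, 271.9], 0.9)]
side mallet [([229.4, 341.8], 0.78)]
side square [([322.1, 241.3], 0.97)]
side pin_tip []
swivel it knows: caddy, cap, collar, guide, guide_eye, mallet, moulder, pin, pin_tip, seat, square, swivel_grip, tape, tin, tray, yoke
```

View pics/topc.png

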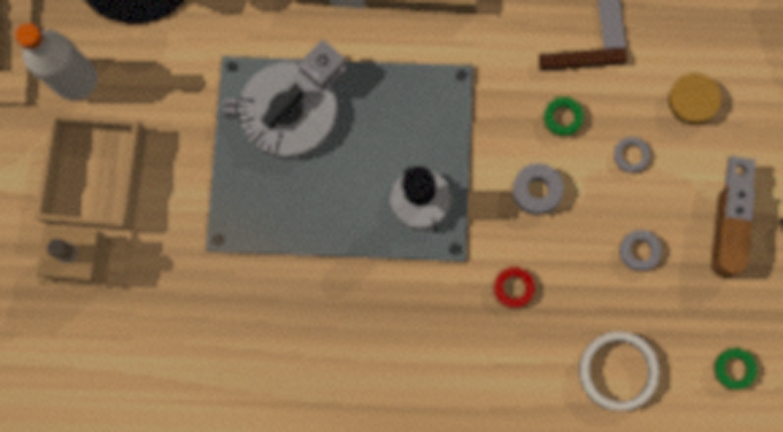

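View pics/sidec.png

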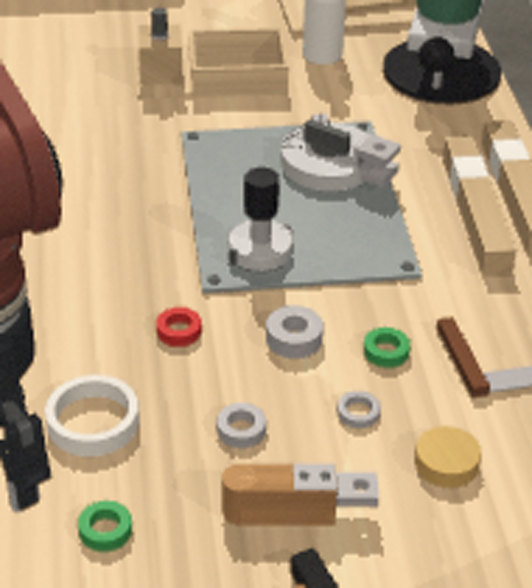

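```bash
cat > m2.py <<'E'
from h import *
P=np.load('shots.npy',allow_pickle=True).item()
for n in P:
    p=P[n]; C=cloud(p); im=p['pixels'].astype(int)
    # collars: grey pixels with height 8..30 not in plate
    hsv=cv2.cvtColor(p['pixels'],cv2.COLOR_RGB2HSV)
    z=C[...,2]
    m=((hsv[...,1]<70)&(hsv[...,2]>70)&(z>4)&(z<35)&(C[...,0]>300)&(C[...,0]<750)).astype(np.uint8)
    N,L,S,c=cv2.connectedComponentsWithStats(m)
    for i in range(1,N):
        if S[i,4]<25: continue
        q=C[L==i]; zt=np.percentile(q[:,2],85)
        qt=q[q[:,2]>zt-6]
        print(n,'px',c[i].round(1),'n',S[i,4],'ztop',round(np.median(qt[:,2]),1),'mean',qt[:,:2].mean(0).round(1),'min',np.percentile(qt[:,:2],1,axis=0).round(0),'max',np.percentile(qt[:,:2],99,axis=0).round(0))
E
python3 m2.py
```

```text
top px [215.1 180.8] n 5330 ztop 31.0 mean [623.  102.7] min [511. -64.] max [714. 218.]
top px [121.  151.5] n 52 ztop 27.9 mean [682.1 407.9] min [667. 398.] max [709. 428.]
top px [323.5 177. ] n 74 ztop 12.4 mean [ 614.2 -300.6] min [ 593. -320.] max [ 636. -281.]
top px [288.6 189.6] n 220 ztop 24.6 mean [ 562.5 -179.2] min [ 534. -208.] max [ 593. -150.]
top px [326.8 212.5] n 121 ztop 16.1 mean [ 489.1 -310.1] min [ 467. -335.] max [ 512. -287.]
top px [319.2 255.2] n 218 ztop 24.1 mean [ 346.  -281.8] min [ 300. -328.] max [ 385. -236.]
side px [274.7 128.2] n 93 ztop 30.6 mean [692.6 403.7] min [666. 390.] max [725. 422.]
side px [286.9 156.2] n 67 ztop 32.6 mean [693.5 172.3] min [673. 143.] max [709. 200.]
side px [264.3 186.2] n 3479 ztop 30.2 mean [609.4  44.9] min [511. -71.] max [732. 184.]
side px [264.6 227.9] n 310 ztop 24.1 mean [ 565.3 -183.6] min [ 535. -214.] max [ 595. -148.]
side px [193.5 257.8] n 481 ztop 24.2 mean [ 343.7 -287.2] min [ 301. -333.] max [ 385. -238.]
side px [287.9 255.7] n 128 ztop 12.0 mean [ 616.4 -304.8] min [ 595. -327.] max [ 638. -283.]
side px [245.6 261.3] n 202 ztop 16.4 mean [ 491.  -315.1] min [ 467. -339.] max [ 515. -290.]
side px [287.2 289.5] n 26 ztop 31.6 mean [ 586.8 -449.4] min [ 568. -455.] max [ 605. -446.]
```

```bash
cat > m3.py <<'E'
from h import *
P=np.load('shots.npy',allow_pickle=True).item()
for n in P:
    p=P[n]; C=cloud(p); hsv=cv2.cvtColor(p['pixels'],cv2.COLOR_RGB2HSV)
    z=C[...,2]
    # plate
    box=(C[...,0]>480)&(C[...,0]<760)&(C[...,1]>-110)&(C[...,1]<260)
    m=((z<22)&(z>-5)&box&(hsv[...,1]<110)&(abs(hsv[...,0].astype(int)-90)<25)).astype(np.uint8)
    m=cv2.morphologyEx(m,cv2.MORPH_OPEN,np.ones((3,3)))
    ys,xs=np.nonzero(m)
    W=np.array([atz(p,u,v,8)[:2] for u,v in zip(xs,ys)],np.float32)
    r=cv2.minAreaRect(W); print(n,'plate rect',r, np.round(cv2.boxPoints(r),1).tolist())
    # cap
    q=C[(z>112)&(z<130)&box]; print('cap top',len(q),np.nanmedian(q[:,2]),q[:,:2].mean(0),np.percentile(q,[2,98],axis=0).round(1).tolist())
    # bright disc top
    mm=(z>24)&(z<40)&box
    N,L,S,c=cv2.connectedComponentsWithStats(mm.astype(np.uint8))
    for i in range(1,N):
        if S[i,4]>60:
            q=C[L==i]; print('h32 comp',c[i].round(),S[i,4],q.mean(0).round(1),np.percentile(q,[1,99],axis=0).round(1).tolist())
    mm=(z>50)&(z<72)&box
    N,L,S,c=cv2.connectedComponentsWithStats(mm.astype(np.uint8))
    for i in range(1,N):
        if S[i,4]>15:
            q=C[L==i]; print('h62 comp',c[i].round(),S[i,4],q.mean(0).round(1),np.percentile(q,[1,99],axis=0).round(1).tolist())
    cb=(C[...,0]>480)&(C[...,0]<760)&(C[...,1]>290)&(C[...,1]<460)
    for lo,hi in ((38,52),(60,76),(98,118)):
        q=C[cb&(z>lo)&(z<hi)]
        if len(q)>3: print('caddy',lo,len(q),q.mean(0).round(1),np.percentile(q,[2,98],axis=0).round(1).tolist(),cv2.minAreaRect(q[:,:2].astype(np.float32)))
    gb=(C[...,0]>430)&(C[...,0]<700)&(C[...,1]>-500)&(C[...,1]<-360)
    for lo,hi in ((34,43),(44,58)):
        q=C[gb&(z>lo)&(z<hi)]
        if len(q)>3: print('guide',lo,len(q),q.mean(0).round(1),np.percentile(q,[2,98],axis=0).round(1).tolist(),cv2.minAreaRect(q[:,:2].astype(np.float32)))
E
python3 m3.py
```

```text
top plate rect ((629.56298828125, 59.996246337890625), (322.88311767578125, 216.60386657714844), 75.1932373046875) [[483.6000061035156, -68.4000015258789], [693.0, -123.80000305175781], [775.5, 188.39999389648438], [566.0999755859375, 243.8000030517578]]
cap top 124 119.84911293916917 [544.29818928 -31.44450258] [[526.2, -49.3, 113.3], [563.6, -14.4, 125.0]]
h32 comp [195. 161.] 886 [653.6 145.1  32.2] [[597.4, 78.9, 25.1], [714.2, 220.0, 39.6]]
h32 comp [245. 196.] 245 [535.8 -32.1  30.1] [[508.4, -65.2, 24.8], [579.1, 6.3, 36.5]]
h62 comp [208. 143.] 164 [708.3  98.1  61.2] [[682.7, 71.4, 51.6], [736.3, 125.2, 68.5]]
h62 comp [194. 159.] 91 [653.7 144.1  60.7] [[627.2, 121.5, 50.4], [680.8, 167.2, 66.8]]
caddy 38 358 [577.6 388.8  44.8] [[497.6, 329.3, 38.8], [696.7, 441.7, 51.3]] ((596.1154174804688, 385.2030334472656), (115.75869750976562, 230.38760375976562), 89.96389770507812)
caddy 60 81 [581.2 401.5  67.9] [[481.0, 358.3, 60.6], [707.0, 432.4, 74.4]] ((590.1170043945312, 409.8553161621094), (234.01409912109375, 64.14669799804688), 10.629746437072754)
caddy 98 122 [687.9 416.1
[... 156 characters left out ...]
 34 105 [ 569.8 -426.2   39. ] [[461.1, -446.7, 34.5], [605.4, -400.7, 42.6]] ((533.142578125, -422.29278564453125), (33.899261474609375, 149.7526397705078), 79.27867889404297)
guide 44 344 [ 514.7 -421.9   50.3] [[462.0, -442.5, 44.5], [565.8, -402.4, 56.3]] ((527.8955078125, -423.9737243652344), (37.05361557006836, 138.91046142578125), 82.96690368652344)Traceback (most recent call last):
  File "m3.py", line 12, in <module>
    r=cv2.minAreaRect(W); print(n,'plate rect',r, np.round(cv2.boxPoints(r),1).tolist())
cv2.error: OpenCV(4.12.0) /io/opencv/modules/imgproc/src/convhull.cpp:143: error: (-215:Assertion failed) total >= 0 && (depth == CV_32F || depth == CV_32S) in function 'convexHull'
```

```bash
cat > m4.py <<'E'
from h import *
P=np.load('shots.npy',allow_pickle=True).item()
t=P['top'];s=P['side']
for u,v in [(172.2,141.1),(265.2,144.8),(263.3,216.3),(167,212.6)]: print(atz(t,u,v,8).round(1))
for u,v in [(224.6,156.8),(233.2,213.6),(310,208.2)]: print('s',atz(s,u,v,8).round(1))
p=s; C=cloud(p); z=C[...,2]
box=(C[...,0]>480)&(C[...,0]<760)&(C[...,1]>-110)&(C[...,1]<260)
for nm,lo,hi in(('captop',115,126),('h62',57,67),('h30',26,36)):
    mm=(z>lo)&(z<hi)&box
    N,L,S,c=cv2.connectedComponentsWithStats(mm.astype(np.uint8))
    for i in range(1,N):
        if S[i,4]>15:
            q=C[L==i]; print(nm,c[i].round(),S[i,4],q.mean(0).round(1),np.percentile(q,[1,99],axis=0).round(1).tolist(),[np.round(a,1) for a in cv2.minAreaRect(q[:,:2].astype(np.float32))])
cb=(C[...,0]>480)&(C[...,0]<640)&(C[...,1]>290)&(C[...,1]<460)
for lo,hi in ((41,49),(63,73),(98,118)):
    for n,p in P.items():
        C=cloud(p); z=C[...,2];cb=(C[...,0]>480)&(C[...,0]<640)&(C[...,1]>290)&(C[...,1]<460)
        q=C[cb&(z>lo)&(z<hi)]
        if len(q)>3: print(n,'caddy',lo,len(q),q.mean(0).round(1),np.percentile(q,[2,98],axis=0).round(1).tolist(),cv2.minAreaRect(q[:,:2].astype(np.float32)))
for n,p in P.items():
    C=cloud(p); z=C[...,2]
    gb=(C[...,0]>430)&(C[...,0]<700)&(C[...,1]>-500)&(C[...,1]<-360)
    for lo,hi in ((35,42),(46,55)):
        mm=gb&(z>lo)&(z<hi)
        q=C[mm]
        print(n,'guide',lo,len(q),q.mean(0).round(1),np.percentile(q,[2,98],axis=0).round(1).tolist(),cv2.minAreaRect(q[:,:2].astype(np.float32)))
for n,e in(('top',(364,182)),('side',(286.2,285.7))): print('eye',atz(P[n],*e,33),atz(P[n],*e,40))
print('gripbar/yoke/seat', [atz(t,*e,zz).round(1) for e,zz in(((193.2,159.5),47),((209.5,142),41),((244.6,193.8),30),((128.2,182.2),6))])
print('gripbar/yoke/seat', [atz(s,*e,zz).round(1) for e,zz in(((278.5,158.9),47),((292.4,162.1),41),((253.6,192.6),30),((242.6,137.2),6))])
E
python3 m4.py; python3 -c "
from h import *
P=np.load('shots.npy',allow_pickle=True).item()
a=P['top']['pixels'][130:190,165:230]; b=P['side']['pixels'][140:185,255:310]
save('disct',a,8.5);save('discs',b,9)
"
```

```text
[731.1 233.8   8. ]
[727.  -95.5   8. ]
[471.6 -95.3   8. ]
[475.  233.4   8. ]
s [475.3 236.8   8. ]
s [475.9 -94.6   8. ]
s [729.3 -95.9   8. ]
captop [253. 174.] 93 [545.8 -37.6 120.1] [[527.3, -55.1, 115.0], [565.7, -16.2, 125.1]] [array([546.7, -37.2]), array([41.3, 37.5]), np.float64(63.4)]
h62 [277. 156.] 59 [654.6 139.8  61.5] [[628.5, 118.5, 57.2], [679.4, 163.1, 66.0]] [array([654.3, 141. ]), array([19. , 64.1]), np.float64(47.9)]
h62 [294. 163.] 105 [710.1  93.5  62. ] [[681.1, 65.6, 57.2], [738.0, 124.5, 66.5]] [array([711.2,  95.5]), array([48.8, 48.2]), np.float64(53.4)]
h30 [282. 156.] 56 [683.6 183.4  32.6] [[647.6, 143.7, 28.2], [709.3, 219.0, 35.5]] [array([682.6, 188.2]), array([36.1, 86.7]), np.float64(28.3)]
h30 [277. 168.] 319 [651.8 112.3  31.8] [[597.7, 70.0, 26.6], [736.9, 186.1, 35.8]] [array([654.3, 115. ]), array([ 92.1, 158.5]), np.float64(49.5)]
h30 [252. 197.] 214 [544.8 -41.5  30.4] [[510.2, -70.8, 26.1], [582.2, -0.2, 34.9]] [array([546.8, -33.9]), array([80.2, 72.8]), np.float64(77.8)]
top caddy 41 258 [566.  386.9  44.9] [[497.8, 329.3, 41.2], [634.
[... 1175 characters left out ...]
3178711, 148.44764709472656), 84.97964477539062)
side guide 46 402 [ 514.  -427.7   50.8] [[463.5, -447.2, 46.6], [565.3, -408.3, 54.6]] ((513.8170166015625, -426.49493408203125), (39.4686279296875, 107.48351287841797), 82.22465515136719)
eye [ 595.59745374 -434.93351807   33.        ] [ 593.86873893 -433.07980631   40.        ]
eye [ 586.20155112 -437.30895321   33.        ] [ 584.72433667 -443.35457887   40.        ]
gripbar/yoke/seat [array([654.2, 148.8,  47. ]), array([720.4,  97.4,  41. ]), array([543.5, -29.7,  30. ]), array([578. , 376.1,   6. ])]
gripbar/yoke/seat [array([663.2, 143.9,  47. ]), array([711.3, 126.9,  41. ]), array([551.7, -20.4,  30. ]), array([558.3, 371.9,   6. ])]
```

```bash
python3 -c "
import cv2
a=cv2.imread('pics/disct.png');b=cv2.imread('pics/discs.png')
a=cv2.resize(a,(390,360));b=cv2.resize(b,(400,327))
b=cv2.copyMakeBorder(b,0,33,0,0,cv2.BORDER_CONSTANT)
cv2.imwrite('pics/disc.png',cv2.hconcat([a,b]))"
```

```text
(no output)
```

View pics/disc.png

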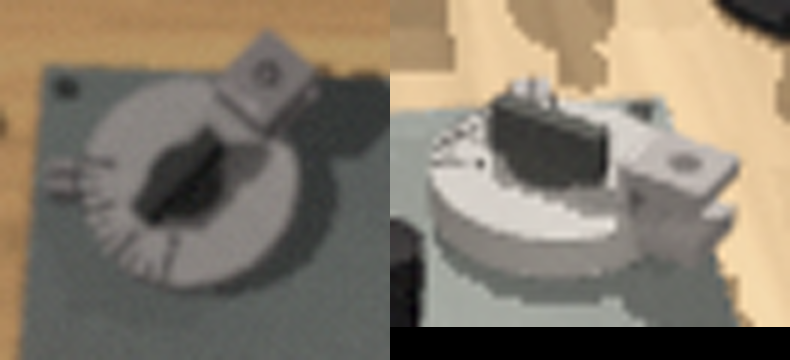

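```bash
cat > polar.py <<'E'
from h import *
import sys
def polar(p,cx,cy,z,r0,r1,a0,a1,na=720,nr=80):
    out=np.zeros((nr,na,3),np.uint8)
    A=np.radians(np.linspace(a0,a1,na)); Rr=np.linspace(r1,r0,nr)
    X=np.stack([cx+Rr[:,None]*np.cos(A),cy+Rr[:,None]*np.sin(A),np.full((nr,na),z)],-1)
    K,R,t=map(np.asarray,(p['K'],p['R'],p['t']))
    c=X@R.T+t; q=c@K.T; uv=(q[...,:2]/q[...,2:]).astype(np.float32)
    return cv2.remap(p['pixels'],uv[...,0],uv[...,1],cv2.INTER_CUBIC)
if __name__=='__main__':
    P=np.load('shots.npy',allow_pickle=True).item()
    a=polar(P['top'],656.5,143.5,32,30,66,60,240)
    b=polar(P['side'],656.5,139,32,30,66,60,240)
    im=np.vstack([cv2.resize(a,(720,200)),np.zeros((10,720,3),np.uint8),cv2.resize(b,(720,200))])
    for d in range(60,241,10): cv2.line(im,((d-60)*4,200),((d-60)*4,210),(255,255,0) if d%30==0 else (255,0,0),1)
    save('polar',im,1)
E
python3 polar.py
```

```text
(no output)
```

View pics/polar.png

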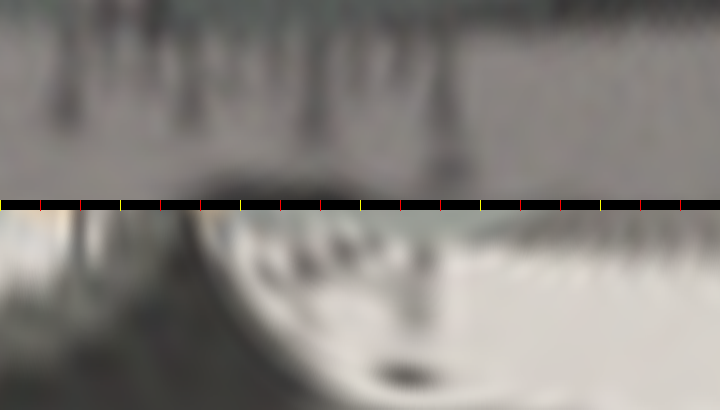

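```bash
cat > g.py <<'E'
import sys
from h import *
# usage: g.py x y z yawdeg [rows]   yaw = direction of tool y, mod 180
def state():
    o=readout.get_obs(); R=Rot.from_rotvec(o['orientation']).as_matrix()
    yaw=np.degrees(np.arctan2(R[1,1],R[0,1])); return o,R,yaw
def Rt(yaw):
    a=np.radians(yaw); x=np.array([0,0,-1.]); y=np.array([np.cos(a),np.sin(a),0]); return np.stack([x,y,np.cross(x,y)],1)
if __name__=='__main__':
    o,R,yaw=state()
    print('t %.2f pos %s yaw %.1f tilt %.2f w %.1f F %s M %s q6 %.2f'%(o['time'],o['position'].round(1),yaw,np.degrees(np.arccos(-R[2,0])),o['grip_width'],o['ft_force'].round(1),o['moment'].round(2),o['qpos'][5]))
    if len(sys.argv)>4:
        x,y,z,ya=map(float,sys.argv[1:5])
        ya=yaw+(ya-yaw+90)%180-90
        if '180' in sys.argv[5:]: ya+=180
        d=R.T@(np.array([x,y,z])-o['position'])/250
        r=Rot.from_matrix(R.T@Rt(ya)).as_rotvec()/0.1
        n=max(np.linalg.norm(d)/0.155,np.linalg.norm(r)/1.0)
        print('total shift',d.round(4),'turn',r.round(3),'min rows %.2f'%n)
        n=int(np.ceil(n)); print('per row x%d'%n,(d/n).round(4),(r/n).round(3))
E
python3 g.py 546 -34.5 160 90
```

```text
t 1.80 pos [ 273.4 -562.   197.5] yaw -64.1 tilt 0.00 w 85.3 F [-0.7 -0.2 -0.1] M [-0.03  0.02 -0.01] q6 -0.12
total shift [ 0.15   -1.4204 -1.9036] turn [4.527e+00 0.000e+00 1.000e-03] min rows 15.35
per row x16 [ 0.0094 -0.0888 -0.119 ] [0.283 0.    0.   ]
```

jog_arm --pt "0 -0.09 -0.12 0.28 0 0 1" --pt "0 -0.09 -0.12 0.28 0 0 1" --pt "0 -0.09 -0.12 0.28 0 0 1" --pt "0 -0.09 -0.12 0.28 0 0 1" --pt "0 -0.09 -0.12 0.28 0 0 1"

```text
time: 2.22
position: [367.7, -401.2, 196.6]
orientation: [2.061, 0.304, -2.064]
ft_force: [0.5, -0.8, -0.2]
grip_width: 85.1
```

```bash
python3 g.py 546 -34.5 160 90
```

```text
t 2.22 pos [ 367.7 -401.2  196.6] yaw -73.1 tilt 0.12 w 85.1 F [ 0.5 -0.8 -0.2] M [ 0.01 -0.05  0.05] q6 0.31
total shift [ 0.1428 -1.1972 -1.1084] turn [ 2.942  0.013 -0.017] min rows 10.57
per row x11 [ 0.013  -0.1088 -0.1008] [ 0.267  0.001 -0.002]
```

jog_arm --pt "0 -0.108 -0.105 0.27 0 0 1" --pt "0 -0.108 -0.105 0.27 0 0 1" --pt "0 -0.105 -0.105 0.27 0 0 1" --pt "0 -0.105 -0.105 0.27 0 0 1" --pt "0 -0.105 -0.105 0.27 0 0 1"

```text
time: 2.63
position: [467.1, -233.4, 197.3]
orientation: [2.143, 0.157, -2.14]
ft_force: [0.3, -1.0, 0.6]
grip_width: 85.3
```

```bash
python3 g.py 546 -34.5 160 90
```

```text
t 2.63 pos [ 467.1 -233.4  197.3] yaw -81.4 tilt 0.25 w 85.3 F [ 0.3 -1.   0.6] M [-0.06 -0.01  0.04] q6 0.82
total shift [ 0.1464 -0.7399 -0.4308] turn [ 1.501 -0.015 -0.042] min rows 5.60
per row x6 [ 0.0244 -0.1233 -0.0718] [ 0.25  -0.002 -0.007]
```

jog_arm --pt "0 -0.125 -0.082 0.26 0 0 1" --pt "0 -0.125 -0.075 0.26 0 0 1" --pt "0 -0.125 -0.075 0.26 0 0 1" --pt "0 -0.125 -0.07 0.26 0 0 1" --pt "0 -0.12 -0.07 0.26 0 0 1"

```text
time: 3.05
position: [548.3, -61.0, 198.3]
orientation: [2.218, 0.009, -2.205]
ft_force: [1.2, -1.5, 0.1]
grip_width: 85.0
```

jog_arm --pt "0.02 -0.09 -0.06 0.15 0 0 1" --pt "0.02 -0.02 0 0 0 0 1"

```text
time: 3.22
position: [566.1, -27.2, 189.8]
orientation: [2.229, -0.002, -2.207]
ft_force: [0.4, 0.0, -0.5]
grip_width: 85.1
```

```bash
python3 g.py 546 -34.5 88 90
```

```text
t 3.22 pos [566.1 -27.2 189.8] yaw -89.8 tilt 0.63 w 85.1 F [ 0.4  0.  -0.5] M [-0.01 -0.01 -0.03] q6 1.39
total shift [0.4065 0.027  0.0844] turn [ 0.03  -0.1   -0.045] min rows 2.68
per row x3 [0.1355 0.009  0.0281] [ 0.01  -0.033 -0.015]
```

jog_arm --pt "0.0 0.027 0.082 0.03 -0.1 -0.045 1" --pt "0.04 0 0 0 0 0 1" --pt "0 0 0 0 0 0 1"

```text
time: 3.47
position: [544.9, -31.7, 177.5]
orientation: [2.216, 0.007, -2.221]
ft_force: [-0.4, -0.5, -1.4]
grip_width: 85.6
```

```bash
python3 g.py 546 -34.5 88 90
```

```text
t 3.47 pos [544.9 -31.7 177.5] yaw -89.7 tilt 0.14 w 85.6 F [-0.4 -0.5 -1.4] M [0.02 0.02 0.01] q6 1.37
total shift [ 0.3581  0.0114 -0.0053] turn [0.057 0.024 0.003] min rows 2.31
per row x3 [ 0.1194  0.0038 -0.0018] [0.019 0.008 0.001]
```

jog_arm --pt "0.12 0.008 -0.004 0.05 0.02 0 1" --pt "0.12 0.002 0 0 0 0 1" --pt "0.11 0.0 0 0 0 0 1" --pt "0.01 0 0 0 0 0 1" --pt "0 0 0 0 0 0 -0.3"

```text
time: 3.88
position: [548.2, -37.7, 87.3]
orientation: [-2.228, 0.006, 2.213]
ft_force: [-0.3, -0.6, 1.3]
grip_width: 75.7
```

jog_arm --pt "0 0 0 0 0 0 -1" --pt "0 0 0 0 0 0 -1" --pt "0 0 0 0 0 0 -1" --pt "0 0 0 0 0 0 -1" --pt "0 0 0 0 0 0 -1"

```text
time: 4.3
position: [551.9, -39.5, 93.8]
orientation: [-2.238, 0.01, 2.204]
ft_force: [-0.0, -0.8, -0.4]
grip_width: 12.1
```

```bash
python3 g.py
```

```text
t 4.30 pos [551.9 -39.5  93.8] yaw -90.3 tilt 0.89 w 12.1 F [-0.  -0.8 -0.4] M [-0.05 -0.01 -0.08] q6 1.37
```

```bash
cat > look.py <<'E'
from h import *
import sys
# look.py name cam x y z half scale
n,cam=sys.argv[1:3]
p=vision.read_camera(cam)
if len(sys.argv)>3:
    X=list(map(float,sys.argv[3:6])); hw=int(sys.argv[6]); u,v=proj(p,X).astype(int)
    r0,c0=max(v-hw,0),max(u-hw,0)
    im=p['pixels'][r0:v+hw,c0:u+hw]; s=500/(2*hw); print('crop origin',c0,r0,'scale',s)
    save(n,im,s)
else: save(n,p['pixels'])
E
python3 look.py a1 side 546 -34 100 45; python3 g.py
```

```text
crop origin 207 133 scale 5.555555555555555
t 4.35 pos [552.2 -39.5  94.1] yaw -90.3 tilt 0.93 w 4.6 F [-0.1  0.2 -0.4] M [-0.02  0.08  0.05] q6 1.37
```

View pics/a1.png

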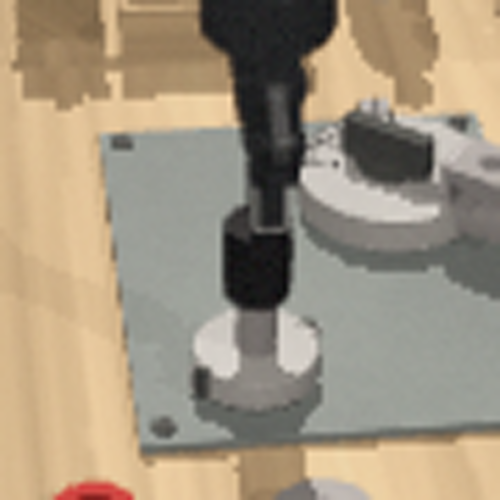

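Run:
```python
from h import *
P={n:vision.read_camera(n) for n in('side','top')}
o=readout.get_obs();print(o['position'],o['grip_width'])
for n,p in P.items():
    C=cloud(p)
    for X in (o['position'],[546,-34,120],[546,-34,70]): print(n,proj(p,X))
    z=C[...,2]; m=(abs(C[...,0]-548)<60)&(abs(C[...,1]+36)<60)&(z>60)&(z<260)
    for lo in range(60,260,15):
        q=C[m&(z>=lo)&(z<lo+15)]
        if len(q)>2: print(lo,len(q),q.mean(0).round(1),np.percentile(q,[3,97],axis=0).round(0).tolist())
save('a2',P['top']['pixels'][150:240,200:290],5.5)
```

```text
[551.51669509 -39.34955858  93.1903525 ] -0.18920037040587634
side [254.53016564 180.77731109]
side [252.72356983 173.18976855]
side [252.54807962 185.61740049]
60 18 [546.  -46.   67.5] [[533.0, -50.0, 61.0], [561.0, -40.0, 74.0]]
75 42 [544.4 -47.9  81.8] [[528.0, -54.0, 76.0], [566.0, -33.0, 89.0]]
90 54 [544.9 -47.9  97.2] [[527.0, -56.0, 90.0], [566.0, -37.0, 105.0]]
105 61 [545.2 -45.5 114.1] [[527.0, -55.0, 106.0], [566.0, -30.0, 120.0]]
120 41 [544.3 -41.  124. ] [[530.0, -54.0, 120.0], [561.0, -22.0, 134.0]]
135 22 [550.5 -51.2 141.8] [[542.0, -58.0, 136.0], [561.0, -45.0, 147.0]]
150 26 [550.3 -52.8 156.1] [[541.0, -60.0, 150.0], [561.0, -46.0, 163.0]]
165 12 [545.9 -60.6 176.3] [[538.0, -75.0, 171.0], [561.0, -33.0, 180.0]]
180 20 [548.4 -71.2 187.5] [[536.0, -86.0, 180.0], [561.0, -39.0, 195.0]]
195 42 [548.4 -68.8 202.3] [[534.0, -95.0, 195.0], [568.0, -34.0, 209.0]]
210 42 [547.  -67.8 218.2] [[533.0, -96.0, 211.0], [568.0, -35.0, 225.0]]
225 71 [546.6 -66.4 231.8] [[531.0, -93.0, 226.0], [567.0, -31.0, 239.0]]
240 33 [548.1 -76.  247. ] [[539.0, -82.0, 241.0], [558.0, -62.0, 254.0]]
255 17 [547.8 -72.2 257.6] [[520.0, -80.0, 256.0], [571.0, -56.0, 260.0]]
top [247.10361699 187.48699654]
top [245.16846137 187.2804784 ]
top [245.58620564 190.61933161]
75 5 [531.6 -37.5  84.8] [[528.0, -49.0, 80.0], [535.0, -16.0, 89.0]]
90 8 [531.  -39.8  97.8] [[526.0, -49.0, 92.0], [538.0, -21.0, 103.0]]
105 32 [533.3 -30.  115.3] [[526.0, -47.0, 106.0], [543.0, -14.0, 120.0]]
120 34 [536.  -31.6 122.7] [[529.0, -49.0, 120.0], [544.0, -15.0, 126.0]]
180 5 [538.1  -2.5 187.4] [[538.0, -8.0, 182.0], [538.0, 3.0, 194.0]]
195 12 [538.9  -4.7 202.1] [[537.0, -62.0, 197.0], [542.0, 13.0, 208.0]]
210 66 [546.1 -14.4 218.4] [[536.0, -95.0, 211.0], [561.0, 23.0, 224.0]]
225 15 [548.    7.8 229.7] [[539.0, -1.0, 225.0], [556.0, 18.0, 238.0]]
240 3 [546.4   1.5 243.9] [[542.0, 0.0, 241.0], [553.0, 4.0, 248.0]]
```

View pics/a2.png

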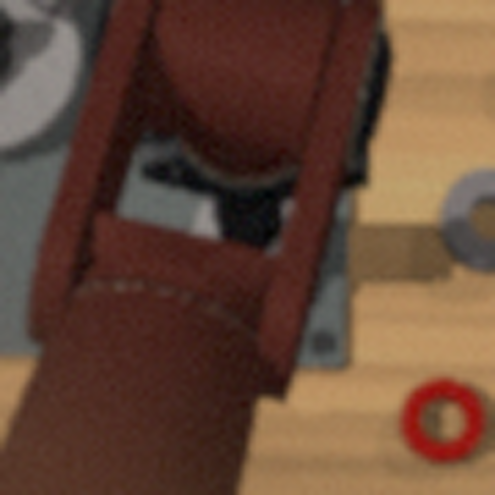

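Run:
```python
from h import *
p=np.load('shots.npy',allow_pickle=True).item()['side']; print(proj(p,[273.4,-562,197.5]))
C=cloud(p); z=C[...,2]; m=(abs(C[...,0]-273)<70)&(abs(C[...,1]+562)<80)&(z>150)&(z<400)
for lo in range(150,340,10):
    q=C[m&(z>=lo)&(z<lo+10)]
    if len(q)>2: print(lo,len(q),q.mean(0).round(1),np.percentile(q,[3,97],axis=0).round(0).tolist())
save('a3',p['pixels'][220:310,110:220],5.5)
```

```text
[161.28288985 290.95157952]
240 16 [ 260.5 -545.4  247.1] [[245.0, -608.0, 244.0], [293.0, -521.0, 250.0]]
250 53 [ 276.5 -576.8  255.4] [[244.0, -616.0, 251.0], [304.0, -523.0, 260.0]]
260 53 [ 279.4 -582.3  264.9] [[246.0, -615.0, 260.0], [305.0, -524.0, 270.0]]
270 26 [ 268.5 -568.9  275.1] [[243.0, -614.0, 271.0], [300.0, -524.0, 279.0]]
280 21 [ 257.9 -550.5  284.7] [[242.0, -617.0, 280.0], [288.0, -523.0, 290.0]]
290 77 [ 298.6 -619.4  296.4] [[281.0, -633.0, 291.0], [315.0, -604.0, 300.0]]
300 84 [ 291.4 -611.5  304.8] [[247.0, -633.0, 300.0], [316.0, -542.0, 309.0]]
310 80 [ 288.6 -608.1  315.4] [[258.0, -632.0, 311.0], [315.0, -555.0, 320.0]]
320 101 [ 290.5 -607.6  324.7] [[262.0, -630.0, 320.0], [314.0, -574.0, 330.0]]
330 133 [ 289.1 -604.6  335.2] [[263.0, -629.0, 330.0], [313.0, -572.0, 339.0]]
```

View pics/a3.png

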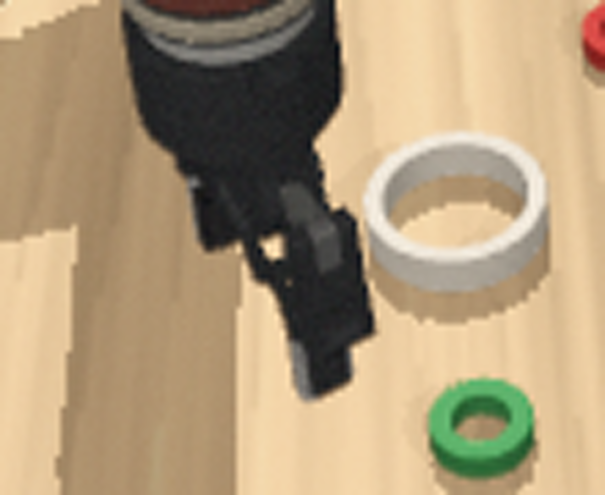

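Run:
```python
from h import *
p=np.load('shots.npy',allow_pickle=True).item()['side']
for z in (200,210,225,240): print(z,proj(p,[292,-600,z]))
d=p['depth']
for v in range(284,296): print(v,d[v,160:172].astype(int), )
C=cloud(p); print(C[288,167],C[285,170])
```

```text
200 [169.56979421 302.90087998]
210 [169.14519197 299.85907539]
225 [168.49905441 295.23021565]
240 [167.8415765  290.52011479]
284 [1371 1371 1366 1016 1015 1016  988  982  985  988  990 1014]
285 [1370 1370 1368 1023 1018 1018 1014  987  984 1018 1016 1018]
286 [1362 1366 1369 1024 1022 1024 1018 1014 1017 1016 1019 1018]
287 [1363 1363 1361 1025 1021 1023 1018 1019 1016 1020 1020 1020]
288 [1360 1355 1362 1031 1024 1023 1024 1017 1019 1018 1028 1028]
289 [1361 1357 1358 1029 1024 1025 1026 1018 1021 1027 1025 1027]
290 [1357 1353 1354 1033 1025 1028 1029 1021 1020    0 1027 1030]
291 [1354 1357 1350 1357 1028 1030 1029 1023 1025 1026 1039 1351]
292 [1349 1354 1349 1353 1349 1033 1035 1023 1352 1351 1352 1347]
293 [1345 1349 1342 1352 1345 1348 1347 1342 1349 1344 1346 1350]
294 [1346 1345 1343 1341 1347 1345 1343 1343 1347 1343 1344 1342]
295 [1338 1345 1346 1339 1341 1342 1341 1343 1342 1339 1341 1344]
[ 292.71429573 -615.14367554  265.02170369] [ 299.29890984 -612.70645611  270.54861534]
```

jog_arm --pt "-0.15 0 0 0 0 0 -1" --pt "-0.15 0 0 0 0 0 -1" --pt "-0.1 0 0 0 0 0 -1" --pt "0 0 0 0 0 0 -1"

```text
time: 4.78
position: [547.4, -38.3, 193.7]
orientation: [-2.227, 0.007, 2.213]
ft_force: [0.2, -0.7, 1.1]
grip_width: -0.2
```

```bash
cat > tip.py <<'E'
from h import *
for n in('side','top'):
    p=vision.read_camera(n); o=readout.get_obs(); T=o['position']
    C=cloud(p); z=C[...,2]; m=(abs(C[...,0]-T[0])<60)&(abs(C[...,1]-T[1])<70)&(z>T[2]-5)&(z<T[2]+110)
    print(n,T.round(1),o['grip_width'].round(1),proj(p,T))
    for lo in np.arange(T[2]-5,T[2]+110,5):
        q=C[m&(z>=lo)&(z<lo+5)]
        if len(q)>0: print((lo-T[2]).round(),len(q),(q.mean(0)-T).round(1),(np.percentile(q,[3,97],axis=0)-T)[:,:2].round(0).tolist())
    u,v=proj(p,T).astype(int); save('tip'+n,p['pixels'][v-50:v+30,u-50:u+50],5)
E
python3 tip.py
```

```text
Traceback (most recent call last):
  File "tip.py", line 5, in <module>
    print(n,T.round(1),o['grip_width'].round(1),proj(p,T))
                       ^^^^^^^^^^^^^^^^^^^^^
AttributeError: 'float' object has no attribute 'round'
```

```bash
sed -i "s/o\['grip_width'\].round(1)/round(o['grip_width'],1)/" tip.py; python3 tip.py
```

```text
side [545.3 -37.8 188.8] 0.3 [252.89580134 155.99092821]
35.0 3 [-0.8 -5.5 36.7] [[-4.0, -6.0], [2.0, -4.0]]
40.0 6 [ 0.6 -9.5 43.4] [[-8.0, -12.0], [11.0, -4.0]]
45.0 12 [ -0.  -10.1  47.7] [[-10.0, -15.0], [11.0, -3.0]]
50.0 10 [-1.6 -5.5 52.3] [[-9.0, -16.0], [10.0, 7.0]]
55.0 12 [  0.2 -11.3  56.8] [[-8.0, -15.0], [9.0, -4.0]]
60.0 10 [ 1.7 -9.7 62.2] [[-9.0, -16.0], [11.0, 0.0]]
65.0 12 [ -0.5 -10.2  67.4] [[-9.0, -18.0], [11.0, 4.0]]
70.0 6 [  0.9 -12.8  72.7] [[-9.0, -18.0], [7.0, -1.0]]
80.0 3 [ -9.8 -16.4  83.3] [[-12.0, -29.0], [-8.0, 5.0]]
85.0 14 [ -2.9 -24.9  88. ] [[-11.0, -36.0], [11.0, -5.0]]
90.0 7 [ -1.6 -32.8  91.6] [[-10.0, -39.0], [9.0, -29.0]]
95.0 6 [ -2.7 -29.5  97. ] [[-10.0, -44.0], [11.0, -10.0]]
100.0 10 [ -4.2 -32.2 102.7] [[-14.0, -48.0], [10.0, -13.0]]
105.0 13 [ -4.1 -31.  107.8] [[-15.0, -54.0], [13.0, 6.0]]
top [544.1 -37.6 186.8] 0.0 [245.74660373 183.03809426]
35.0 1 [-9.3  0.8 39.7] [[-9.0, 1.0], [-9.0, 1.0]]
40.0 4 [-10.4   0.7  44.3] [[-11.0, -5.0], [-10.0, 6.0]]
50.0 3 [-8.3 -3.4 52.5] [[-10.0, -11.0], [-6.0, 5.0]]
55.0 3 [-10.4   0.3  56.9] [[-11.0, -2.0], [-10.0, 3.0]]
85.0 2 [-12.4  26.   86.2] [[-12.0, 25.0], [-12.0, 27.0]]
90.0 4 [-11.3  34.1  92.3] [[-11.0, 30.0], [-11.0, 38.0]]
100.0 5 [-11.2  38.2 103. ] [[-12.0, 32.0], [-11.0, 45.0]]
105.0 5 [ -8.3  40.3 107.1] [[-12.0, 35.0], [-4.0, 48.0]]
```

View pics/tipside.png

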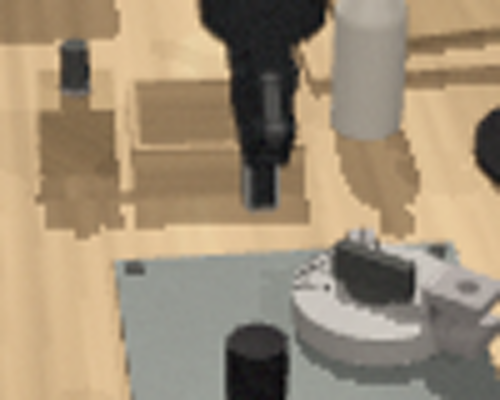

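```bash
python3 g.py 546 -35 92 90
```

```text
t 4.93 pos [544.1 -37.6 186.8] yaw -90.3 tilt 0.21 w 0.0 F [ 0.3  0.4 -0.5] M [ 0.02 -0.02 -0.01] q6 1.37
total shift [ 0.379  -0.0106 -0.0088] turn [-0.046  0.037  0.002] min rows 2.45
per row x3 [ 0.1263 -0.0035 -0.0029] [-0.015  0.012  0.001]
```

jog_arm --pt "0.125 -0.01 -0.008 -0.04 0.03 0 -1" --pt "0.125 0 0 0 0 0 -1" --pt "0.1 0 0 0 0 0 -1" --pt "0.0 0 0 0 0 0 -1"

```text
time: 5.27
position: [543.2, -34.4, 91.4]
orientation: [-2.214, -0.001, 2.227]
ft_force: [-1.0, 0.0, -2.0]
grip_width: 0.3
```

```bash
python3 g.py 546 -35 92 90
```

```text
t 5.27 pos [543.2 -34.4  91.4] yaw -90.0 tilt 0.35 w 0.3 F [-1.  0. -2.] M [ 0.01  0.06 -0.02] q6 1.37
total shift [-0.0026  0.0024 -0.0111] turn [-0.004  0.06   0.013] min rows 0.08
per row x1 [-0.0026  0.0024 -0.0111] [-0.004  0.06   0.013]
```

jog_arm --pt "0.008 0.002 -0.01 0 0.05 0 -1" --pt "0.008 0 0 0 0 0 -1" --pt "0.008 0 0 0 0 0 -1"

```text
time: 5.52
position: [544.4, -34.7, 86.2]
orientation: [-2.213, -0.002, 2.228]
ft_force: [-5.8, 1.2, 10.8]
grip_width: 0.6
```

jog_arm --pt "0.008 0 0 0 0 0 -1" --pt "0.008 0 0 0 0 0 -1"

```text
time: 5.68
position: [545.1, -34.8, 86.2]
orientation: [-2.213, -0.002, 2.227]
ft_force: [-3.5, 2.1, 5.2]
grip_width: 0.2
```

jog_arm --pt "0.008 0 0 0 0 0 -1" --pt "0.008 0 0 0 0 0 -1"

```text
time: 5.85
position: [545.8, -35.0, 86.2]
orientation: [-2.214, -0.003, 2.227]
ft_force: [-2.7, 2.3, 5.6]
grip_width: -0.4
```

```bash
sed -i "s/d=R.T@(np.array(\[x,y,z\])/d=R.T@(np.array([x,y,z-34])/; s/print('t %.2f pos/print('truez %.1f'%(o['position'][2]+34)); print('t %.2f pos/" g.py; python3 g.py 546 -35 92 90
```

```text
truez 120.2
t 5.85 pos [545.8 -35.   86.2] yaw -90.0 tilt 0.36 w -0.4 F [-2.7  2.3  5.6] M [ 0.19  0.63 -0.02] q6 1.37
total shift [ 0.113   0.0004 -0.0016] turn [0.003 0.059 0.019] min rows 0.73
per row x1 [ 0.113   0.0004 -0.0016] [0.003 0.059 0.019]
```

jog_arm --pt "-0.14 0 0 0 0 0 1" --pt "-0.1 0 0 0 0 0 1" --pt "0 0 0 0 0 0 1" --pt "0 0 0 0 0 0 1" --pt "0 0 0 0 0 0 1"

```text
time: 6.27
position: [547.1, -35.3, 151.4]
orientation: [-2.217, -0.002, 2.224]
ft_force: [0.1, -0.8, 0.6]
grip_width: 60.4
```

```bash
python3 g.py 546 -35 90 90
```

```text
truez 185.4
t 6.27 pos [547.1 -35.3 151.4] yaw -90.0 tilt 0.21 w 60.4 F [ 0.1 -0.8  0.6] M [0.02 0.02 0.03] q6 1.37
total shift [ 0.3818 -0.0008  0.003 ] turn [0.002 0.033 0.015] min rows 2.46
per row x3 [ 0.1273 -0.0003  0.001 ] [0.001 0.011 0.005]
```

jog_arm --pt "0.0 0 0.003 0 0.03 0.01 1" --pt "0.125 0 0 0 0 0 1" --pt "0.125 0 0 0 0 0 1" --pt "0.1 0 0 0 0 0 1" --pt "0.0 0 0 0 0 0 1"

```text
time: 6.68
position: [545.9, -35.3, 59.8]
orientation: [-2.222, -0.0, 2.22]
ft_force: [-0.9, 0.1, -1.3]
grip_width: 84.9
```

```bash
python3 g.py 546 -35 90 90
```

```text
truez 93.8
t 6.68 pos [545.9 -35.3  59.8] yaw -90.0 tilt 0.05 w 84.9 F [-0.9  0.1 -1.3] M [ 0.03 -0.02 -0.03] q6 1.37
total shift [ 0.0153 -0.0013 -0.0002] turn [ 0.001 -0.009  0.002] min rows 0.10
per row x1 [ 0.0153 -0.0013 -0.0002] [ 0.001 -0.009  0.002]
```

jog_arm --pt "0.014 0 0 0 0 0 -1" --pt "0 0 0 0 0 0 -1" --pt "0 0 0 0 0 0 -1" --pt "0 0 0 0 0 0 -1" --pt "0 0 0 0 0 0 -1"

```text
time: 7.1
position: [545.0, -34.1, 56.8]
orientation: [-2.218, -0.003, 2.222]
ft_force: [-1.6, 1.1, -1.6]
grip_width: 38.1
```

jog_arm --pt "0 0 0 0 0 0 -1"

```text
time: 7.18
position: [545.2, -34.0, 57.5]
orientation: [-2.218, -0.004, 2.222]
ft_force: [-1.2, 0.7, -1.7]
grip_width: 38.1
```

```bash
python3 g.py 546 -35 90 90
```

```text
truez 91.5
t 7.18 pos [545.2 -34.   57.5] yaw -90.0 tilt 0.20 w 38.1 F [-1.2  0.7 -1.7] M [0.12 0.19 0.05] q6 1.37
total shift [ 0.0058  0.0042 -0.0033] turn [0.002 0.016 0.031] min rows 0.05
per row x1 [ 0.0058  0.0042 -0.0033] [0.002 0.016 0.031]
```

jog_arm --pt "-0.1 0 0 0 0 0 -1" --pt "-0.14 0 0 0 0 0 -1" --pt "-0.14 0 0 0 0 0 -1" --pt "-0.05 0 0 0 0 0 -1" --pt "0 0 0 0 0 0 -1"

```text
time: 7.6
position: [545.9, -35.1, 170.0]
orientation: [-2.223, -0.001, 2.22]
ft_force: [0.8, 0.1, -1.7]
grip_width: 38.3
```

```bash
python3 g.py 566 384 190 90; python3 look.py b1 side 546 -34 150 45
python3 - <<'E'
from h import *
# tray/pin refine from the start pictures
P=np.load('shots.npy',allow_pickle=True).item()
for n,p in P.items():
    C=cloud(p); z=C[...,2]
    q=C[(abs(C[...,0]-456)<40)&(abs(C[...,1]-388)<45)&(z>80)&(z<120)]
    print(n,'pin head',len(q),q.mean(0).round(1),np.percentile(q,[3,97],axis=0).round(0).tolist())
    q=q[q[:,2]>104]; print(len(q),q.mean(0).round(1))
E
```

```text
truez 204.0
t 7.60 pos [545.9 -35.1 170. ] yaw -90.0 tilt 0.09 w 38.3 F [ 0.8  0.1 -1.7] M [ 0.02  0.   -0.02] q6 1.37
total shift [ 0.0569 -1.6765 -0.0809] turn [ 0.003 -0.016  0.005] min rows 10.83
per row x11 [ 0.0052 -0.1524 -0.0074] [ 0.    -0.001  0.   ]
crop origin 207 120 scale 5.555555555555555
top pin head 60 [455.8 388.3 101.7] [[447.0, 380.0, 83.0], [466.0, 400.0, 111.0]]
37 [456.5 390.4 107.4]
side pin head 51 [457.7 382.1  98. ] [[448.0, 374.0, 82.0], [468.0, 393.0, 111.0]]
19 [457.7 384.7 108.3]
```

View pics/b1.png

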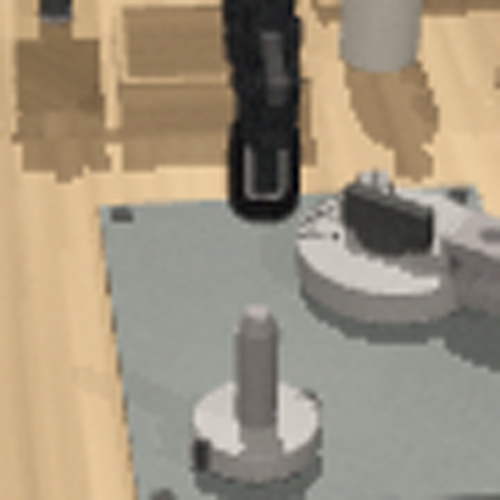

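jog_arm --pt "0 -0.152 -0.007 0 0 0 -1" --pt "0 -0.152 -0.007 0 0 0 -1" --pt "0 -0.152 -0.007 0 0 0 -1" --pt "0 -0.152 -0.007 0 0 0 -1" --pt "0 -0.152 -0.007 0 0 0 -1"

```text
time: 8.07
position: [553.7, 152.9, 160.8]
orientation: [-2.211, 0.022, 2.221]
ft_force: [1.5, 1.2, -0.7]
grip_width: 38.3
```

jog_arm --pt "0 -0.152 -0.007 0 0 0 -1" --pt "0 -0.152 -0.007 0 0 0 -1" --pt "0 -0.152 -0.007 0 0 0 -1" --pt "0 -0.152 -0.007 0 0 0 -1" --pt "0 -0.152 -0.007 0 0 0 -1"

```text
time: 8.48
position: [559.2, 349.9, 145.5]
orientation: [-2.199, 0.03, 2.24]
ft_force: [0.8, -0.5, -0.4]
grip_width: 38.5
```

```bash
python3 g.py 567 382 60 90
```

```text
truez 179.5
t 8.48 pos [559.2 349.9 145.5] yaw -90.9 tilt 1.25 w 38.5 F [ 0.8 -0.5 -0.4] M [-0.01 -0.03  0.08] q6 2.03
total shift [ 0.4758 -0.1344 -0.0382] turn [-0.154  0.186 -0.113] min rows 3.20
per row x4 [ 0.1189 -0.0336 -0.0095] [-0.038  0.046 -0.028]
```

jog_arm --pt "0 -0.13 -0.038 -0.15 0.18 -0.11 -1" --pt "0.04 0 0 0 0 0 -1" --pt "0.12 0 0 0 0 0 -1"

```text
time: 8.73
position: [569.2, 392.8, 102.9]
orientation: [2.223, 0.015, -2.215]
ft_force: [1.1, 0.5, -0.8]
grip_width: 38.2
```

```bash
python3 g.py 567 382 38 90
```

```text
truez 136.9
t 8.73 pos [569.2 392.8 102.9] yaw -89.5 tilt 0.33 w 38.2 F [ 1.1  0.5 -0.8] M [-0.01 -0.02  0.05] q6 2.06
total shift [0.3952 0.0447 0.0109] turn [ 0.09  -0.04   0.041] min rows 2.57
per row x3 [0.1317 0.0149 0.0036] [ 0.03  -0.013  0.014]
```

jog_arm --pt "0.02 0.045 0.01 0.09 -0.04 0.04 -1" --pt "0.12 0 0 0 0 0 -1" --pt "0.12 0 0 0 0 0 -1" --pt "0.08 0 0 0 0 0 -1" --pt "0 0 0 0 0 0 -1"

```text
time: 9.15
position: [557.1, 372.4, -0.7]
orientation: [2.193, -0.017, -2.237]
ft_force: [-0.7, -0.4, -1.2]
grip_width: 38.3
```

```bash
python3 g.py 567 382 36 90
```

```text
truez 33.3
t 9.15 pos [557.1 372.4  -0.7] yaw -90.1 tilt 1.41 w 38.3 F [-0.7 -0.4 -1.2] M [ 0.04  0.06 -0.  ] q6 2.05
total shift [-0.0123 -0.0384 -0.0393] turn [-0.015  0.203 -0.14 ] min rows 0.36
per row x1 [-0.0123 -0.0384 -0.0393] [-0.015  0.203 -0.14 ]
```

jog_arm --pt "0 -0.035 -0.036 0 0.15 -0.1 -1" --pt "0 0 0 0 0 0 -1" --pt "0 0 0 0 0 0 0.25" --pt "0 0 0 0 0 0 0.25" --pt "0 0 0 0 0 0 0.25"

```text
time: 9.57
position: [568.4, 379.2, 1.5]
orientation: [-2.218, 0.009, 2.224]
ft_force: [-0.1, -0.7, 0.1]
grip_width: 53.2
```

```bash
python3 g.py 567 382 36 90
```

```text
truez 35.5
t 9.57 pos [568.4 379.2   1.5] yaw -90.3 tilt 0.25 w 53.2 F [-0.1 -0.7  0.1] M [0.02 0.07 0.03] q6 2.06
total shift [-0.0018 -0.0111  0.0058] turn [-0.049  0.026 -0.035] min rows 0.08
per row x1 [-0.0018 -0.0111  0.0058] [-0.049  0.026 -0.035]
```

Released; lift straight up.

jog_arm --pt "-0.05 0 0 0 0 0 0.25" --pt "-0.14 0 0 0 0 0 0.25" --pt "-0.14 0 0 0 0 0 0.25" --pt "-0.14 0 0 0 0 0 1" --pt "-0.1 0 0 0 0 0 1"

```text
time: 9.98
position: [566.2, 378.5, 149.4]
orientation: [2.211, -0.013, -2.23]
ft_force: [1.1, -0.3, 0.0]
grip_width: 75.6
```

```bash
python3 look.py c1 side 560 380 20 60;python3 g.py 564 -180.5 130 90
```

```text
crop origin 182 73 scale 4.166666666666667
truez 190.4
t 10.03 pos [569.3 380.1 156.4] yaw -90.3 tilt 0.13 w 82.3 F [1.  1.6 3.5] M [ 0.03 -0.07  0.01] q6 2.06
total shift [0.2466 2.242  0.0111] turn [-0.045 -0.003 -0.022] min rows 14.55
per row x15 [0.0164 0.1495 0.0007] [-0.003 -0.    -0.001]
```

View pics/c1.png

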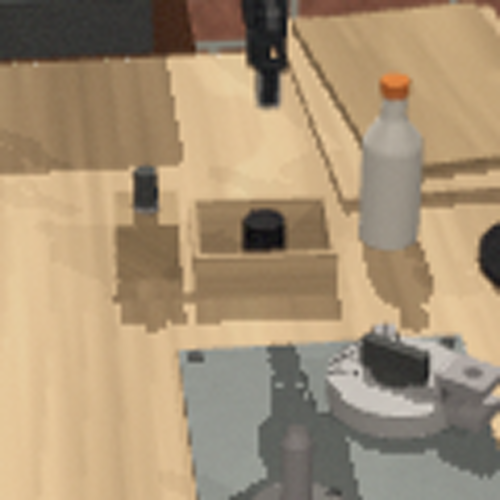

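```bash
cat > obj.py <<'E'
from h import *
for n in('top','side'):
    p=vision.read_camera(n); C=cloud(p); z=C[...,2]
    hsv=cv2.cvtColor(p['pixels'],cv2.COLOR_RGB2HSV)
    m=((hsv[...,1]<70)&(hsv[...,2]>70)&(z>4)&(z<35)&(C[...,0]>400)&(C[...,0]<750)&(C[...,1]<-105)).astype(np.uint8)
    N,L,S,c=cv2.connectedComponentsWithStats(m)
    for i in range(1,N):
        if S[i,4]<25: continue
        q=C[L==i]; zt=np.percentile(q[:,2],85); qt=q[q[:,2]>zt-6]
        a,b=np.percentile(qt[:,:2],[1,99],axis=0)
        print(n,'px',c[i].round(1),'n',S[i,4],'ztop',round(np.median(qt[:,2]),1),'mean',qt[:,:2].mean(0).round(1),'mid',((a+b)/2).round(1),'size',(b-a).round())
    m=(abs(C[...,0]-546)<25)&(abs(C[...,1]+34)<25)
    for lo in (60,75,90,102):
        q=C[m&(z>lo)&(z<lo+15)]
        if len(q)>2: print(n,'spindle',lo,len(q),q.mean(0).round(1),np.percentile(q,[3,97],axis=0).round(0).tolist())
    gb=(C[...,0]>380)&(C[...,0]<740)&(C[...,1]>-540)&(C[...,1]<-340)
    mm=gb&(z>46)&(z<55); q=C[mm]
    if len(q)>9: print(n,'guide',len(q),q.mean(0).round(1),cv2.minAreaRect(q[:,:2].astype(np.float32)))
    save('o_'+n,p['pixels'][100:340,150:460] if n=='top' else p['pixels'][100:340,130:400],2.3)
E
python3 obj.py
```

```text
top px [323.5 177. ] n 74 ztop 12.2 mean [ 614.2 -300.6] mid [ 614.6 -300.2] size [43. 38.]
top px [288.6 189.7] n 225 ztop 24.1 mean [ 563.2 -178.7] mid [ 564.2 -178.7] size [60. 58.]
top px [326.9 212.4] n 121 ztop 15.5 mean [ 489.7 -310.2] mid [ 489.7 -310.5] size [45. 47.]
top spindle 60 5 [534.4 -33.1  67.8] [[533.0, -39.0, 61.0], [536.0, -26.0, 72.0]]
top spindle 75 6 [536.7 -36.   81.5] [[533.0, -42.0, 77.0], [541.0, -24.0, 89.0]]
top spindle 90 28 [541.7 -30.5  99.6] [[533.0, -43.0, 92.0], [554.0, -20.0, 104.0]]
top spindle 102 32 [545.4 -31.4 106.9] [[537.0, -40.0, 103.0], [554.0, -23.0, 112.0]]
top guide 302 [ 513.6 -422.    50.3] ((514.1205444335938, -421.836669921875), (37.112693786621094, 110.50674438476562), 82.39633178710938)
side px [264.6 227.9] n 309 ztop 24.8 mean [ 564.7 -184.3] mid [ 564.6 -182.9] size [59. 62.]
side px [287.6 255.6] n 124 ztop 12.8 mean [ 616.3 -305.2] mid [ 616.1 -303.2] size [42. 45.]
side px [245.7 261.2] n 199 ztop 16.4 mean [ 490.7 -316.1] mid [ 490.9 -314.8] size [49. 52.]
side spindle 60 30 [545.2 -43.1  68. ] [[534.0, -51.0, 61.0], [557.0, -37.0, 73.0]]
side spindle 75 30 [545.  -42.3  82.7] [[534.0, -48.0, 75.0], [556.0, -35.0, 89.0]]
side spindle 90 33 [545.1 -41.3  98.7] [[534.0, -48.0, 93.0], [557.0, -30.0, 104.0]]
side spindle 102 25 [545.3 -38.5 107.1] [[537.0, -48.0, 102.0], [553.0, -28.0, 112.0]]
side guide 404 [ 514.8 -428.    50.7] ((513.9425659179688, -427.3995361328125), (38.83742904663086, 107.47605895996094), 83.87760925292969)
```

jog_arm --pt "0 0.15 0 0 0 0 1" --pt "0 0.15 0 0 0 0 1" --pt "0 0.15 0 0 0 0 1" --pt "0 0.15 0 0 0 0 1" --pt "0 0.15 0 0 0 0 1"

```text
time: 10.55
position: [564.4, 192.4, 150.3]
orientation: [2.209, 0.006, -2.222]
ft_force: [0.0, 0.4, 0.3]
grip_width: 85.4
```

jog_arm --pt "0 0.15 0 0 0 0 1" --pt "0 0.15 0 0 0 0 1" --pt "0 0.15 0 0 0 0 1" --pt "0 0.15 0 0 0 0 1" --pt "0 0.15 0 0 0 0 1"

```text
time: 10.97
position: [560.7, -3.4, 147.7]
orientation: [2.201, 0.009, -2.228]
ft_force: [0.6, -0.2, -0.7]
grip_width: 85.3
```

```bash
python3 g.py 564.3 -180.7 130 90
```

```text
truez 181.7
t 10.97 pos [560.7  -3.4 147.7] yaw -89.4 tilt 0.70 w 85.3 F [ 0.6 -0.2 -0.7] M [ 0.02 -0.01 -0.02] q6 1.42
total shift [ 0.2087  0.7087 -0.0092] turn [ 0.106  0.119 -0.029] min rows 4.77
per row x5 [ 0.0417  0.1417 -0.0018] [ 0.021  0.024 -0.006]
```

jog_arm --pt "0.0 0.15 0 0.1 0.1 0 1" --pt "0.02 0.15 0 0 0 0 1" --pt "0.02 0.15 0 0 0 0 1" --pt "0.03 0.13 0 0 0 0 1" --pt "0.03 0.05 0 0 0 0 1"

```text
time: 11.38
position: [557.6, -172.2, 122.1]
orientation: [2.219, -0.009, -2.224]
ft_force: [-0.5, 0.6, 0.5]
grip_width: 86.0
```

```bash
python3 g.py 564.3 -180.7 6 90
```

```text
truez 156.1
t 11.38 pos [ 557.6 -172.2  122.1] yaw -90.2 tilt 0.28 w 86.0 F [-0.5  0.6  0.5] M [ 0.01 -0.02 -0.  ] q6 1.15
total shift [ 0.6004  0.0314 -0.0283] turn [-0.037  0.022 -0.043] min rows 3.88
per row x4 [ 0.1501  0.0079 -0.0071] [-0.009  0.005 -0.011]
```

jog_arm --pt "0.1 0.03 -0.028 -0.03 0.02 -0.04 1" --pt "0.14 0 0 0 0 0 1" --pt "0.14 0 0 0 0 0 1" --pt "0.08 0 0 0 0 0 1" --pt "0 0 0 0 0 0 1"

```text
time: 11.8
position: [563.0, -183.0, 1.3]
orientation: [-2.216, 0.007, 2.218]
ft_force: [-1.7, 0.6, -0.3]
grip_width: 85.4
```

```bash
python3 g.py 564.3 -180.7 7 90
```

```text
truez 35.3
t 11.80 pos [ 563.  -183.     1.3] yaw -90.4 tilt 0.09 w 85.4 F [-1.7  0.6 -0.3] M [0.02 0.03 0.03] q6 1.14
total shift [ 0.1132 -0.0092 -0.0054] turn [-0.076  0.01   0.012] min rows 0.73
per row x1 [ 0.1132 -0.0092 -0.0054] [-0.076  0.01   0.012]
```

jog_arm --pt "0.03 -0.009 -0.005 -0.07 0 0 1" --pt "0.05 0 0 0 0 0 1" --pt "0.03 0 0 0 0 0 1" --pt "0 0 0 0 0 0 1"

```text
time: 12.13
position: [564.6, -178.7, -27.4]
orientation: [2.22, 0.005, -2.223]
ft_force: [-1.3, 0.5, -1.1]
grip_width: 85.3
```

```bash
python3 g.py 564.3 -180.7 7 90
```

```text
truez 6.6
t 12.13 pos [ 564.6 -178.7  -27.4] yaw -89.9 tilt 0.13 w 85.3 F [-1.3  0.5 -1.1] M [-0.03  0.04  0.01] q6 1.14
total shift [-0.0018  0.0081  0.0012] turn [0.021 0.012 0.02 ] min rows 0.05
per row x1 [-0.0018  0.0081  0.0012] [0.021 0.012 0.02 ]
```

jog_arm --pt "0 0.006 0 0 0 0 -1" --pt "0 0 0 0 0 0 -1" --pt "0 0 0 0 0 0 -1" --pt "0 0 0 0 0 0 -1" --pt "0 0 0 0 0 0 -1"

```text
time: 12.55
position: [566.8, -180.9, -24.4]
orientation: [2.224, 0.003, -2.216]
ft_force: [-0.6, 0.6, -4.2]
grip_width: 60.7
```

```bash
python3 g.py 564.3 -180.7 7 90
```

```text
truez 9.6
t 12.55 pos [ 566.8 -180.9  -24.4] yaw -89.8 tilt 0.19 w 60.7 F [-0.6  0.6 -4.2] M [0.06 0.03 0.01] q6 1.13
total shift [ 0.0103 -0.0008  0.0101] turn [ 0.028 -0.032 -0.001] min rows 0.09
per row x1 [ 0.0103 -0.0008  0.0101] [ 0.028 -0.032 -0.001]
```

jog_arm --pt "-0.06 0 0 0 0 0 -1" --pt "-0.14 0 0 0 0 0 -1" --pt "-0.14 0 0 0 0 0 -1" --pt "-0.14 0 0 0 0 0 -1" --pt "-0.05 0 0 0 0 0 -1"

```text
time: 12.97
position: [559.0, -177.6, 102.5]
orientation: [-2.201, -0.012, 2.235]
ft_force: [1.6, -0.5, -2.2]
grip_width: 60.3
```

```bash
python3 - <<'E'
from h import *
p=vision.read_camera('side'); o=readout.get_obs(); T=o['position']; print(T.round(1))
C=cloud(p); z=C[...,2]-T[2]-34; hsv=cv2.cvtColor(p['pixels'],cv2.COLOR_RGB2HSV)
m=(abs(C[...,0]-T[0])<45)&(abs(C[...,1]-T[1])<45)&(z>-25)&(z<30)&(hsv[...,2]>100)
q=C[m]; print(len(q),(np.percentile(q,[1,99],axis=0)-T).round(1), (np.percentile(q,[1,99],axis=0).mean(0)-T).round(1))
u,v=proj(p,T+[0,0,34]).astype(int); save('d1',p['pixels'][v-40:v+40,u-40:u+40],6)
E
python3 g.py 545.5 -34.3 150 90
```

```text
[ 559.6 -177.8  103.3]
219 [[-31.5 -39.9  25.4]
 [ 30.1  26.5  59.6]] [-0.7 -6.7 42.5]
truez 137.3
t 13.02 pos [ 559.6 -177.8  103.3] yaw -89.9 tilt 0.93 w 60.7 F [ 2.5 -1.  -1.8] M [-0.08 -0.12 -0.01] q6 1.13
total shift [-0.0452 -0.5747  0.0557] turn [0.022 0.139 0.083] min rows 3.74
per row x4 [-0.0113 -0.1437  0.0139] [0.005 0.035 0.021]
```

View pics/d1.png

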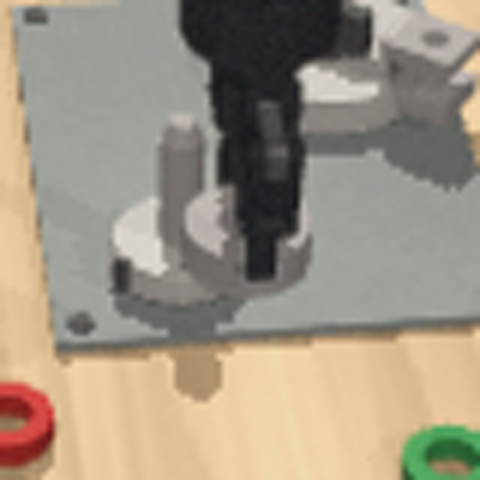

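jog_arm --pt "-0.05 -0.1 0.055 0 0.13 0.08 -1" --pt "0 -0.15 0 0 0 0 -1" --pt "0 -0.15 0 0 0 0 -1" --pt "0 -0.13 0 0 0 0 -1" --pt "0 -0.04 0 0 0 0 -1"

```text
time: 13.43
position: [542.0, -33.6, 107.4]
orientation: [-2.208, 0.005, 2.227]
ft_force: [-0.7, -0.7, -4.2]
grip_width: 60.4
```

```bash
python3 g.py 547.5 -34.3 135 90
```

```text
truez 141.4
t 13.43 pos [542.  -33.6 107.4] yaw -90.4 tilt 0.50 w 60.4 F [-0.7 -0.7 -4.2] M [-0.04 -0.05 -0.04] q6 1.38
total shift [ 0.0255  0.0028 -0.0221] turn [-0.067  0.086  0.02 ] min rows 0.22
per row x1 [ 0.0255  0.0028 -0.0221] [-0.067  0.086  0.02 ]
```

jog_arm --pt "0.0 0.003 -0.022 -0.06 0.08 0.02 -1" --pt "0 0 0 0 0 0 -1" --pt "0 0 0 0 0 0 -1"

```text
time: 13.68
position: [544.3, -31.5, 101.0]
orientation: [2.21, 0.007, -2.229]
ft_force: [-0.2, 0.2, -3.5]
grip_width: 60.6
```

```bash
python3 g.py 547.5 -34.3 110 90; python3 look.py d2 side 546 -34 110 35;python3 look.py d3 top 546 -34 110 35
```

```text
truez 135.0
t 13.68 pos [544.3 -31.5 101. ] yaw -89.7 tilt 0.50 w 60.6 F [-0.2  0.2 -3.5] M [-0.04 -0.05  0.04] q6 1.37
total shift [ 0.0999  0.0115 -0.0136] turn [0.047 0.086 0.012] min rows 0.65
per row x1 [ 0.0999  0.0115 -0.0136] [0.047 0.086 0.012]
crop origin 217 140 scale 7.142857142857143
crop origin 210 152 scale 7.142857142857143
```

View pics/d2.png

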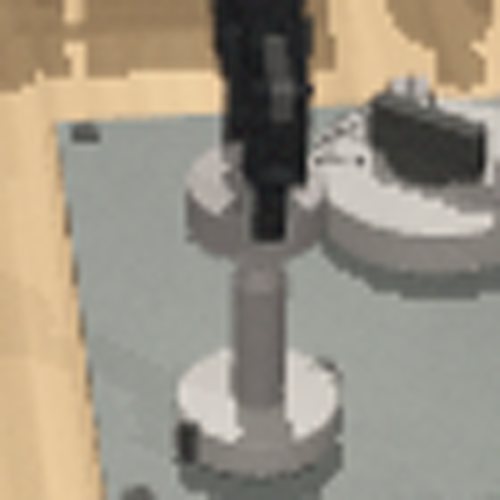

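View pics/d3.png

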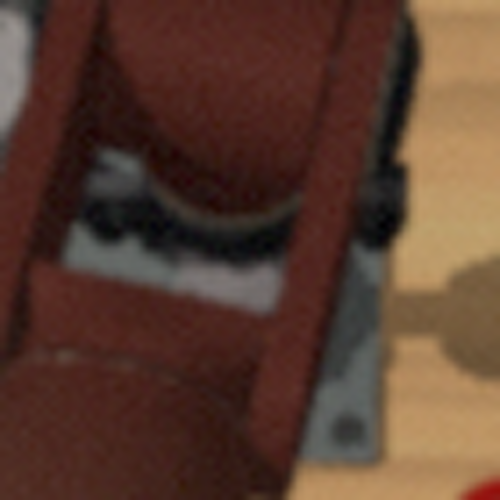

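jog_arm --pt "0.0 0.011 -0.011 0.04 0.08 0.01 -1" --pt "0.03 0 0 0 0 0 -1" --pt "0.03 0 0 0 0 0 -1" --pt "0 0 0 0 0 0 -1"

```text
time: 14.12
position: [548.1, -38.6, 85.1]
orientation: [-2.221, 0.008, 2.217]
ft_force: [-0.4, 0.4, -4.0]
grip_width: 60.1
```

```bash
python3 g.py 547 -34.3 100 90
```

```text
truez 119.1
t 14.12 pos [548.1 -38.6  85.1] yaw -90.3 tilt 0.11 w 60.1 F [-0.4  0.4 -4. ] M [ 0.01  0.05 -0.04] q6 1.37
total shift [ 0.0765 -0.0172  0.0047] turn [-0.058 -0.016 -0.01 ] min rows 0.51
per row x1 [ 0.0765 -0.0172  0.0047] [-0.058 -0.016 -0.01 ]
```

jog_arm --pt "0 -0.014 0.003 -0.05 0 0 -1" --pt "0 0 0 0 0 0 -1"

```text
time: 14.28
position: [546.7, -35.4, 83.9]
orientation: [-2.221, 0.003, 2.221]
ft_force: [-0.5, -0.5, -4.0]
grip_width: 60.5
```

```bash
python3 g.py 547 -34.3 100 90
```

```text
truez 117.9
t 14.28 pos [546.7 -35.4  83.9] yaw -90.1 tilt 0.03 w 60.5 F [-0.5 -0.5 -4. ] M [ 0.08 -0.03  0.02] q6 1.37
total shift [ 0.0718 -0.0046 -0.0013] turn [-0.018  0.003 -0.005] min rows 0.46
per row x1 [ 0.0718 -0.0046 -0.0013] [-0.018  0.003 -0.005]
```

jog_arm --pt "0.016 -0.003 0 0 0 0 -1" --pt "0.016 0 0 0 0 0 -1" --pt "0.016 0 0 0 0 0 -1"

```text
time: 14.53
position: [547.8, -34.5, 72.6]
orientation: [-2.224, 0.002, 2.218]
ft_force: [-2.4, 2.3, 2.1]
grip_width: 60.6
```

```bash
python3 g.py 547 -34.3 90 90
```

```text
truez 106.6
t 14.53 pos [547.8 -34.5  72.6] yaw -90.1 tilt 0.15 w 60.6 F [-2.4  2.3  2.1] M [0.62 0.35 0.02] q6 1.37
total shift [ 0.0665 -0.0007  0.0032] turn [-0.013 -0.025 -0.008] min rows 0.43
per row x1 [ 0.0665 -0.0007  0.0032] [-0.013 -0.025 -0.008]
```

jog_arm --pt "0.012 -0.006 0.006 0 0 0 -1" --pt "0.016 0 0 0 0 0 -1" --pt "0.016 0 0 0 0 0 -1"

```text
time: 14.78
position: [546.7, -32.7, 61.0]
orientation: [2.226, -0.002, -2.217]
ft_force: [-0.3, -0.5, -4.6]
grip_width: 60.6
```

```bash
python3 g.py 547 -34.3 90 90
```

```text
truez 95.0
t 14.78 pos [546.7 -32.7  61. ] yaw -90.0 tilt 0.23 w 60.6 F [-0.3 -0.5 -4.6] M [ 0.04  0.08 -0.01] q6 1.38
total shift [ 0.0202  0.0066 -0.0012] turn [-0.008 -0.038 -0.012] min rows 0.14
per row x1 [ 0.0202  0.0066 -0.0012] [-0.008 -0.038 -0.012]
```

jog_arm --pt "0.03 0 0 0 -0.03 0 -1" --pt "0.045 0 0 0 0 0 -1" --pt "0.045 0 0 0 0 0 -1" --pt "0.045 0 0 0 0 0 -1" --pt "0.02 0 0 0 0 0 -1"

```text
time: 15.2
position: [546.1, -32.6, 9.3]
orientation: [2.221, -0.002, -2.221]
ft_force: [-0.9, 0.0, -5.1]
grip_width: 60.6
```

```bash
python3 g.py 547 -33.5 43 90
```

```text
truez 43.3
t 15.20 pos [546.1 -32.6   9.3] yaw -90.0 tilt 0.07 w 60.6 F [-0.9  0.  -5.1] M [0.02 0.08 0.01] q6 1.38
total shift [ 0.0014  0.0035 -0.0035] turn [-0.007  0.002 -0.012] min rows 0.03
per row x1 [ 0.0014  0.0035 -0.0035] [-0.007  0.002 -0.012]
```

jog_arm --pt "0 0 0 0 0 0 1" --pt "0 0 0 0 0 0 1" --pt "0 0 0 0 0 0 1" --pt "0 0 0 0 0 0 1"

```text
time: 15.53
position: [546.7, -32.9, 8.7]
orientation: [2.221, -0.002, -2.222]
ft_force: [0.0, -0.4, 1.0]
grip_width: 85.3
```

jog_arm --pt "-0.1 0 0 0 0 0 1" --pt "-0.15 0 0 0 0 0 1" --pt "-0.15 0 0 0 0 0 1" --pt "-0.1 0 0 0 0 0 1" --pt "0 0 0 0 0 0 1"

```text
time: 15.95
position: [548.2, -33.0, 142.4]
orientation: [2.225, -0.003, -2.217]
ft_force: [0.6, 0.5, 0.4]
grip_width: 85.2
```

```bash
python3 g.py 490 -312.7 160 90;python3 look.py d4 side 546 -34 60 35
```

```text
truez 176.4
t 15.95 pos [548.2 -33.  142.4] yaw -90.1 tilt 0.24 w 85.2 F [0.6 0.5 0.4] M [ 0.02 -0.04 -0.  ] q6 1.38
total shift [0.0671 1.1187 0.2317] turn [-0.01  -0.036 -0.02 ] min rows 7.38
per row x8 [0.0084 0.1398 0.029 ] [-0.001 -0.005 -0.002]
crop origin 217 153 scale 7.142857142857143
```

View pics/d4.png

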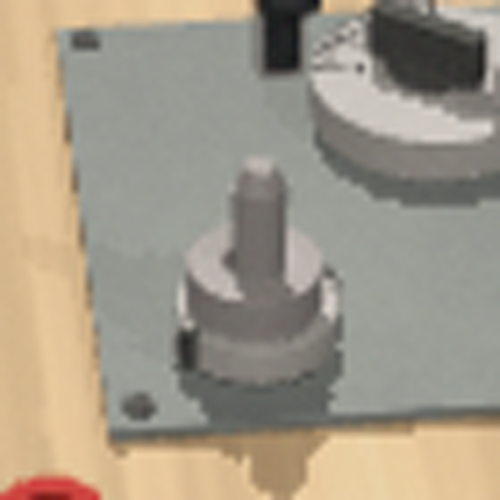

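jog_arm --pt "0 0.14 0.03 0 0 0 1" --pt "0 0.14 0.03 0 0 0 1" --pt "0 0.14 0.03 0 0 0 1" --pt "0 0.14 0.03 0 0 0 1" --pt "0 0.14 0.03 0 0 0 1"

```text
time: 16.42
position: [511.1, -207.2, 140.6]
orientation: [2.222, 0.014, -2.208]
ft_force: [0.7, 0.1, 0.5]
grip_width: 85.1
```

```bash
python3 g.py 490 -312.7 110 90
```

```text
truez 174.6
t 16.42 pos [ 511.1 -207.2  140.6] yaw -89.3 tilt 0.37 w 85.1 F [0.7 0.1 0.5] M [ 0.    0.   -0.05] q6 1.04
total shift [0.2577 0.4208 0.0915] turn [ 0.128 -0.065 -0.001] min rows 3.24
per row x4 [0.0644 0.1052 0.0229] [ 0.032 -0.016 -0.   ]
```

jog_arm --pt "0.02 0.13 0.03 0.12 -0.06 0 1" --pt "0.05 0.12 0.03 0 0 0 1" --pt "0.06 0.09 0.02 0 0 0 1" --pt "0.05 0.03 0 0 0 0 1" --pt "0 0 0 0 0 0 1"

```text
time: 16.83
position: [487.1, -309.9, 90.9]
orientation: [-2.217, 0.01, 2.219]
ft_force: [-0.6, 0.5, -0.6]
grip_width: 85.9
```

```bash
python3 g.py 490 -312.7 3 90; python3 obj.py | grep px
```

```text
truez 124.9
t 16.83 pos [ 487.1 -309.9   90.9] yaw -90.5 tilt 0.06 w 85.9 F [-0.6  0.5 -0.6] M [ 0.04 -0.01  0.03] q6 0.88
total shift [ 0.4876  0.0109 -0.0119] turn [-0.079  0.006 -0.009] min rows 3.15
per row x4 [ 0.1219  0.0027 -0.003 ] [-0.02   0.002 -0.002]
top px [322.2 176.6] n 58 ztop 13.6 mean [ 616.4 -296.2] mid [ 613.6 -298.6] size [43. 35.]
side px [287.7 255.6] n 130 ztop 11.8 mean [ 615.8 -303.9] mid [ 616.6 -302.6] size [43. 45.]
side px [245.7 261.3] n 203 ztop 16.2 mean [ 491.1 -315.1] mid [ 490.9 -314.7] size [48. 51.]
side px [286.7 289.5] n 29 ztop 30.9 mean [ 586.2 -448.9] mid [ 585.8 -449. ] size [36. 10.]
```

jog_arm --pt "0.08 0.01 -0.01 -0.07 0 0 1" --pt "0.13 0 0 0 0 0 1" --pt "0.12 0 0 0 0 0 1" --pt "0.07 0 0 0 0 0 1" --pt "0 0 0 0 0 0 1"

```text
time: 17.35
position: [499.5, -307.9, -2.3]
orientation: [2.227, 0.002, -2.197]
ft_force: [-0.0, 0.6, -0.0]
grip_width: 85.4
```

```bash
python3 g.py 490.3 -312.7 2 90
```

```text
truez 31.7
t 17.35 pos [ 499.5 -307.9   -2.3] yaw -89.4 tilt 0.91 w 85.4 F [-0.   0.6 -0. ] M [ 0.08  0.01 -0.03] q6 0.88
total shift [0.1184 0.0178 0.0387] turn [ 0.103 -0.134 -0.086] min rows 0.81
per row x1 [0.1184 0.0178 0.0387] [ 0.103 -0.134 -0.086]
```

jog_arm --pt "0.01 0.016 0.036 0.1 -0.13 -0.08 1" --pt "0.04 0 0 0 0 0 1" --pt "0.04 0 0 0 0 0 1" --pt "0.02 0 0 0 0 0 1"

```text
time: 17.68
position: [494.6, -311.6, -25.8]
orientation: [2.224, -0.001, -2.21]
ft_force: [-1.1, 0.3, 0.4]
grip_width: 85.7
```

```bash
python3 g.py 490.3 -312.7 2 90
```

```text
truez 8.2
t 17.68 pos [ 494.6 -311.6  -25.8] yaw -89.8 tilt 0.45 w 85.7 F [-1.1  0.3  0.4] M [0.05 0.02 0.01] q6 0.88
total shift [0.0249 0.0041 0.0172] turn [ 0.043 -0.061 -0.049] min rows 0.20
per row x1 [0.0249 0.0041 0.0172] [ 0.043 -0.061 -0.049]
```

jog_arm --pt "0.012 0.004 0.017 0.04 -0.06 -0.05 1" --pt "0.012 0 0.004 0 0 0 1" --pt "0.0 0 0 0 0 0 1"

```text
time: 17.93
position: [489.3, -313.0, -32.0]
orientation: [-2.222, -0.0, 2.221]
ft_force: [-0.4, 0.2, -0.0]
grip_width: 85.6
```

```bash
python3 g.py 490.3 -312.7 2 90
```

```text
truez 2.0
t 17.93 pos [ 489.3 -313.   -32. ] yaw -90.0 tilt 0.02 w 85.6 F [-0.4  0.2 -0. ] M [-0.02  0.01  0.02] q6 0.87
total shift [-0.0002 -0.0012 -0.0039] turn [-0.    -0.003  0.001] min rows 0.03
per row x1 [-0.0002 -0.0012 -0.0039] [-0.    -0.003  0.001]
```

jog_arm --pt "0 0 -0.004 0 0 0 -1" --pt "0 0 0 0 0 0 -1" --pt "0.0 0 0 0 0 0 -1" --pt "0.0 0 0 0 0 0 -1" --pt "0.0 0 0 0 0 0 -1"

```text
time: 18.35
position: [491.4, -314.1, -30.2]
orientation: [2.224, -0.002, -2.219]
ft_force: [-0.2, 0.3, -1.8]
grip_width: 48.6
```

```bash
python3 g.py 490.3 -312.7 2 90
```

```text
truez 3.8
t 18.35 pos [ 491.4 -314.1  -30.2] yaw -90.1 tilt 0.16 w 48.6 F [-0.2  0.3 -1.8] M [0.   0.03 0.01] q6 0.87
total shift [ 0.0073 -0.0057  0.0045] turn [-0.01  -0.026 -0.012] min rows 0.07
per row x1 [ 0.0073 -0.0057  0.0045] [-0.01  -0.026 -0.012]
```

jog_arm --pt "-0.06 0 0 0 0 0 -1" --pt "-0.14 0 0 0 0 0 -1" --pt "-0.14 0 0 0 0 0 -1" --pt "-0.14 0 0 0 0 0 -1" --pt "-0.05 0 0 0 0 0 -1"

```text
time: 18.77
position: [485.6, -309.5, 97.9]
orientation: [-2.203, -0.011, 2.229]
ft_force: [1.3, -2.0, 0.1]
grip_width: 49.1
```

```bash
python3 g.py 546 -33.2 140 90
```

```text
truez 131.9
t 18.77 pos [ 485.6 -309.5   97.9] yaw -90.1 tilt 0.90 w 49.1 F [ 1.3 -2.   0.1] M [-0.07 -0.1   0.01] q6 0.87
total shift [-0.0237 -1.1057 -0.24  ] turn [-0.009  0.116  0.105] min rows 7.30
per row x8 [-0.003  -0.1382 -0.03  ] [-0.001  0.015  0.013]
```

jog_arm --pt "-0.02 -0.14 -0.03 0 0.11 0.1 -1" --pt "-0.02 -0.14 -0.03 0 0 0 -1" --pt "0 -0.14 -0.03 0 0 0 -1" --pt "0 -0.14 -0.03 0 0 0 -1" --pt "0 -0.14 -0.03 0 0 0 -1"

```text
time: 19.18
position: [526.0, -137.4, 111.0]
orientation: [-2.227, 0.024, 2.21]
ft_force: [0.4, -0.7, -2.1]
grip_width: 48.7
```

```bash
python3 g.py 546 -33.2 140 90
```

```text
truez 145.0
t 19.18 pos [ 526.  -137.4  111. ] yaw -90.8 tilt 0.65 w 48.7 F [ 0.4 -0.7 -2.1] M [ 0.02 -0.04 -0.02] q6 1.20
total shift [ 0.017  -0.418  -0.0743] turn [-0.137 -0.077 -0.082] min rows 2.74
per row x3 [ 0.0057 -0.1393 -0.0248] [-0.046 -0.026 -0.027]
```

jog_arm --pt "0 -0.13 -0.02 -0.13 -0.07 -0.08 -1" --pt "0 -0.12 -0.02 0 0 0 -1" --pt "0 -0.09 -0.015 0 0 0 -1" --pt "0 -0.03 -0.005 0 0 0 -1" --pt "0 0 0 0 0 0 -1"

```text
time: 19.6
position: [538.7, -33.3, 104.1]
orientation: [2.212, 0.013, -2.227]
ft_force: [0.8, -0.4, -1.8]
grip_width: 48.6
```

```bash
python3 g.py 546 -33.2 120 90
```

```text
truez 138.1
t 19.60 pos [538.7 -33.3 104.1] yaw -89.6 tilt 0.42 w 48.6 F [ 0.8 -0.4 -1.8] M [-0.02  0.02 -0.02] q6 1.36
total shift [ 0.0724  0.0003 -0.0295] turn [0.077 0.064 0.038] min rows 0.50
per row x1 [ 0.0724  0.0003 -0.0295] [0.077 0.064 0.038]
```

jog_arm --pt "0 0 -0.028 0.07 0.06 0.03 -1" --pt "0.02 0 0 0 0 0 -1" --pt "0.02 0 0 0 0 0 -1" --pt "0 0 0 0 0 0 -1"

```text
time: 19.93
position: [545.3, -36.2, 91.0]
orientation: [-2.218, 0.004, 2.224]
ft_force: [-0.3, 0.5, -2.1]
grip_width: 48.8
```

```bash
python3 g.py 546 -33.2 113 90;python3 look.py e1 side 546 -34 110 35
```

```text
truez 125.0
t 19.93 pos [545.3 -36.2  91. ] yaw -90.1 tilt 0.16 w 48.8 F [-0.3  0.5 -2.1] M [-0.03  0.    0.03] q6 1.37
total shift [ 0.0478 -0.0121 -0.0029] turn [-0.023  0.026 -0.009] min rows 0.32
per row x1 [ 0.0478 -0.0121 -0.0029] [-0.023  0.026 -0.009]
crop origin 217 140 scale 7.142857142857143
```

View pics/e1.png

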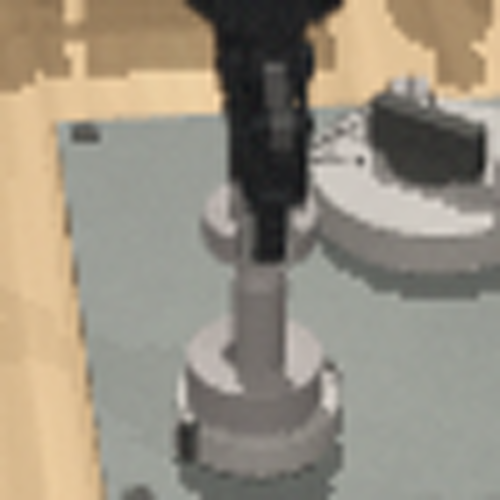

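jog_arm --pt "0 -0.01 -0.002 0 0.02 0 -1" --pt "0.02 -0.002 0 0 0 0 -1" --pt "0.02 0 0 0 0 0 -1" --pt "0.02 0 0 0 0 0 -1"

```text
time: 20.32
position: [546.9, -35.5, 76.5]
orientation: [-2.222, 0.009, 2.216]
ft_force: [-0.3, -0.3, -1.9]
grip_width: 49.0
```

```bash
python3 g.py 545.5 -33.2 100 90
```

```text
truez 110.5
t 20.32 pos [546.9 -35.5  76.5] yaw -90.3 tilt 0.18 w 49.0 F [-0.3 -0.3 -1.9] M [-0.01  0.05 -0.03] q6 1.38
total shift [ 0.0421 -0.0093  0.0059] turn [-0.06  -0.026 -0.019] min rows 0.28
per row x1 [ 0.0421 -0.0093  0.0059] [-0.06  -0.026 -0.019]
```

jog_arm --pt "0.012 -0.008 0.005 -0.05 -0.02 0 -1" --pt "0.02 0 0 0 0 0 -1" --pt "0.02 0 0 0 0 0 -1"

```text
time: 20.57
position: [545.2, -33.4, 61.8]
orientation: [2.221, -0.003, -2.221]
ft_force: [-0.4, 0.3, -2.0]
grip_width: 48.5
```

```bash
python3 g.py 545.5 -33.2 90 90
```

```text
truez 95.8
t 20.57 pos [545.2 -33.4  61.8] yaw -90.0 tilt 0.10 w 48.5 F [-0.4  0.3 -2. ] M [ 0.01 -0.02  0.  ] q6 1.38
total shift [ 0.0233 -0.0009 -0.001 ] turn [-0.007  0.001 -0.018] min rows 0.15
per row x1 [ 0.0233 -0.0009 -0.001 ] [-0.007  0.001 -0.018]
```

jog_arm --pt "0.03 0 0 0 0 0 -1" --pt "0.04 0 0 0 0 0 -1" --pt "0.04 0 0 0 0 0 -1" --pt "0.025 0 0 0 0 0 -1" --pt "0.005 0 0 0 0 0 -1"

```text
time: 20.98
position: [545.1, -33.2, 23.4]
orientation: [2.219, -0.002, -2.222]
ft_force: [-6.5, 0.8, 17.9]
grip_width: 48.5
```

```bash
python3 g.py 545.5 -33.2 59 90
```

```text
truez 57.4
t 20.98 pos [545.1 -33.2  23.4] yaw -90.0 tilt 0.11 w 48.5 F [-6.5  0.8 17.9] M [ 0.27  1.13 -0.03] q6 1.38
total shift [-0.0064  0.0002 -0.0015] turn [-0.001  0.011 -0.016] min rows 0.04
per row x1 [-0.0064  0.0002 -0.0015] [-0.001  0.011 -0.016]
```

Contact at home height (bottom ≈ 54). Release and rise.

jog_arm --pt "-0.002 0 0 0 0 0 1" --pt "0 0 0 0 0 0 1" --pt "0 0 0 0 0 0 1" --pt "0 0 0 0 0 0 1"

```text
time: 21.32
position: [546.1, -33.4, 23.8]
orientation: [2.221, -0.002, -2.221]
ft_force: [-0.9, 0.2, -0.3]
grip_width: 85.4
```

jog_arm --pt "-0.1 0 0 0 0 0 1" --pt "-0.14 0 0 0 0 0 1" --pt "-0.14 0 0 0 0 0 1" --pt "-0.08 0 0 0 0 0 1"

```text
time: 21.65
position: [540.6, -32.2, 134.8]
orientation: [-2.203, -0.001, 2.238]
ft_force: [0.2, -0.5, 1.0]
grip_width: 85.8
```

```bash
python3 g.py 615.3 -302 160 90;python3 look.py e2 side 546 -34 60 35; python3 obj.py | grep px
```

```text
truez 168.8
t 21.65 pos [540.6 -32.2 134.8] yaw -90.0 tilt 0.89 w 85.8 F [ 0.2 -0.5  1. ] M [-0.01 -0.04  0.01] q6 1.38
total shift [ 0.0294  1.0792 -0.2996] turn [-0.003  0.155  0.012] min rows 7.23
per row x8 [ 0.0037  0.1349 -0.0374] [-0.     0.019  0.002]
crop origin 217 153 scale 7.142857142857143
top px [323.5 177.1] n 73 ztop 12.9 mean [ 613.9 -299.7] mid [ 614.7 -300.3] size [43. 39.]
side px [287.6 255.7] n 127 ztop 12.1 mean [ 615.6 -304. ] mid [ 616.3 -304.3] size [44. 45.]
side px [286.4 289.5] n 27 ztop 31.8 mean [ 583.3 -448.9] mid [ 585.1 -448.8] size [34.  6.]
```

View pics/e2.png

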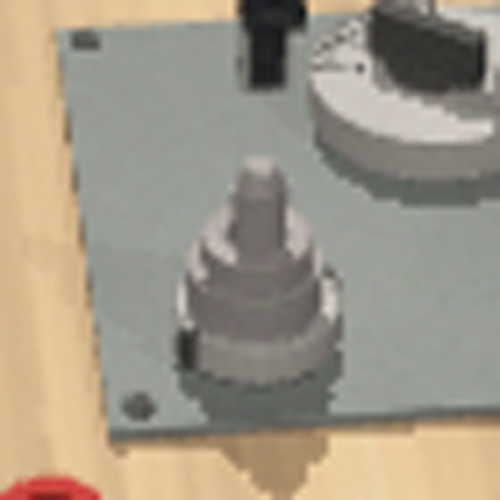

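jog_arm --pt "0 0.135 -0.04 0 0.15 0 1" --pt "0 0.135 -0.04 0 0 0 1" --pt "0 0.135 -0.04 0 0 0 1" --pt "0 0.135 -0.04 0 0 0 1" --pt "0 0.135 -0.04 0 0 0 1"

```text
time: 22.22
position: [587.8, -198.3, 123.8]
orientation: [2.21, 0.021, -2.23]
ft_force: [0.2, -0.1, 0.0]
grip_width: 85.4
```

```bash
python3 g.py 615.3 -302.3 110 90
```

```text
truez 157.8
t 22.22 pos [ 587.8 -198.3  123.8] yaw -89.4 tilt 0.69 w 85.4 F [ 0.2 -0.1  0. ] M [-0.03  0.01 -0.01] q6 1.11
total shift [ 0.1871  0.4185 -0.1071] turn [0.108 0.092 0.079] min rows 3.04
per row x4 [ 0.0468  0.1046 -0.0268] [0.027 0.023 0.02 ]
```

jog_arm --pt "0.02 0.13 -0.034 0.1 0.09 0.07 1" --pt "0.04 0.12 -0.034 0 0 0 1" --pt "0.04 0.09 -0.02 0 0 0 1" --pt "0.02 0.03 0 0 0 0 1" --pt "0 0 0 0 0 0 1"

```text
time: 22.63
position: [606.1, -299.3, 80.1]
orientation: [-2.202, -0.0, 2.228]
ft_force: [-0.4, 0.0, -0.8]
grip_width: 85.3
```

```bash
python3 g.py 615.3 -302.3 30 90
```

```text
truez 114.1
t 22.63 pos [ 606.1 -299.3   80.1] yaw -90.4 tilt 0.76 w 85.3 F [-0.4  0.  -0.8] M [-0.03 -0.03  0.06] q6 1.01
total shift [ 0.3361  0.0138 -0.0406] turn [-0.063  0.116  0.065] min rows 2.19
per row x3 [ 0.112   0.0046 -0.0135] [-0.021  0.039  0.022]
```

jog_arm --pt "0.06 0.012 -0.038 -0.06 0.11 0.06 1" --pt "0.1 0 0 0 0 0 1" --pt "0.1 0 0 0 0 0 1" --pt "0.05 0 0 0 0 0 1" --pt "0.0 0 0 0 0 0 1"

```text
time: 23.05
position: [613.0, -296.4, -3.7]
orientation: [-2.214, -0.008, 2.225]
ft_force: [-0.7, 1.1, -0.5]
grip_width: 85.5
```

```bash
python3 g.py 615.3 -302.3 1 90
```

```text
truez 30.3
t 23.05 pos [ 613.  -296.4   -3.7] yaw -89.9 tilt 0.43 w 85.5 F [-0.7  1.1 -0.5] M [0.01 0.   0.  ] q6 1.01
total shift [ 0.1172  0.0241 -0.0097] turn [0.014 0.051 0.056] min rows 0.77
per row x1 [ 0.1172  0.0241 -0.0097] [0.014 0.051 0.056]
```

jog_arm --pt "0.01 0.022 -0.009 0.01 0.05 0.05 1" --pt "0.04 0 0 0 0 0 1" --pt "0.04 0 0 0 0 0 1" --pt "0.01 0 0 0 0 0 1"

```text
time: 23.38
position: [616.9, -300.8, -27.5]
orientation: [2.223, 0.002, -2.216]
ft_force: [-0.2, 0.3, -0.6]
grip_width: 85.6
```

```bash
python3 g.py 615.3 -302.3 1 90
```

```text
truez 6.5
t 23.38 pos [ 616.9 -300.8  -27.5] yaw -89.8 tilt 0.19 w 85.6 F [-0.2  0.3 -0.6] M [0.06 0.02 0.02] q6 1.01
total shift [0.0218 0.006  0.0065] turn [ 0.026 -0.031 -0.012] min rows 0.15
per row x1 [0.0218 0.006  0.0065] [ 0.026 -0.031 -0.012]
```

jog_arm --pt "0.015 0.006 0.006 0.02 -0.03 -0.01 1" --pt "0.012 0 0 0 0 0 1" --pt "0 0 0 0 0 0 1"

```text
time: 23.63
position: [616.0, -302.8, -34.2]
orientation: [2.222, -0.001, -2.22]
ft_force: [-0.1, -0.5, 0.0]
grip_width: 85.8
```

```bash
python3 g.py 615.3 -302.3 0 90
```

```text
truez -0.2
t 23.63 pos [ 616.  -302.8  -34.2] yaw -90.0 tilt 0.07 w 85.8 F [-0.1 -0.5  0. ] M [ 0.02 -0.02 -0.03] q6 1.01
total shift [-0.0008 -0.002   0.0026] turn [ 0.004 -0.01  -0.009] min rows 0.02
per row x1 [-0.0008 -0.002   0.0026] [ 0.004 -0.01  -0.009]
```

jog_arm --pt "0 0 0.002 0 0 0 -1" --pt "0 0 0 0 0 0 -1" --pt "0.0 0 0 0 0 0 -1" --pt "0.0 0 0 0 0 0 -1" --pt "0.0 0 0 0 0 0 -1"

```text
time: 24.05
position: [617.1, -304.1, -31.4]
orientation: [2.225, -0.003, -2.215]
ft_force: [0.8, 0.5, -0.9]
grip_width: 42.6
```

```bash
python3 g.py 615.3 -302.3 2 90
```

```text
truez 2.6
t 24.05 pos [ 617.1 -304.1  -31.4] yaw -90.0 tilt 0.29 w 42.6 F [ 0.8  0.5 -0.9] M [ 0.01 -0.07  0.02] q6 1.00
total shift [ 0.0023 -0.0071  0.007 ] turn [-0.001 -0.043 -0.028] min rows 0.07
per row x1 [ 0.0023 -0.0071  0.007 ] [-0.001 -0.043 -0.028]
```

jog_arm --pt "-0.06 0 0 0 0 0 -1" --pt "-0.14 0 0 0 0 0 -1" --pt "-0.14 0 0 0 0 0 -1" --pt "-0.14 0 0 0 0 0 -1" --pt "-0.1 0 0 0 0 0 -1"

```text
time: 24.47
position: [610.0, -299.7, 110.6]
orientation: [-2.203, -0.009, 2.232]
ft_force: [0.4, -0.0, 0.3]
grip_width: 42.6
```

```bash
python3 g.py 545.8 -33.3 145 90
```

```text
truez 144.6
t 24.47 pos [ 610.  -299.7  110.6] yaw -90.0 tilt 0.88 w 42.6 F [ 0.4 -0.   0.3] M [-0.02 -0.03 -0.06] q6 1.01
total shift [ 0.0106 -1.0656  0.2569] turn [-0.002  0.131  0.081] min rows 7.07
per row x8 [ 0.0013 -0.1332  0.0321] [-0.     0.016  0.01 ]
```

jog_arm --pt "-0.01 -0.14 0.034 0 0.13 0.08 -1" --pt "-0.01 -0.14 0.034 0 0 0 -1" --pt "0 -0.14 0.034 0 0 0 -1" --pt "0 -0.14 0.034 0 0 0 -1" --pt "0 -0.14 0.034 0 0 0 -1"

```text
time: 24.88
position: [573.8, -129.6, 133.1]
orientation: [2.246, -0.028, -2.192]
ft_force: [0.9, 0.3, -1.5]
grip_width: 42.9
```

```bash
python3 g.py 545.8 -33.3 140 90
```

```text
truez 167.1
t 24.88 pos [ 573.8 -129.6  133.1] yaw -90.6 tilt 1.65 w 42.9 F [ 0.9  0.3 -1.5] M [0.   0.01 0.04] q6 1.24
total shift [ 0.0997 -0.3857  0.1188] turn [-0.106 -0.247 -0.149] min rows 2.68
per row x3 [ 0.0332 -0.1286  0.0396] [-0.035 -0.082 -0.05 ]
```

jog_arm --pt "0 -0.12 0.03 -0.1 -0.24 -0.14 -1" --pt "0.02 -0.11 0.03 0 0 0 -1" --pt "0.02 -0.08 0.025 0 0 0 -1" --pt "0.02 -0.03 0.01 0 0 0 -1" --pt "0 0 0 0 0 0 -1"

```text
time: 25.3
position: [547.2, -34.4, 122.4]
orientation: [2.224, 0.008, -2.212]
ft_force: [-0.4, 0.1, -1.6]
grip_width: 42.6
```

```bash
python3 g.py 545.8 -33.3 120 90
```

```text
truez 156.4
t 25.30 pos [547.2 -34.4 122.4] yaw -89.6 tilt 0.29 w 42.6 F [-0.4  0.1 -1.6] M [0.02 0.03 0.01] q6 1.36
total shift [ 0.1458 -0.0043  0.0065] turn [ 0.07  -0.051  0.002] min rows 0.94
per row x1 [ 0.1458 -0.0043  0.0065] [ 0.07  -0.051  0.002]
```

jog_arm --pt "0.03 0 0.006 0.07 -0.05 0 -1" --pt "0.04 0 0 0 0 0 -1" --pt "0.04 0 0 0 0 0 -1" --pt "0.0 0 0 0 0 0 -1"

```text
time: 25.63
position: [547.1, -37.5, 94.2]
orientation: [-2.224, 0.005, 2.218]
ft_force: [-0.7, -0.5, -1.1]
grip_width: 42.5
```

```bash
python3 g.py 545.8 -33.3 112 90;python3 look.py f1 side 546 -34 110 35
```

```text
truez 128.2
t 25.63 pos [547.1 -37.5  94.2] yaw -90.2 tilt 0.19 w 42.5 F [-0.7 -0.5 -1.1] M [0.01 0.06 0.03] q6 1.37
total shift [ 0.0647 -0.0168  0.0052] turn [-0.028 -0.025 -0.021] min rows 0.43
per row x1 [ 0.0647 -0.0168  0.0052] [-0.028 -0.025 -0.021]
crop origin 217 140 scale 7.142857142857143
```

View pics/f1.png

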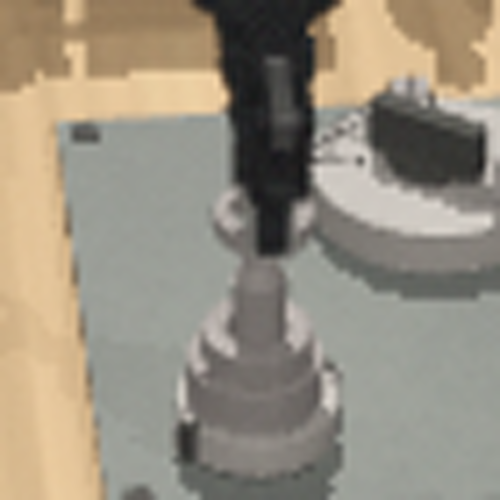

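jog_arm --pt "0 -0.014 0.005 -0.02 -0.02 -0.02 -1" --pt "0.02 -0.002 0 0 0 0 -1" --pt "0.02 0 0 0 0 0 -1" --pt "0.02 0 0 0 0 0 -1"

```text
time: 26.02
position: [547.8, -35.4, 80.1]
orientation: [-2.224, 0.005, 2.216]
ft_force: [-0.2, -0.7, -1.3]
grip_width: 43.1
```

```bash
python3 g.py 545.6 -33.3 100 90
```

```text
truez 114.1
t 26.02 pos [547.8 -35.4  80.1] yaw -90.2 tilt 0.20 w 43.1 F [-0.2 -0.7 -1.3] M [-0.05 -0.01 -0.02] q6 1.37
total shift [ 0.0563 -0.0085  0.0092] turn [-0.036 -0.035 -0.008] min rows 0.37
per row x1 [ 0.0563 -0.0085  0.0092] [-0.036 -0.035 -0.008]
```

jog_arm --pt "0.005 -0.008 0.008 -0.03 -0.03 0 -1" --pt "0.02 -0.001 0.001 0 0 0 -1" --pt "0.02 0 0 0 0 0 -1" --pt "0.02 0 0 0 0 0 -1"

```text
time: 26.35
position: [545.5, -32.9, 62.1]
orientation: [2.222, -0.001, -2.221]
ft_force: [-0.5, 0.1, -1.0]
grip_width: 42.5
```

```bash
python3 g.py 545.6 -33.3 75 90
```

```text
truez 96.1
t 26.35 pos [545.5 -32.9  62.1] yaw -90.0 tilt 0.05 w 42.5 F [-0.5  0.1 -1. ] M [-0.02 -0.05 -0.01] q6 1.38
total shift [ 0.0846  0.0014 -0.0005] turn [-0.002 -0.004 -0.008] min rows 0.55
per row x1 [ 0.0846  0.0014 -0.0005] [-0.002 -0.004 -0.008]
```

jog_arm --pt "0.03 0.001 0 0 0 0 -1" --pt "0.03 0 0 0 0 0 -1" --pt "0.02 0 0 0 0 0 -1" --pt "0.006 0 0 0 0 0 -1"

```text
time: 26.68
position: [544.7, -33.0, 37.5]
orientation: [2.22, -0.0, -2.223]
ft_force: [-5.8, 0.5, 13.5]
grip_width: 42.5
```

```bash
python3 g.py 545.6 -33.3 73 90
```

```text
truez 71.5
t 26.68 pos [544.7 -33.   37.5] yaw -90.0 tilt 0.08 w 42.5 F [-5.8  0.5 13.5] M [0.14 1.07 0.01] q6 1.37
total shift [-0.006   0.0014 -0.0035] turn [ 0.001  0.013 -0.005] min rows 0.05
per row x1 [-0.006   0.0014 -0.0035] [ 0.001  0.013 -0.005]
```

Home contact at expected height. Release, rise.

jog_arm --pt "-0.002 0 0 0 0 0 1" --pt "0 0 0 0 0 0 1" --pt "0 0 0 0 0 0 1" --pt "0 0 0 0 0 0 1"

```text
time: 27.02
position: [545.4, -33.2, 38.2]
orientation: [2.221, -0.001, -2.222]
ft_force: [0.4, 0.2, 0.8]
grip_width: 85.0
```

jog_arm --pt "-0.1 0 0 0 0 0 1" --pt "-0.14 0 0 0 0 0 1" --pt "-0.14 0 0 0 0 0 1" --pt "-0.04 0 0 0 0 0 1"

```text
time: 27.35
position: [542.1, -32.5, 142.5]
orientation: [-2.21, -0.001, 2.232]
ft_force: [1.0, -0.4, 1.7]
grip_width: 85.2
```

```bash
python3 g.py 657.3 139.7 140 50.5;python3 look.py f2 side 546 -34 60 35; python3 obj.py | grep -v spin
```

```text
truez 176.5
t 27.35 pos [542.1 -32.5 142.5] yaw -90.0 tilt 0.57 w 85.2 F [ 1.  -0.4  1.7] M [-0.04 -0.    0.02] q6 1.37
total shift [ 0.1421 -0.6886 -0.4623] turn [ 6.893  0.1   -0.023] min rows 6.89
per row x7 [ 0.0203 -0.0984 -0.066 ] [ 0.985  0.014 -0.003]
crop origin 217 153 scale 7.142857142857143
top guide 302 [ 513.2 -421.7   50.4] ((512.5785522460938, -421.8472900390625), (36.71474075317383, 107.85521697998047), 82.75177764892578)
side px [286.8 289.5] n 28 ztop 31.9 mean [ 585.3 -449.4] mid [ 586.1 -449.1] size [36.  9.]
side guide 404 [ 514.2 -427.7   50.6] ((513.4799194335938, -427.4080505371094), (39.565277099609375, 107.13885498046875), 81.68925476074219)
```

View pics/f2.png

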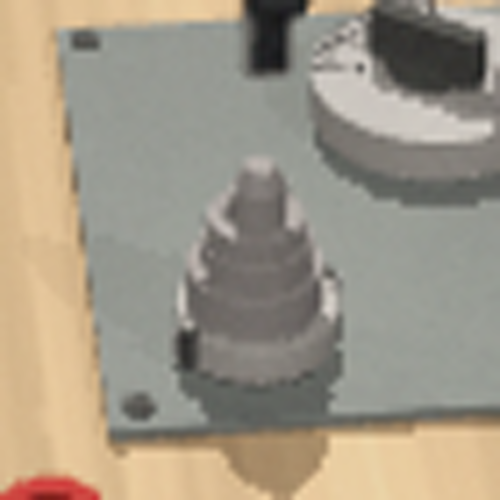

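View pics/o_top.png

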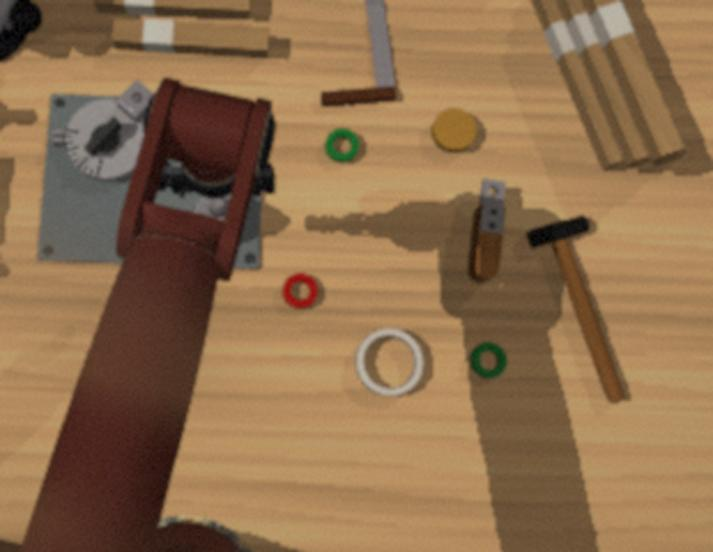

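jog_arm --pt "0 -0.12 -0.085 0 0.1 0 1" --pt "0 -0.12 -0.085 0 0 0 1" --pt "0 -0.12 -0.085 0 0 0 1" --pt "0 -0.12 -0.085 0 0 0 1" --pt "0 -0.12 -0.08 0 0 0 1"

```text
time: 27.92
position: [639.9, 117.0, 122.3]
orientation: [-2.189, 0.013, 2.242]
ft_force: [0.7, -0.4, 0.2]
grip_width: 85.3
```

jog_arm --pt "0 -0.04 -0.03 -1 0 0 1" --pt "0 0 0 -1 0 0 1" --pt "0 0 0 -1 0 0 1" --pt "0 0 0 -1 0 0 1" --pt "0 0 0 -1 0 0 1"

```text
time: 28.33
position: [642.1, 135.1, 103.0]
orientation: [1.887, 0.526, -1.98]
ft_force: [-0.5, -0.3, -0.2]
grip_width: 85.5
```

```bash
python3 g.py 657.3 139.7 140 50.5
```

```text
truez 137.0
t 28.33 pos [642.1 135.1 103. ] yaw -60.3 tilt 2.73 w 85.5 F [-0.5 -0.3 -0.2] M [-0.01 -0.02  0.02] q6 1.14
total shift [-0.0151  0.014  -0.0614] turn [12.085  0.504 -0.046] min rows 12.10
per row x13 [-0.0012  0.0011 -0.0047] [ 0.93   0.039 -0.004]
```

jog_arm --pt "-0.02 0.014 -0.06 -1 0.4 0.1 1" --pt "0 0 0 -1 0 0 1" --pt "0 0 0 -1 0 0 1" --pt "0 0 0 -1 0 0 1" --pt "0 0 0 -1 0 0 1"

```text
time: 28.75
position: [647.7, 139.2, 88.0]
orientation: [1.57, 0.941, -1.613]
ft_force: [0.9, 0.1, -0.3]
grip_width: 85.1
```

jog_arm --pt "0 0 0 -1 0 0 1" --pt "0 0 0 -1 0 0 1" --pt "0 0 0 -1 0 0 1" --pt "0 0 0 -1 0 0 1" --pt "0 0 0 -1 0 0 1"

```text
time: 29.17
position: [637.2, 138.1, 69.3]
orientation: [1.187, 1.259, -1.248]
ft_force: [0.2, -0.0, 0.5]
grip_width: 85.3
```

jog_arm --pt "0 0 0 -1 0 0 1" --pt "0 0 0 -1 0 0 1" --pt "0 0 0 -1 0 0 1" --pt "0 0 0 -1 0 0 1" --pt "0 0 0 -1 0 0 1"

```text
time: 29.58
position: [626.1, 136.9, 51.2]
orientation: [0.792, 1.491, -0.853]
ft_force: [-0.6, 0.6, 0.5]
grip_width: 85.4
```

```bash
python3 g.py 657.3 139.7 140 50.5
```

```text
truez 85.2
t 29.58 pos [626.1 136.9  51.2] yaw 30.2 tilt 4.88 w 85.4 F [-0.6  0.6  0.5] M [ 0.   -0.01 -0.01] q6 -0.44
total shift [-0.2291  0.0976  0.0422] turn [-3.553 -0.6    0.612] min rows 3.65
per row x4 [-0.0573  0.0244  0.0105] [-0.888 -0.15   0.153]
```

jog_arm --pt "-0.06 0.024 0.011 -0.9 -0.15 0.15 1" --pt "-0.06 0.024 0.02 -0.9 -0.15 0.15 1" --pt "-0.06 0.024 0.02 -0.9 -0.15 0.15 1" --pt "-0.06 0.024 0.02 -0.7 -0.15 0.15 1" --pt "-0.0 0 0 0 0 0 1"

```text
time: 30.0
position: [648.9, 136.7, 90.5]
orientation: [0.528, 1.529, -0.548]
ft_force: [-0.1, 0.9, 1.5]
grip_width: 85.4
```

```bash
python3 g.py 657.3 139.7 100 50.5
```

```text
truez 124.5
t 30.00 pos [648.9 136.7  90.5] yaw 50.8 tilt 1.60 w 85.4 F [-0.1  0.9  1.5] M [ 0.02 -0.01  0.03] q6 -0.79
total shift [0.0969 0.0325 0.0201] turn [ 0.046 -0.192  0.203] min rows 0.67
per row x1 [0.0969 0.0325 0.0201] [ 0.046 -0.192  0.203]
```

jog_arm --pt "0 0.03 0.02 0.04 -0.18 0.19 1" --pt "0.05 0 0 0 0 0 1" --pt "0.05 0 0 0 0 0 1" --pt "0.05 0 0 0 0 0 1" --pt "0 0 0 0 0 0 1"

```text
time: 30.42
position: [649.3, 138.3, 37.1]
orientation: [0.538, 1.52, -0.552]
ft_force: [-0.1, 1.3, -0.9]
grip_width: 85.6
```

```bash
python3 g.py 657.3 139.7 39 50.5
```

```text
truez 71.1
t 30.42 pos [649.3 138.3  37.1] yaw 50.2 tilt 1.15 w 85.6 F [-0.1  1.3 -0.9] M [ 0.   -0.06 -0.06] q6 -0.78
total shift [0.1279 0.0268 0.0229] turn [-0.059 -0.14   0.143] min rows 0.86
per row x1 [0.1279 0.0268 0.0229] [-0.059 -0.14   0.143]
```

jog_arm --pt "0.0 0.027 0.023 -0.05 -0.14 0.14 1" --pt "0.02 0.005 0.005 0 0 0 1" --pt "0.0 0.0 0 0 0 0 1"

```text
time: 30.67
position: [657.2, 139.6, 26.1]
orientation: [0.538, 1.509, -0.544]
ft_force: [-0.7, 0.4, -0.8]
grip_width: 85.4
```

```bash
python3 g.py 657.3 139.7 39 50.5
```

```text
truez 60.1
t 30.67 pos [657.2 139.6  26.1] yaw 50.4 tilt 0.40 w 85.4 F [-0.7  0.4 -0.8] M [-0.01 -0.03  0.02] q6 -0.78
total shift [0.0846 0.0012 0.0005] turn [-0.014 -0.047  0.051] min rows 0.55
per row x1 [0.0846 0.0012 0.0005] [-0.014 -0.047  0.051]
```

jog_arm --pt "0.02 0.001 0 -0.01 -0.04 0.05 1" --pt "0.03 0 0 0 0 0 1" --pt "0.025 0 0 0 0 0 1" --pt "0.0 0.0 0 0 0 0 1"

```text
time: 31.0
position: [658.6, 139.9, 6.9]
orientation: [0.541, 1.5, -0.538]
ft_force: [-0.3, -0.5, -0.1]
grip_width: 85.6
```

```bash
python3 g.py 657.3 139.7 38 50.5
```

```text
truez 40.9
t 31.00 pos [658.6 139.9   6.9] yaw 50.5 tilt 0.16 w 85.6 F [-0.3 -0.5 -0.1] M [-0.03  0.03 -0.06] q6 -0.78
total shift [ 0.0116 -0.0041 -0.0035] turn [-0.004  0.016 -0.023] min rows 0.08
per row x1 [ 0.0116 -0.0041 -0.0035] [-0.004  0.016 -0.023]
```

jog_arm --pt "0.008 -0.004 -0.003 0 0 0 -1" --pt "0 0 0 0 0 0 -1" --pt "0 0 0 0 0 0 -1" --pt "0 0 0 0 0 0 -1" --pt "0 0 0 0 0 0 -1"

```text
time: 31.42
position: [657.8, 139.6, 5.3]
orientation: [0.541, 1.499, -0.538]
ft_force: [0.3, -0.4, 0.9]
grip_width: 25.4
```

jog_arm --pt "0 0 0 0 0 0 -1" --pt "0 0 0 0 0 0 -1" --pt "0 0 0 0 0 0 -1"

```text
time: 31.67
position: [659.1, 141.0, 5.9]
orientation: [0.545, 1.497, -0.536]
ft_force: [1.2, 0.5, -1.3]
grip_width: 12.8
```

```bash
python3 g.py 657.3 139.7 39 2.5
```

```text
truez 39.9
t 31.67 pos [659.1 141.    5.9] yaw 50.4 tilt 0.45 w 12.8 F [ 1.2  0.5 -1.3] M [-0.18  0.1  -0.16] q6 -0.78
total shift [ 0.0037 -0.0086 -0.0021] turn [ 8.364e+00  3.000e-03 -8.100e-02] min rows 8.36
per row x9 [ 0.0004 -0.001  -0.0002] [ 0.929  0.    -0.009]
```

jog_arm --pt "0 0 0 0.6 0 0 -1" --pt "0 0 0 0.6 0 0 -1" --pt "0 0 0 0.6 0 0 -1"

```text
time: 31.92
position: [658.9, 140.7, 5.9]
orientation: [0.686, 1.455, -0.679]
ft_force: [1.1, 0.4, -0.4]
grip_width: 12.8
```

```bash
python3 g.py 658.3 140.3 39 2.5
```

```text
truez 39.9
t 31.92 pos [658.9 140.7   5.9] yaw 39.9 tilt 0.39 w 12.8 F [ 1.1  0.4 -0.4] M [-0.13  0.14  0.23] q6 -0.60
total shift [ 0.0038 -0.0029 -0.0001] turn [ 6.529  0.009 -0.068] min rows 6.53
per row x7 [ 0.0005 -0.0004 -0.    ] [ 0.933  0.001 -0.01 ]
```

Turning well; continue.

jog_arm --pt "0 0 0 0.8 0 -0.06 -1" --pt "0 0 0 0.8 0 0 -1" --pt "0 0 0 0.8 0 0 -1" --pt "0 0 0 0.8 0 0 -1" --pt "0 0 0 0.8 0 0 -1"

```text
time: 32.33
position: [658.1, 140.2, 5.9]
orientation: [0.996, 1.327, -1.002]
ft_force: [0.2, 0.3, -1.4]
grip_width: 12.5
```

```bash
python3 g.py 658.3 140.3 39 2.5
```

```text
truez 39.9
t 32.33 pos [658.1 140.2   5.9] yaw 16.1 tilt 0.23 w 12.5 F [ 0.2  0.3 -1.4] M [ 0.04 -0.04  0.26] q6 -0.18
total shift [ 0.0036  0.0009 -0.    ] turn [2.381 0.039 0.009] min rows 2.38
per row x3 [ 0.0012  0.0003 -0.    ] [0.794 0.013 0.003]
```

jog_arm --pt "0 0 0 0.7 0 0 -1" --pt "0 0 0 0.7 0 0 -1" --pt "0 0 0 0.5 0 0 -1" --pt "0 0 0 0 0 0 -1"

```text
time: 32.67
position: [657.8, 140.2, 5.9]
orientation: [1.145, 1.245, -1.151]
ft_force: [1.1, 0.6, -0.7]
grip_width: 12.8
```

```bash
python3 g.py 658.3 140.3 39 2.5
```

```text
truez 39.9
t 32.67 pos [657.8 140.2   5.9] yaw 4.7 tilt 0.24 w 12.8 F [ 1.1  0.6 -0.7] M [ 0.08 -0.07 -0.17] q6 0.02
total shift [ 0.0037  0.002  -0.0002] turn [0.39  0.04  0.009] min rows 0.39
per row x1 [ 0.0037  0.002  -0.0002] [0.39  0.04  0.009]
```

Open, lift clear, and look at the disc.

jog_arm --pt "0 0 0 0 0 0 1" --pt "0 0 0 0 0 0 1" --pt "0 0 0 0 0 0 1" --pt "0 0 0 0 0 0 1" --pt "-0.05 0 0 0 0 0 1"

```text
time: 33.08
position: [655.5, 139.7, 16.2]
orientation: [1.139, 1.25, -1.152]
ft_force: [-0.9, -0.1, -0.7]
grip_width: 72.5
```

jog_arm --pt "-0.13 0 0 0 0 0 1" --pt "-0.14 0 0 0 0 0 1" --pt "-0.1 0.1 0 0 0 0 1" --pt "0 0.14 0 0 0 0 1" --pt "0 0.14 0 0 0 0 1"

```text
time: 33.5
position: [747.6, 149.0, 117.2]
orientation: [1.135, 1.253, -1.152]
ft_force: [-0.3, 0.7, -0.9]
grip_width: 85.2
```

```bash
python3 g.py; python3 look.py g1 top 658 140 40 40;python3 look.py g2 side 658 140 40 35
```

```text
truez 151.2
t 33.50 pos [747.6 149.  117.2] yaw 5.1 tilt 0.60 w 85.2 F [-0.3  0.7 -0.9] M [ 0.04 -0.03  0.  ] q6 0.01
crop origin 156 119 scale 6.25
crop origin 242 126 scale 7.142857142857143
```

View pics/g1.png

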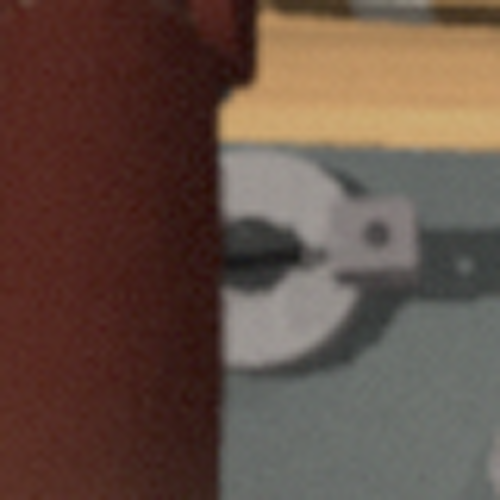

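View pics/g2.png

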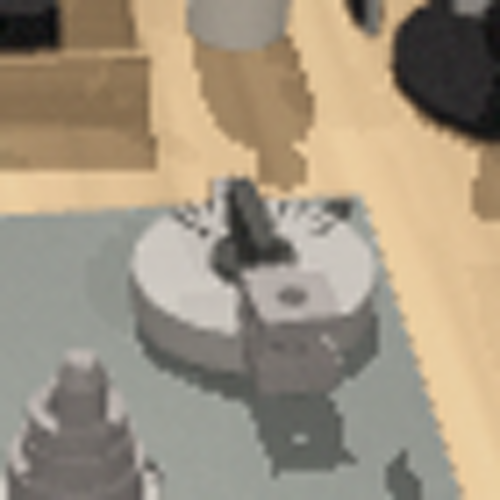

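jog_arm --pt "-0.02 -0.05 0.145 0 0 0 1" --pt "-0.02 -0.05 0.145 0 0 0 1" --pt "0 -0.05 0.145 0 0 0 1" --pt "0 -0.05 0.145 0 0 0 1" --pt "0 -0.05 0.145 0 0 0 1"

```text
time: 34.02
position: [705.3, -34.4, 130.5]
orientation: [1.129, 1.257, -1.137]
ft_force: [1.5, -0.4, -0.3]
grip_width: 85.4
```

jog_arm --pt "-0.02 -0.05 0.145 0.5 0 0 1" --pt "0 -0.05 0.145 0.5 0 0 1" --pt "0 -0.05 0.145 0.5 0 0 1" --pt "0 -0.04 0.145 0.5 0 0 1" --pt "0 -0.04 0.14 0.5 0 0 1"

```text
time: 34.43
position: [642.5, -222.1, 141.6]
orientation: [1.319, 1.129, -1.326]
ft_force: [0.8, -0.1, 0.3]
grip_width: 85.4
```

```bash
python3 g.py 513.5 -424.5 160 -98; python3 look.py g3 top 658 140 40 35;python3 - <<'E'
from polar import *
p=vision.read_camera('top')
a=polar(p,657.3,142,32,30,66,20,200); b=polar(p,656.5,143.5,32,30,66,20,200)
im=np.vstack([cv2.resize(a,(720,250)),np.zeros((10,720,3),np.uint8),cv2.resize(b,(720,250))])
for d in range(20,201,10): cv2.line(im,((d-20)*4,250),((d-20)*4,260),(255,255,0) if d%30==0 else (255,0,0),1)
save('polar2',im,1)
np.save('disc_top.npy',p,allow_pickle=True)
E
```

```text
truez 175.6
t 34.43 pos [ 642.5 -222.1  141.6] yaw -8.9 tilt 0.26 w 85.4 F [ 0.8 -0.1  0.3] M [ 0.01  0.04 -0.03] q6 -0.28
total shift [ 0.0665 -0.3847  0.8792] turn [15.552  0.041 -0.029] min rows 15.55
per row x16 [ 0.0042 -0.024   0.0549] [ 0.972  0.003 -0.002]
crop origin 161 124 scale 7.142857142857143
```

View pics/g3.png

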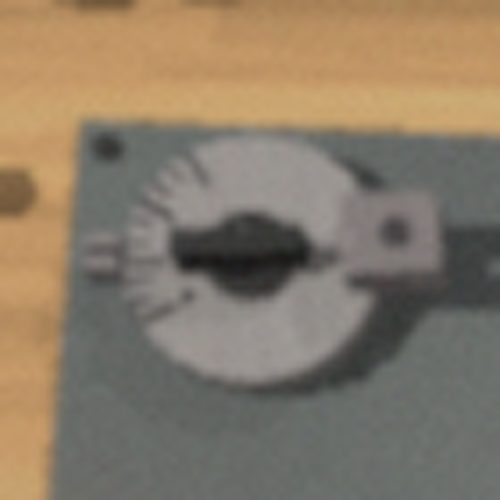

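View pics/polar2.png

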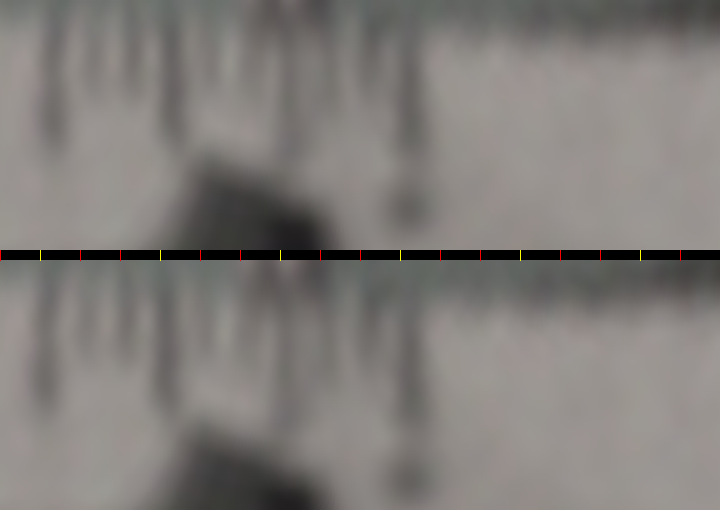

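Run:
```python
from polar import *
p=np.load('disc_top.npy',allow_pickle=True).item()
a=polar(p,657.3,142,32,40,86,70,115,nr=200)
im=cv2.resize(a,(720,500))
for d in range(70,116,5): cv2.line(im,((d-70)*16,490),((d-70)*16,500),(255,0,0),1)
save('polar3',im,1)
g=a.mean(2); Rr=np.linspace(86,40,200); A=np.linspace(70,115,720)
for r in range(44,84,3):
    row=g[np.abs(Rr-r)<1.5].mean(0); row=row-np.convolve(np.pad(row,80,mode='edge'),np.ones(161)/161,'valid')
    s=(A>86)&(A<99); mn=A[s][np.argmin(row[s])]; print(r,mn.round(2), row[s].min().round(1))
```

```text
44 92.66 -5.6
47 92.16 -6.1
50 92.09 -8.2
53 92.09 -9.3
56 92.16 -8.4
59 92.03 -6.8
62 91.22 -2.7
65 87.77 -7.3
68 87.4 -12.3
71 87.65 -13.8
74 98.04 -15.5
77 97.54 -14.3
80 97.48 -9.0
83 87.46 -3.5
```

View pics/polar3.png

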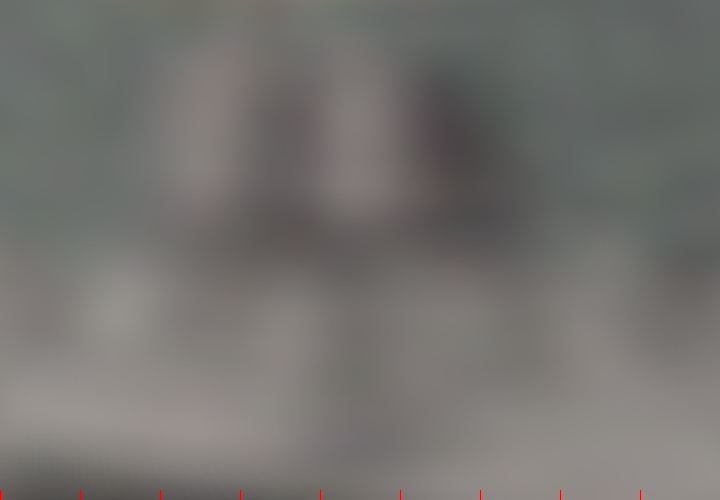

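```bash
python3 g.py 657.8 140.2 140 4.7
```

```text
truez 175.8
t 34.53 pos [ 641.5 -225.5  141.8] yaw -9.1 tilt 0.36 w 85.3 F [ 0.9 -0.1 -0.8] M [ 0.01  0.02 -0.  ] q6 -0.28
total shift [ 0.1343 -0.1676 -1.4553] turn [-2.415  0.06   0.018] min rows 9.49
per row x10 [ 0.0134 -0.0168 -0.1455] [-0.242  0.006  0.002]
```

jog_arm --pt "0 -0.02 -0.145 -0.24 0 0 1" --pt "0 -0.02 -0.145 -0.24 0 0 1" --pt "0 -0.02 -0.145 -0.24 0 0 1" --pt "0 -0.02 -0.145 -0.24 0 0 1" --pt "0 -0.01 -0.145 -0.24 0 0 1"

```text
time: 34.95
position: [637.3, -44.7, 144.0]
orientation: [1.239, 1.18, -1.247]
ft_force: [0.5, 0.1, 0.0]
grip_width: 85.5
```

```bash
python3 g.py 657.8 140.2 130 4.7
```

```text
truez 178.0
t 34.95 pos [637.3 -44.7 144. ] yaw -2.8 tilt 0.43 w 85.5 F [0.5 0.1 0. ] M [ 0.05 -0.04  0.05] q6 -0.13
total shift [ 0.1865  0.0459 -0.7442] turn [-1.302  0.075 -0.006] min rows 4.96
per row x5 [ 0.0373  0.0092 -0.1488] [-0.26   0.015 -0.001]
```

jog_arm --pt "0.02 0.01 -0.15 -0.26 0 0 1" --pt "0.03 0.01 -0.15 -0.26 0 0 1" --pt "0.04 0.01 -0.15 -0.26 0 0 1" --pt "0.04 0.01 -0.14 -0.26 0 0 1" --pt "0.04 0.01 -0.07 -0.26 0 0 1"

```text
time: 35.37
position: [648.6, 135.5, 107.2]
orientation: [1.139, 1.242, -1.133]
ft_force: [0.3, -0.6, -1.0]
grip_width: 85.9
```

```bash
python3 g.py 657.8 140.2 80 4.7
```

```text
truez 141.2
t 35.37 pos [648.6 135.5 107.2] yaw 5.6 tilt 0.66 w 85.9 F [ 0.3 -0.6 -1. ] M [ 0.02 -0.04 -0.01] q6 0.00
total shift [ 0.245   0.036  -0.0164] turn [ 0.149  0.057 -0.1  ] min rows 1.60
per row x2 [ 0.1225  0.018  -0.0082] [ 0.074  0.028 -0.05 ]
```

jog_arm --pt "0.02 0.034 -0.01 0.14 0.05 -0.1 1" --pt "0.08 0.0 0 0 0 0 1" --pt "0.08 0.0 0 0 0 0 1" --pt "0.06 0.0 0 0 0 0 1" --pt "0.0 0 0 0 0 0 1"

```text
time: 35.78
position: [653.0, 151.5, 46.6]
orientation: [1.137, 1.257, -1.135]
ft_force: [-0.4, -0.3, -1.6]
grip_width: 85.5
```

```bash
python3 g.py 657.8 140.2 39 4.7
```

```text
truez 80.6
t 35.78 pos [653.  151.5  46.6] yaw 5.7 tilt 0.14 w 85.5 F [-0.4 -0.3 -1.6] M [-0.05  0.03 -0.06] q6 0.02
total shift [0.1663 0.0146 0.0471] turn [ 0.178 -0.024  0.007] min rows 1.12
per row x2 [0.0832 0.0073 0.0235] [ 0.089 -0.012  0.004]
```

jog_arm --pt "0.0 0.014 0.045 0.17 0 0 1" --pt "0.03 0.0 0 0 0 0 1" --pt "0.04 0.0 0 0 0 0 1" --pt "0.04 0.0 0 0 0 0 1" --pt "0.0 0 0 0 0 0 1"

```text
time: 36.2
position: [659.5, 139.2, 20.5]
orientation: [1.153, 1.246, -1.146]
ft_force: [-0.1, 0.1, -1.3]
grip_width: 84.8
```

```bash
python3 g.py 657.8 140.2 39 4.7
```

```text
truez 54.5
t 36.20 pos [659.5 139.2  20.5] yaw 4.6 tilt 0.25 w 84.8 F [-0.1  0.1 -1.3] M [-0.01  0.03 -0.06] q6 0.02
total shift [ 0.0618 -0.0066 -0.0043] turn [-0.015 -0.024 -0.035] min rows 0.40
per row x1 [ 0.0618 -0.0066 -0.0043] [-0.015 -0.024 -0.035]
```

jog_arm --pt "0.02 -0.006 -0.004 0 -0.02 -0.03 1" --pt "0.03 0.0 0 0 0 0 1" --pt "0.01 0.0 0 0 0 0 0" --pt "0.0 0.0 0 0 0 0 -1" --pt "0.0 0 0 0 0 0 -1"

```text
time: 36.62
position: [658.0, 139.8, 3.7]
orientation: [1.15, 1.246, -1.15]
ft_force: [-0.4, 0.7, -0.4]
grip_width: 51.6
```

jog_arm --pt "0 0 0 0 0 0 -1" --pt "0 0 0 0 0 0 -1" --pt "0 0 0 0 0 0 -1" --pt "0 0 0 0 0 0 -1" --pt "0 0 0 0 0 0 -1"

```text
time: 37.03
position: [657.9, 140.0, 4.5]
orientation: [1.15, 1.246, -1.15]
ft_force: [-0.6, -0.5, -1.1]
grip_width: 12.5
```

```bash
python3 g.py 658 140.2 39 0
```

```text
truez 38.5
t 37.03 pos [657.9 140.    4.5] yaw 4.6 tilt 0.02 w 12.5 F [-0.6 -0.5 -1.1] M [ 0.   -0.02 -0.07] q6 0.02
total shift [-0.0021  0.0005 -0.0008] turn [ 0.801 -0.003 -0.001] min rows 0.80
per row x1 [-0.0021  0.0005 -0.0008] [ 0.801 -0.003 -0.001]
```

jog_arm --pt "0 0 0 0.4 0 0 -1" --pt "0 0 0 0.4 0 0 -1" --pt "0 0 0 0 0 0 -1"

```text
time: 37.28
position: [657.8, 140.0, 4.5]
orientation: [1.21, 1.208, -1.21]
ft_force: [-0.3, -0.8, -0.5]
grip_width: 13.0
```

```bash
python3 g.py 658 140.2 39 0
```

```text
truez 38.5
t 37.28 pos [657.8 140.    4.5] yaw -0.1 tilt 0.01 w 13.0 F [-0.3 -0.8 -0.5] M [-0.01 -0.02 -0.07] q6 0.10
total shift [-0.002   0.0009 -0.0008] turn [-0.016  0.001 -0.002] min rows 0.02
per row x1 [-0.002   0.0009 -0.0008] [-0.016  0.001 -0.002]
```

jog_arm --pt "0 0 0 0 0 0 1" --pt "0 0 0 0 0 0 1" --pt "0 0 0 0 0 0 1" --pt "0 0 0 0 0 0 1" --pt "-0.04 0 0 0 0 0 1"

```text
time: 37.7
position: [656.6, 139.9, 13.0]
orientation: [1.207, 1.212, -1.21]
ft_force: [-0.1, -0.4, -0.3]
grip_width: 72.4
```

jog_arm --pt "-0.12 0 0 0 0 0 1" --pt "-0.14 0 0 0 0 0 1" --pt "-0.14 0 0.05 0 0 0 1" --pt "-0.1 -0.04 0.14 0.3 0 0 1" --pt "0 -0.04 0.14 0.3 0 0 1"

```text
time: 38.12
position: [637.1, 62.6, 145.5]
orientation: [1.246, 1.186, -1.248]
ft_force: [1.4, -0.4, 1.1]
grip_width: 85.4
```

jog_arm --pt "0 -0.04 0.15 0.4 0 0 1" --pt "0 -0.04 0.15 0.4 0 0 1" --pt "0 -0.04 0.15 0.4 0 0 1" --pt "0 -0.04 0.15 0.4 0 0 1" --pt "0 -0.03 0.15 0.4 0 0 1"

```text
time: 38.53
position: [566.9, -123.5, 157.7]
orientation: [1.402, 1.065, -1.382]
ft_force: [0.5, -1.2, -0.5]
grip_width: 85.5
```

```bash
python3 g.py 513.5 -424.5 160 -98
```

```text
truez 191.7
t 38.53 pos [ 566.9 -123.5  157.7] yaw -14.6 tilt 0.97 w 85.5 F [ 0.5 -1.2 -0.5] M [-0.01 -0.02  0.04] q6 -0.09
total shift [0.1269 0.0946 1.2191] turn [14.554 -0.134 -0.127] min rows 14.56
per row x15 [0.0085 0.0063 0.0813] [ 0.97  -0.009 -0.008]
```

jog_arm --pt "0 0.01 0.15 0 -0.13 -0.12 1" --pt "0 0.01 0.15 0 0 0 1" --pt "0 0.01 0.15 0 0 0 1" --pt "0 0.01 0.15 0 0 0 1" --pt "0 0.01 0.15 0 0 0 1"

```text
time: 38.95
position: [527.9, -316.9, 167.3]
orientation: [1.388, 1.057, -1.394]
ft_force: [1.3, -0.8, -0.5]
grip_width: 85.2
```

jog_arm --pt "0 0.01 0.15 0.4 0 0 1" --pt "0 0.01 0.14 0.8 0 0 1" --pt "0 0.01 0.08 1 0 0 1" --pt "0 0 0 1 0 0 1" --pt "-0.0 0 0 1 0 0 1"

```text
time: 39.37
position: [503.6, -421.8, 175.5]
orientation: [1.698, 0.76, -1.695]
ft_force: [-0.6, 1.1, 0.8]
grip_width: 85.6
```

```bash
python3 g.py 513.5 -424.5 160 -98; python3 look.py h1 top 658 110 40 45; python3 obj.py | grep guide
```

```text
truez 209.5
t 39.37 pos [ 503.6 -421.8  175.5] yaw -40.2 tilt 1.63 w 85.6 F [-0.6  1.1  0.8] M [0.08 0.01 0.02] q6 -0.10
total shift [ 0.1986  0.0318 -0.0193] turn [10.079 -0.04  -0.294] min rows 10.08
per row x11 [ 0.0181  0.0029 -0.0018] [ 0.916 -0.004 -0.027]
crop origin 159 114 scale 5.555555555555555
side guide 414 [ 515.6 -428.1   50.8] ((522.907470703125, -428.16033935546875), (41.914772033691406, 125.5157241821289), 83.36243438720703)
```

View pics/h1.png

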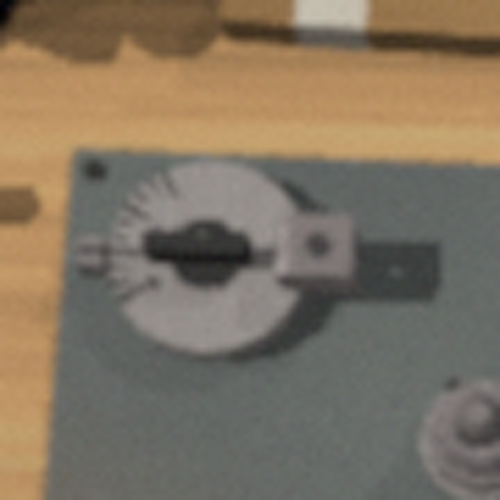

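```bash
cat > disc.py <<'E'
from polar import *
fr=[vision.read_camera('top') for _ in range(5)]
p=dict(fr[0]); p['pixels']=np.mean([f['pixels'].astype(np.float32) for f in fr],0)
a=polar(p,657.3,142,32,40,86,20,200,na=1440,nr=200)
g=a.mean(2); Rr=np.linspace(86,40,200); A=np.linspace(20,200,1440)
def prof(r0,r1): return g[(Rr>r0)&(Rr<r1)].mean(0)
row=prof(46,57); k=np.convolve(np.pad(row,60,mode='edge'),np.ones(121)/121,'valid'); dk=k-row
for c in (29,58,88,118):
    s=(A>c-8)&(A<c+8); 
    i=np.argmax(np.where(s,dk,-9)); w=(abs(A-A[i])<3)&(dk>0); print('long mark near',c,A[i].round(2),(A[w]*dk[w]).sum()/dk[w].sum(),dk[i].round(1))
row=prof(68,77); 
for x in np.arange(78,102,1): print(x,row[np.argmin(abs(A-x))].round(1),end='; ')
im=cv2.resize(a[:, (A>70)&(A<115)],(720,500)); save('polar4',np.clip(im,0,255).astype(np.uint8),1)
E
python3 disc.py
```

```text
long mark near 29 29.26 29.27182088693787 14.7
long mark near 58 58.15 58.205275671429895 14.9
long mark near 88 87.55 87.42394622852387 14.0
long mark near 118 118.19 118.12237793573374 16.0
78 106.6; 79 110.2; 80 114.2; 81 118.6; 82 122.3; 83 122.5; 84 116.9; 85 107.7; 86 99.1; 87 94.7; 88 94.7; 89 98.5; 90 106.1; 91 114.4; 92 118.1; 93 116.2; 94 109.9; 95 99.6; 96 89.1; 97 79.8; 98 73.4; 99 72.3; 100 74.6; 101 78.8;
```

View pics/polar4.png

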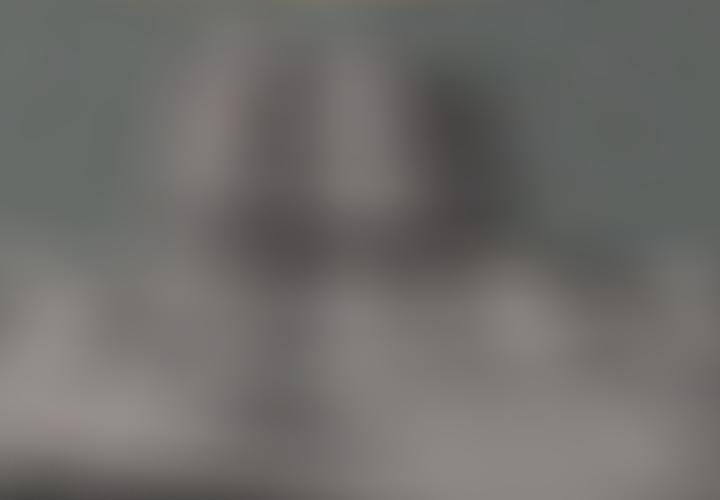

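jog_arm --pt "0.02 0.03 -0.02 0.95 0 -0.3 1" --pt "0.02 0 0 0.95 0 0 1" --pt "0.02 0 0 0.95 0 0 1" --pt "0.02 0 0 0.95 0 0 1" --pt "0.02 0 0 0.95 0 0 1"

```text
time: 40.18
position: [515.6, -418.8, 150.7]
orientation: [1.997, 0.393, -2.015]
ft_force: [-0.1, -0.3, 0.4]
grip_width: 85.6
```

```bash
python3 g.py 513.6 -424.6 150 -97.6
```

```text
truez 184.7
t 40.18 pos [ 515.6 -418.8  150.7] yaw -67.7 tilt 0.55 w 85.6 F [-0.1 -0.3  0.4] M [ 0.06 -0.01  0.  ] q6 0.39
total shift [0.139  0.0182 0.0148] turn [ 5.227  0.088 -0.039] min rows 5.23
per row x6 [0.0232 0.003  0.0025] [ 0.871  0.015 -0.007]
```

jog_arm --pt "0.02 0.02 0.014 0.95 0.08 0 1" --pt "0.03 0 0 0.95 0 0 1" --pt "0.03 0 0 0.95 0 0 1" --pt "0.03 0 0 0.95 0 0 1" --pt "0.03 0 0 0.95 0 0 1"

```text
time: 40.6
position: [515.8, -423.0, 115.0]
orientation: [-2.172, 0.113, 2.17]
ft_force: [-0.9, -0.1, 0.3]
grip_width: 85.7
```

```bash
python3 g.py 513.6 -424.6 80 -97.6
```

```text
truez 149.0
t 40.60 pos [ 515.8 -423.   115. ] yaw -95.8 tilt 0.17 w 85.7 F [-0.9 -0.1  0.3] M [-0.06  0.02 -0.03] q6 0.87
total shift [0.2761 0.0065 0.0085] turn [ 0.315 -0.009 -0.028] min rows 1.78
per row x2 [0.1381 0.0033 0.0042] [ 0.157 -0.005 -0.014]
```

jog_arm --pt "0.05 0.006 0.008 0.3 0 0 1" --pt "0.08 0 0 0 0 0 1" --pt "0.08 0 0 0 0 0 1" --pt "0.05 0 0 0 0 0 1" --pt "0.0 0 0 0 0 0 1"

```text
time: 41.02
position: [514.7, -422.2, 46.9]
orientation: [-2.156, 0.142, 2.155]
ft_force: [-0.6, -0.6, -0.5]
grip_width: 85.5
```

```bash
python3 g.py 513.6 -424.6 20 -97.6
```

```text
truez 80.9
t 41.02 pos [ 514.7 -422.2   46.9] yaw -97.4 tilt 0.15 w 85.5 F [-0.6 -0.6 -0.5] M [-0.    0.02 -0.  ] q6 0.90
total shift [0.2437 0.0095 0.0033] turn [ 0.036 -0.007 -0.025] min rows 1.57
per row x2 [0.1219 0.0047 0.0017] [ 0.018 -0.004 -0.013]
```

jog_arm --pt "0.05 0.009 0.003 0 0 0 1" --pt "0.07 0 0 0 0 0 1" --pt "0.07 0 0 0 0 0 1" --pt "0.04 0 0 0 0 0 1" --pt "0.0 0 0 0 0 0 1"

```text
time: 41.43
position: [516.0, -426.3, -10.5]
orientation: [-2.165, 0.143, 2.154]
ft_force: [-0.2, -0.1, 0.0]
grip_width: 85.7
```

```bash
python3 g.py 513.6 -424.6 20 -97.6
```

```text
truez 23.5
t 41.43 pos [ 516.  -426.3  -10.5] yaw -97.2 tilt 0.47 w 85.7 F [-0.2 -0.1  0. ] M [0.01 0.03 0.01] q6 0.90
total shift [ 0.0138 -0.0056  0.0103] turn [ 0.066 -0.052 -0.063] min rows 0.12
per row x1 [ 0.0138 -0.0056  0.0103] [ 0.066 -0.052 -0.063]
```

jog_arm --pt "0.012 -0.005 0.009 0.06 -0.05 -0.06 1" --pt "0 0 0 0 0 0 0" --pt "0 0 0 0 0 0 -1" --pt "0 0 0 0 0 0 -1" --pt "0 0 0 0 0 0 -1"

```text
time: 41.85
position: [515.4, -426.3, -10.3]
orientation: [-2.157, 0.145, 2.15]
ft_force: [0.9, 12.7, 8.3]
grip_width: 38.6
```

jog_arm --pt "0 0 0 0 0 0 -1" --pt "0 0 0 0 0 0 -1" --pt "0 0 0 0 0 0 -1"

```text
time: 42.1
position: [515.6, -426.2, -9.7]
orientation: [-2.158, 0.146, 2.15]
ft_force: [0.4, -0.1, -1.8]
grip_width: 34.9
```

```bash
python3 g.py 513.6 -424.6 20 -97.6; python3 look.py i1 side 540 -425 40 45
```

```text
truez 24.3
t 42.10 pos [ 515.6 -426.2   -9.7] yaw -97.6 tilt 0.27 w 34.9 F [ 0.4 -0.1 -1.8] M [ 0.03 -0.03 -0.07] q6 0.90
total shift [ 0.017  -0.0054  0.0089] turn [ 0.004 -0.04  -0.024] min rows 0.13
per row x1 [ 0.017  -0.0054  0.0089] [ 0.004 -0.04  -0.024]
crop origin 223 237 scale 5.555555555555555
```

View pics/i1.png

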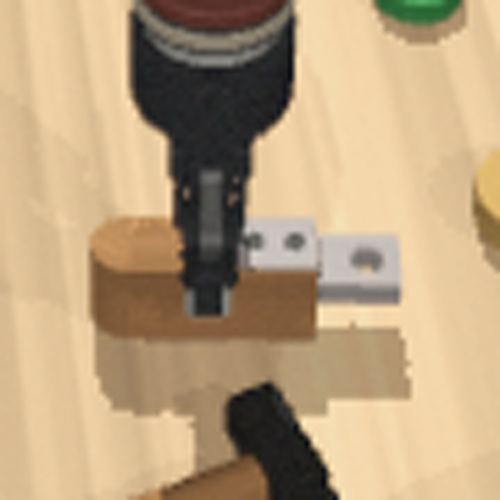

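jog_arm --pt "-0.06 0 0 0 0 0 -1" --pt "-0.12 0 0 0 0 0 -1" --pt "-0.14 0 0 0 0 0 -1" --pt "-0.14 0 0 -0.5 0 0 -1" --pt "-0.1 0 0 -0.8 0 0 -1"

```text
time: 42.57
position: [507.9, -418.9, 123.2]
orientation: [-2.196, -0.02, 2.231]
ft_force: [1.4, -0.8, -4.2]
grip_width: 35.1
```

```bash
python3 g.py 657.7 -75 160 -0.1
```

```text
truez 157.2
t 42.57 pos [ 507.9 -418.9  123.2] yaw -89.9 tilt 1.34 w 35.1 F [ 1.4 -0.8 -4.2] M [-0.1  -0.05  0.02] q6 0.77
total shift [ 0.0022 -1.375  -0.6008] turn [-1.5678e+01 -5.0000e-03  2.5900e-01] min rows 15.68
per row x16 [ 0.0001 -0.0859 -0.0375] [-0.98  -0.     0.016]
```

jog_arm --pt "0 -0.13 -0.058 -0.3 0 0.25 -1" --pt "0 -0.13 -0.058 -0.3 0 0 -1" --pt "0 -0.13 -0.058 -0.3 0 0 -1" --pt "0 -0.13 -0.05 -0.3 0 0 -1" --pt "0 -0.13 -0.05 -0.3 0 0 -1"

```text
time: 42.98
position: [569.4, -259.3, 136.6]
orientation: [2.129, 0.13, -2.136]
ft_force: [0.3, 0.3, -4.5]
grip_width: 35.0
```

```bash
python3 g.py 657.7 -75 160 -0.1
```

```text
truez 170.6
t 42.98 pos [ 569.4 -259.3  136.6] yaw -81.5 tilt 1.52 w 35.0 F [ 0.3  0.3 -4.5] M [ 0.03 -0.05  0.05] q6 0.89
total shift [ 0.0225 -0.678  -0.4579] turn [-14.212   0.226  -0.181] min rows 14.22
per row x15 [ 0.0015 -0.0452 -0.0305] [-0.947  0.015 -0.012]
```

jog_arm --pt "0 -0.075 -0.06 -0.95 0.2 -0.18 -1" --pt "0 -0.075 -0.075 -0.95 0 0 -1" --pt "0 -0.07 -0.08 -0.95 0 0 -1" --pt "0 -0.07 -0.08 -0.95 0 0 -1" --pt "0 -0.06 -0.085 -0.95 0 0 -1"

```text
time: 43.4
position: [627.9, -134.3, 138.5]
orientation: [1.859, 0.614, -1.836]
ft_force: [-0.0, 0.2, -5.2]
grip_width: 34.8
```

```bash
python3 g.py 657.7 -75 160 -0.1
```

```text
truez 172.5
t 43.40 pos [ 627.9 -134.3  138.5] yaw -52.9 tilt 0.74 w 34.8 F [-0.   0.2 -5.2] M [-0.07  0.03 -0.  ] q6 0.60
total shift [ 0.0511 -0.118  -0.2377] turn [-9.218 -0.041 -0.127] min rows 9.22
per row x10 [ 0.0051 -0.0118 -0.0238] [-0.922 -0.004 -0.013]
```

jog_arm --pt "0 -0.01 -0.024 -0.95 0 -0.1 -1" --pt "0 -0.005 -0.024 -0.95 0 0 -1" --pt "0 0 -0.026 -0.95 0 0 -1" --pt "0 0.01 -0.026 -0.95 0 0 -1" --pt "0 0.01 -0.026 -0.95 0 0 -1"

```text
time: 43.82
position: [649.5, -102.0, 140.1]
orientation: [1.516, 0.99, -1.504]
ft_force: [-1.2, -0.7, -4.9]
grip_width: 34.7
```

```bash
python3 g.py 657.7 -75 140 -0.1
```

```text
truez 174.1
t 43.82 pos [ 649.5 -102.   140.1] yaw -23.8 tilt 0.52 w 34.7 F [-1.2 -0.7 -4.9] M [-0.02  0.02 -0.02] q6 0.14
total shift [ 0.1374 -0.0134 -0.1107] turn [-4.143e+00 -9.200e-02 -2.000e-03] min rows 4.14
per row x5 [ 0.0275 -0.0027 -0.0221] [-0.829 -0.018 -0.   ]
```

jog_arm --pt "0.02 0 -0.02 -0.8 -0.09 0 -1" --pt "0.03 0.01 -0.02 -0.8 0 0 -1" --pt "0.03 0.01 -0.02 -0.8 0 0 -1" --pt "0.02 0.01 -0.02 -0.8 0 0 -1" --pt "0.0 0.0 -0.0 -0.5 0 0 -1"

```text
time: 44.23
position: [661.9, -82.2, 116.4]
orientation: [1.225, 1.201, -1.229]
ft_force: [-0.2, 0.3, -4.4]
grip_width: 35.1
```

```bash
python3 g.py 657.7 -75 60 -0.1
```

```text
truez 150.4
t 44.23 pos [661.9 -82.2 116.4] yaw -1.4 tilt 0.18 w 35.1 F [-0.2  0.3 -4.4] M [-0.05  0.02 -0.01] q6 -0.21
total shift [ 0.3619 -0.0163 -0.0285] turn [-0.218 -0.004  0.031] min rows 2.34
per row x3 [ 0.1206 -0.0054 -0.0095] [-0.073 -0.001  0.01 ]
```

jog_arm --pt "0.04 -0.016 -0.02 -0.2 0 0.03 -1" --pt "0.07 0 0 0 0 0 -1" --pt "0.07 0 0 0 0 0 -1" --pt "0.06 0 0 0 0 0 -1" --pt "0.0 0 0 0 0 0 -1"

```text
time: 44.65
position: [655.5, -75.1, 54.5]
orientation: [1.211, 1.209, -1.211]
ft_force: [-0.9, 0.1, -6.2]
grip_width: 34.7
```

```bash
python3 g.py 657.7 -75 40 -0.1
```

```text
truez 88.5
t 44.65 pos [655.5 -75.1  54.5] yaw -0.1 tilt 0.07 w 34.7 F [-0.9  0.1 -6.2] M [ 0.03  0.11 -0.  ] q6 -0.22
total shift [ 1.94e-01  8.80e-03 -1.00e-04] turn [-0.007 -0.009  0.008] min rows 1.25
per row x2 [ 0.097   0.0044 -0.    ] [-0.004 -0.005  0.004]
```

jog_arm --pt "0.03 0.008 0 0 0 0 -1" --pt "0.06 0 0 0 0 0 -1" --pt "0.06 0 0 0 0 0 -1" --pt "0.03 0 0 0 0 0 -1" --pt "0.0 0 0 0 0 0 -1"

```text
time: 45.07
position: [657.4, -74.6, 7.5]
orientation: [1.213, 1.207, -1.211]
ft_force: [-0.5, 0.1, -4.8]
grip_width: 35.1
```

```bash
python3 g.py 657.7 -75 33.5 -0.1;  python3 look.py j1 side 658 20 40 40;  python3 look.py j2 top 658 20 40 40
```

```text
truez 41.5
t 45.07 pos [657.4 -74.6   7.5] yaw -0.2 tilt 0.06 w 35.1 F [-0.5  0.1 -4.8] M [-0.04  0.08 -0.02] q6 -0.22
total shift [0.0319 0.0011 0.0018] turn [-0.02  -0.008 -0.007] min rows 0.21
per row x1 [0.0319 0.0011 0.0018] [-0.02  -0.008 -0.007]
crop origin 242 140 scale 6.25
crop origin 191 120 scale 6.25
```

View pics/j1.png

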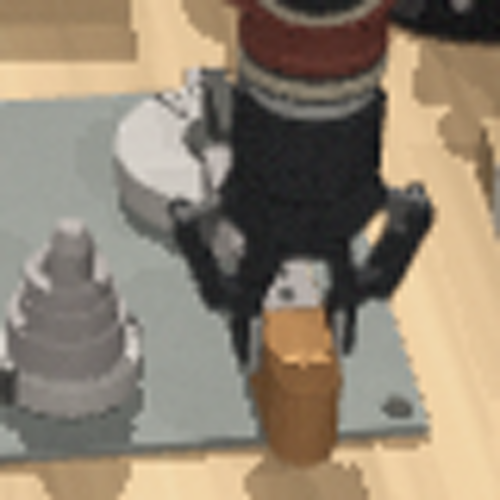

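View pics/j2.png

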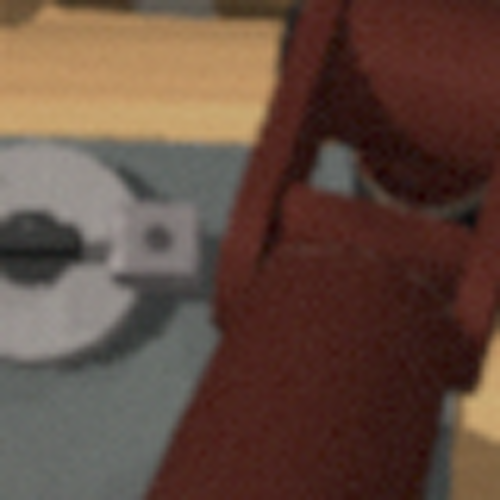

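Run:
```python
from h import *
p=np.load('disc_top.npy',allow_pickle=True).item()
print(atz(p,191+158/6.25,120+238/6.25,62))
print('h1',atz(p,159+319/5.5556,114+244/5.5556,62))
s=vision.read_camera('side'); C=cloud(s); z=C[...,2]
m=(abs(C[...,0]-658)<30)&(C[...,1]>-160)&(C[...,1]<-60)&(z>25)&(z<75); hsv=cv2.cvtColor(s['pixels'],cv2.COLOR_RGB2HSV)
m&=(hsv[...,1]>110)
q=C[m]; print(len(q),np.percentile(q,[1,50,99],axis=0).round(1)); print(readout.get_obs()['position'])
t=q[(q[:,2]>55)]; print(len(t),np.percentile(t,[2,98],axis=0).round(1))
```

```text
[657.0497231   68.82607782  62.        ]
h1 [657.6251176  68.3834108  62.       ]
269 [[ 640.  -135.5   26. ]
 [ 655.4 -117.6   66.4]
 [ 674.8  -64.9   73.5]]
[659.15755885 -74.99531022  10.13450493]
176 [[ 640.5 -132.9   55.9]
 [ 674.6  -65.3   73.4]]
```

jog_arm --pt "0.018 0.0 0 -0.02 0 0 -1" --pt "0.014 0 0 0 0 0 -1" --pt "0.004 0 0 0 0 0 -1"

```text
time: 45.47
position: [662.0, -75.6, 4.2]
orientation: [1.214, 1.199, -1.203]
ft_force: [0.2, 0.9, -4.7]
grip_width: 34.7
```

```bash
python3 g.py 657.7 -40 33.5 -0.1
```

```text
truez 38.2
t 45.47 pos [662.  -75.6   4.2] yaw -0.1 tilt 0.62 w 34.7 F [ 0.2  0.9 -4.7] M [0.02 0.02 0.02] q6 -0.22
total shift [ 0.0183 -0.0177 -0.1425] turn [ 0.002  0.015 -0.107] min rows 0.93
per row x1 [ 0.0183 -0.0177 -0.1425] [ 0.002  0.015 -0.107]
```

jog_arm --pt "0.01 -0.017 0 0 0 -0.1 -1" --pt "0.01 0 0 0 0 0 -1" --pt "0 0 0 0 0 0 -1"

```text
time: 45.72
position: [658.1, -75.8, -0.5]
orientation: [1.21, 1.206, -1.21]
ft_force: [0.6, -0.8, -5.1]
grip_width: 34.8
```

```bash
python3 g.py 657.7 -40 33.5 -0.1
```

```text
truez 33.5
t 45.72 pos [ 6.581e+02 -7.580e+01 -5.000e-01] yaw -0.1 tilt 0.13 w 34.8 F [ 0.6 -0.8 -5.1] M [-0.05 -0.    0.06] q6 -0.22
total shift [-1.000e-04 -1.700e-03 -1.433e-01] turn [ 0.001  0.019 -0.012] min rows 0.92
per row x1 [-1.000e-04 -1.700e-03 -1.433e-01] [ 0.001  0.019 -0.012]
```

jog_arm --pt "0 0 -0.03 0 0 0 -1" --pt "0 0 -0.03 0 0 0 -1" --pt "0 0 -0.03 0 0 0 -1"

```text
time: 45.97
position: [658.1, -53.1, -0.5]
orientation: [1.211, 1.205, -1.212]
ft_force: [0.8, -0.3, -3.9]
grip_width: 35.1
```

```bash
python3 g.py 657.7 -40 33.5 -0.1
```

```text
truez 33.5
t 45.97 pos [ 6.581e+02 -5.310e+01 -5.000e-01] yaw -0.2 tilt 0.14 w 35.1 F [ 0.8 -0.3 -3.9] M [-0.03  0.03 -0.06] q6 -0.19
total shift [-0.0003 -0.0019 -0.0525] turn [-0.022  0.021 -0.013] min rows 0.34
per row x1 [-0.0003 -0.0019 -0.0525] [-0.022  0.021 -0.013]
```

jog_arm --pt "0 -0.001 -0.02 0 0.02 0 -1" --pt "0 0 -0.02 0 0 0 -1" --pt "0 0 -0.02 0 0 0 -1" --pt "0 0 -0.02 0 0 0 -1"

```text
time: 46.3
position: [657.9, -28.9, -0.4]
orientation: [1.212, 1.208, -1.209]
ft_force: [0.6, -0.8, -3.3]
grip_width: 34.9
```

```bash
python3 g.py 657.7 -10 33.5 -0.1
```

```text
truez 33.6
t 46.30 pos [ 6.579e+02 -2.890e+01 -4.000e-01] yaw -0.1 tilt 0.10 w 34.9 F [ 0.6 -0.8 -3.3] M [-0.02 -0.01 -0.02] q6 -0.16
total shift [ 0.0006 -0.001  -0.0755] turn [-0.    -0.007 -0.015] min rows 0.49
per row x1 [ 0.0006 -0.001  -0.0755] [-0.    -0.007 -0.015]
```

jog_arm --pt "0 -0.001 -0.02 0 0 0 -1" --pt "0 0 -0.02 0 0 0 -1" --pt "0 0 -0.012 0 0 0 -1"

```text
time: 46.55
position: [657.7, -13.7, -0.2]
orientation: [1.211, 1.208, -1.208]
ft_force: [0.2, -0.4, -4.0]
grip_width: 35.2
```

jog_arm --pt "0 0 -0.006 0 0 0 -1" --pt "0 0 -0.006 0 0 0 -1"

```text
time: 46.72
position: [657.7, -9.8, -0.2]
orientation: [1.211, 1.208, -1.208]
ft_force: [0.9, 0.2, -4.5]
grip_width: 35.2
```

jog_arm --pt "0 0 -0.006 0 0 0 -1" --pt "0 0 -0.006 0 0 0 -1"

```text
time: 46.88
position: [657.7, -6.8, -0.2]
orientation: [1.211, 1.208, -1.208]
ft_force: [0.8, -0.3, -4.3]
grip_width: 35.1
```

jog_arm --pt "0 0 -0.006 0 0 0 -1" --pt "0 0 0 0 0 0 -1"

```text
time: 47.05
position: [657.8, -5.4, -0.2]
orientation: [1.211, 1.208, -1.208]
ft_force: [0.5, 0.6, -5.0]
grip_width: 34.9
```

jog_arm --pt "0 0 -0.006 0 0 0 -1" --pt "0 0 0 0 0 0 -1"

```text
time: 47.22
position: [657.9, -5.7, 0.1]
orientation: [1.209, 1.205, -1.21]
ft_force: [0.0, 0.3, -4.3]
grip_width: 35.2
```

jog_arm --pt "0 0 -0.008 0 0 0 -1"

```text
time: 47.3
position: [658.0, -5.5, 0.2]
orientation: [1.206, 1.203, -1.211]
ft_force: [-0.3, -9.6, -4.2]
grip_width: 35.1
```

jog_arm --pt "0 0 -0.008 0 0 0 -1"

```text
time: 47.38
position: [658.1, -5.7, 0.6]
orientation: [1.203, 1.2, -1.213]
ft_force: [-1.7, -8.8, -2.5]
grip_width: 35.1
```

jog_arm --pt "0 0 -0.008 0 0 0 -1"

```text
time: 47.47
position: [658.1, -5.9, 0.9]
orientation: [1.2, 1.197, -1.215]
ft_force: [-1.4, -8.1, -2.9]
grip_width: 34.9
```

```bash
python3 g.py 657.7 -7.6 33 -0.1
```

```text
truez 34.9
t 47.47 pos [658.1  -5.9   0.9] yaw -0.0 tilt 0.80 w 34.9 F [-1.4 -8.1 -2.9] M [-1.09  0.25  0.09] q6 -0.11
total shift [ 0.0076 -0.0015  0.0067] turn [ 0.01   0.139 -0.016] min rows 0.14
per row x1 [ 0.0076 -0.0015  0.0067] [ 0.01   0.139 -0.016]
```

jog_arm --pt "0.006 -0.001 0.007 0 0.13 -0.01 -1" --pt "0 0 0 0 0 0 -1"

```text
time: 47.63
position: [658.0, -7.8, -0.4]
orientation: [1.211, 1.208, -1.209]
ft_force: [-0.8, -0.8, -4.9]
grip_width: 34.8
```

```bash
python3 g.py 657.7 -7.6 32.6 -0.1
```

```text
truez 33.6
t 47.63 pos [ 6.58e+02 -7.80e+00 -4.00e-01] yaw -0.1 tilt 0.06 w 34.8 F [-0.8 -0.8 -4.9] M [0.02 0.   0.01] q6 -0.12
total shift [ 0.004  -0.0011 -0.0009] turn [ 0.004 -0.005 -0.009] min rows 0.03
per row x1 [ 0.004  -0.0011 -0.0009] [ 0.004 -0.005 -0.009]
```

jog_arm --pt "0.006 0 0 0 0 0 -1" --pt "0.004 0 0 0 0 0 -1"

```text
time: 47.8
position: [658.5, -7.6, -1.8]
orientation: [1.213, 1.208, -1.209]
ft_force: [-4.2, -1.6, 5.1]
grip_width: 34.9
```

```bash
python3 g.py 657.7 -7.6 32.6 -0.1
```

```text
truez 32.2
t 47.80 pos [658.5  -7.6  -1.8] yaw -0.1 tilt 0.13 w 34.9 F [-4.2 -1.6  5.1] M [-0.15  0.86  0.1 ] q6 -0.12
total shift [-0.0017 -0.0033 -0.0001] turn [-0.003 -0.016 -0.016] min rows 0.02
per row x1 [-0.0017 -0.0033 -0.0001] [-0.003 -0.016 -0.016]
```

jog_arm --pt "0 -0.003 0 0 0 0 -1" --pt "0 0 0 0 0 0 0.3" --pt "0 0 0 0 0 0 1" --pt "0 0 0 0 0 0 1" --pt "0 0 0 0 0 0 1"

```text
time: 48.22
position: [660.7, -6.4, 1.0]
orientation: [1.216, 1.204, -1.203]
ft_force: [0.2, 0.3, 0.2]
grip_width: 81.0
```

jog_arm --pt "-0.06 0 0 0 0 0 1" --pt "-0.13 0 0 0 0 0 1" --pt "-0.14 0 0 0 0 0 1" --pt "-0.14 0 0 0 0 0 1" --pt "-0.1 0 0 0 0 0 1"

```text
time: 48.63
position: [654.7, -5.7, 144.1]
orientation: [1.211, 1.217, -1.212]
ft_force: [1.4, -0.2, -0.2]
grip_width: 85.2
```

```bash
python3 g.py 457 387 200 90; python3 look.py k1 side 658 40 40 40;  python3 look.py k2 top 658 20 40 40
```

```text
truez 178.1
t 48.63 pos [654.7  -5.7 144.1] yaw -0.1 tilt 0.44 w 85.2 F [ 1.4 -0.2 -0.2] M [-0.04 -0.02 -0.01] q6 -0.12
total shift [-0.0754 -0.7928 -1.5702] turn [1.5697e+01 8.0000e-03 8.4000e-02] min rows 15.70
per row x16 [-0.0047 -0.0495 -0.0981] [0.981 0.001 0.005]
crop origin 241 137 scale 6.25
crop origin 191 120 scale 6.25
```

View pics/k1.png

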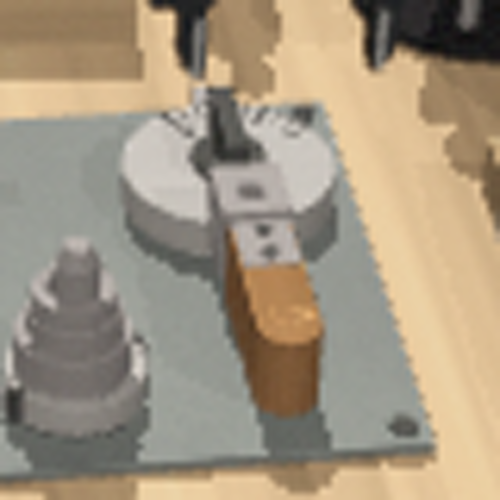

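View pics/k2.png

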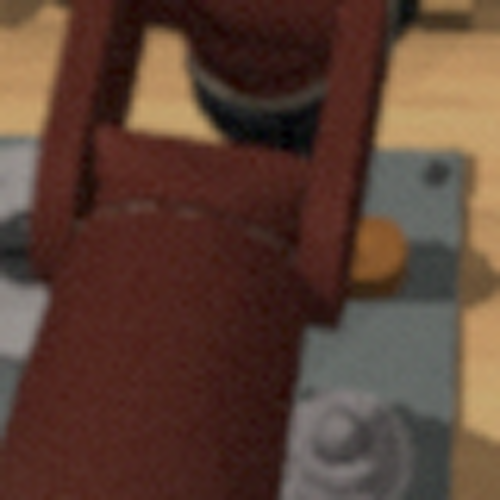

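jog_arm --pt "0 -0.066 -0.132 0 0 0 1" --pt "0 -0.066 -0.132 0 0 0 1" --pt "0 -0.066 -0.132 0 0 0 1" --pt "0 -0.066 -0.132 0 0 0 1" --pt "0 -0.066 -0.132 0 0 0 1"

```text
time: 49.15
position: [578.5, 157.9, 155.3]
orientation: [1.228, 1.193, -1.207]
ft_force: [0.2, 0.5, -0.4]
grip_width: 84.9
```

jog_arm --pt "0 -0.066 -0.132 0 0 0 1" --pt "0 -0.066 -0.132 0 0 0 1" --pt "0 -0.066 -0.132 0 0 0 1" --pt "0 -0.066 -0.132 0 0 0 1" --pt "0 -0.066 -0.132 0 0 0 1"

```text
time: 49.57
position: [492.7, 331.3, 157.2]
orientation: [1.231, 1.191, -1.205]
ft_force: [0.2, 0.4, 0.1]
grip_width: 85.0
```

```bash
python3 g.py 457 387 150 0
```

```text
truez 191.2
t 49.57 pos [492.7 331.3 157.2] yaw -0.8 tilt 1.07 w 85.0 F [0.2 0.4 0.1] M [-0.01 -0.01  0.02] q6 0.49
total shift [ 0.1627 -0.1489 -0.2201] turn [-0.148 -0.034 -0.184] min rows 2.01
per row x3 [ 0.0542 -0.0496 -0.0734] [-0.049 -0.011 -0.061]
```

jog_arm --pt "0.02 -0.06 -0.1 -0.14 -0.03 -0.18 1" --pt "0.04 -0.05 -0.07 0 0 0 1" --pt "0.04 -0.01 -0.02 0 0 0 1" --pt "0 0 0 0 0 0 1"

```text
time: 49.9
position: [457.4, 387.8, 133.8]
orientation: [1.206, 1.215, -1.199]
ft_force: [-0.3, -0.3, -0.9]
grip_width: 85.4
```

```bash
python3 g.py 457 387 80 0
python3 - <<'E'
from h import *
P={n:vision.read_camera(n) for n in('side','top')}
for n,p in P.items():
    C=cloud(p); z=C[...,2]
    q=C[(abs(C[...,0]-457)<25)&(abs(C[...,1]-388)<30)&(z>80)&(z<114)]
    print(n,len(q),np.percentile(q,[4,96],axis=0).round(1).tolist() if len(q) else '')
E
python3 look.py l1 side 457 387 100 35;python3 look.py l2 top 457 387 100 35
```

```text
truez 167.8
t 49.90 pos [457.4 387.8 133.8] yaw 0.5 tilt 0.25 w 85.4 F [-0.3 -0.3 -0.9] M [ 0.03  0.09 -0.03] q6 0.57
total shift [ 0.3511 -0.0021  0.0045] turn [ 0.094 -0.04  -0.018] min rows 2.27
per row x3 [ 0.117  -0.0007  0.0015] [ 0.031 -0.013 -0.006]
side 49 [[448.3, 371.8, 82.0], [467.7, 391.9, 111.0]]
top 56 [[447.3, 380.4, 84.6], [466.0, 399.4, 112.8]]
crop origin 181 80 scale 7.142857142857143
crop origin 77 177 scale 7.142857142857143
```

View pics/l1.png

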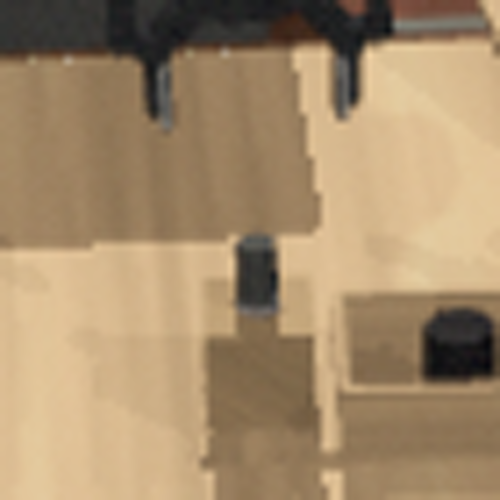

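jog_arm --pt "0.06 -0.002 0.002 0.09 -0.04 0 1" --pt "0.1 0 0 0 0 0 1" --pt "0.1 0 0 0 0 0 1" --pt "0.06 0 0 0 0 0 1" --pt "0 0 0 0 0 0 1"

```text
time: 50.52
position: [466.9, 382.6, 55.6]
orientation: [1.23, 1.196, -1.208]
ft_force: [0.0, -0.6, -0.4]
grip_width: 85.4
```

```bash
python3 g.py 457.2 387.5 82 0
```

```text
truez 89.6
t 50.52 pos [466.9 382.6  55.6] yaw -0.8 tilt 0.83 w 85.4 F [ 0.  -0.6 -0.4] M [-0.03  0.06 -0.05] q6 0.58
total shift [ 0.0301 -0.0395 -0.019 ] turn [-0.146 -0.048 -0.136] min rows 0.34
per row x1 [ 0.0301 -0.0395 -0.019 ] [-0.146 -0.048 -0.136]
```

jog_arm --pt "0.01 -0.038 -0.018 -0.14 -0.04 -0.13 1" --pt "0.015 0 0 0 0 0 1" --pt "0 0 0 0 0 0 1"

```text
time: 50.77
position: [457.6, 385.6, 48.3]
orientation: [1.21, 1.208, -1.213]
ft_force: [-0.8, 0.2, 0.6]
grip_width: 85.3
```

```bash
python3 g.py 457.2 387.5 82 0
```

```text
truez 82.3
t 50.77 pos [457.6 385.6  48.3] yaw -0.2 tilt 0.10 w 85.3 F [-0.8  0.2  0.6] M [-0.   -0.02  0.02] q6 0.58
total shift [ 0.0011 -0.0017 -0.0076] turn [-0.032  0.006  0.016] min rows 0.05
per row x1 [ 0.0011 -0.0017 -0.0076] [-0.032  0.006  0.016]
```

jog_arm --pt "0 -0.002 -0.007 0 0 0 0" --pt "0 0 0 0 0 0 -1" --pt "0 0 0 0 0 0 -1" --pt "0 0 0 0 0 0 -1" --pt "0 0 0 0 0 0 -1"

```text
time: 51.18
position: [459.4, 389.2, 52.5]
orientation: [1.216, 1.207, -1.207]
ft_force: [0.0, -0.0, 0.5]
grip_width: 25.7
```

jog_arm --pt "0 0 0 0 0 0 -1" --pt "0 0 0 0 0 0 -1" --pt "0 0 0 0 0 0 -1"

```text
time: 51.43
position: [459.1, 389.4, 52.9]
orientation: [1.216, 1.207, -1.207]
ft_force: [-0.6, 0.2, 0.6]
grip_width: 19.6
```

```bash
python3 g.py 457.2 387.5 82 0
```

```text
truez 86.9
t 51.43 pos [459.1 389.4  52.9] yaw -0.2 tilt 0.30 w 19.6 F [-0.6  0.2  0.6] M [0.03 0.04 0.03] q6 0.58
total shift [ 0.0194 -0.0077  0.0076] turn [-0.027 -0.032 -0.041] min rows 0.14
per row x1 [ 0.0194 -0.0077  0.0076] [-0.027 -0.032 -0.041]
```

jog_arm --pt "-0.05 0 0 0 0 0 -1" --pt "-0.09 0 0 0 0 0 -1" --pt "-0.12 0 0 0 0 0 -1" --pt "-0.12 0 0 0 0 0 -1" --pt "-0.04 0 0 0 0 0 -1"

```text
time: 51.85
position: [457.8, 387.6, 157.9]
orientation: [1.213, 1.207, -1.21]
ft_force: [1.1, 0.7, -0.9]
grip_width: 19.7
```

```bash
python3 g.py 657.7 69 170 0; python3 look.py m1 side 457 387 140 35
```

```text
truez 191.9
t 51.85 pos [457.8 387.6 157.9] yaw -0.2 tilt 0.10 w 19.7 F [ 1.1  0.7 -0.9] M [-0.04 -0.09  0.04] q6 0.58
total shift [0.0883 0.8035 1.2719] turn [-0.032 -0.005 -0.018] min rows 9.72
per row x10 [0.0088 0.0804 0.1272] [-0.003 -0.    -0.002]
crop origin 180 71 scale 7.142857142857143
```

View pics/m1.png

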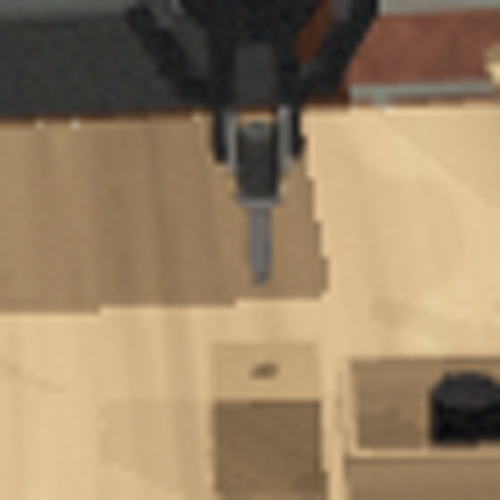

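jog_arm --pt "0 0.08 0.127 0 0 0 -1" --pt "0 0.08 0.127 0 0 0 -1" --pt "0 0.08 0.127 0 0 0 -1" --pt "0 0.08 0.127 0 0 0 -1" --pt "0 0.08 0.127 0 0 0 -1"

```text
time: 52.32
position: [556.7, 230.4, 156.3]
orientation: [1.205, 1.217, -1.198]
ft_force: [1.4, -0.1, -1.7]
grip_width: 19.9
```

```bash
python3 g.py 657.7 69 175 0
```

```text
truez 190.3
t 52.32 pos [556.7 230.4 156.3] yaw 0.6 tilt 0.28 w 19.9 F [ 1.4 -0.1 -1.7] M [ 0.02 -0.03  0.  ] q6 0.26
total shift [0.0589 0.3971 0.6502] turn [ 0.109 -0.047 -0.014] min rows 4.93
per row x5 [0.0118 0.0794 0.13  ] [ 0.022 -0.009 -0.003]
```

jog_arm --pt "0 0.08 0.128 0.1 -0.04 0 -1" --pt "0 0.08 0.128 0 0 0 -1" --pt "0.01 0.08 0.125 0 0 0 -1" --pt "0.01 0.07 0.11 0 0 0 -1" --pt "0 0.03 0.05 0 0 0 -1"

```text
time: 52.73
position: [642.8, 83.8, 142.6]
orientation: [1.207, 1.212, -1.218]
ft_force: [0.5, 0.8, -1.2]
grip_width: 20.0
```

```bash
python3 g.py 657.7 69 150 0
```

```text
truez 176.6
t 52.73 pos [642.8  83.8 142.6] yaw -0.2 tilt 0.45 w 20.0 F [ 0.5  0.8 -1.2] M [ 0.03 -0.03 -0.01] q6 0.02
total shift [0.1059 0.0606 0.0587] turn [-0.033  0.019  0.076] min rows 0.87
per row x1 [0.1059 0.0606 0.0587] [-0.033  0.019  0.076]
```

jog_arm --pt "0 0.056 0.055 -0.03 0.02 0.07 -1" --pt "0.02 0 0 0 0 0 -1" --pt "0.02 0 0 0 0 0 -1" --pt "0 0 0 0 0 0 -1"

```text
time: 53.07
position: [655.5, 65.8, 125.8]
orientation: [1.21, 1.213, -1.22]
ft_force: [-0.0, -0.4, -0.8]
grip_width: 20.0
```

```bash
python3 g.py 657.7 69 145 0
```

```text
truez 159.8
t 53.07 pos [655.5  65.8 125.8] yaw -0.3 tilt 0.51 w 20.0 F [-0.  -0.4 -0.8] M [0.04 0.03 0.01] q6 -0.01
total shift [ 0.0592  0.0091 -0.0128] turn [-0.06  -0.006  0.088] min rows 0.40
per row x1 [ 0.0592  0.0091 -0.0128] [-0.06  -0.006  0.088]
```

jog_arm --pt "0 0.009 -0.011 -0.06 0 0.08 -1" --pt "0.02 0 0 0 0 0 -1" --pt "0.02 0 0 0 0 0 -1" --pt "0 0 0 0 0 0 -1"

```text
time: 53.4
position: [655.3, 72.6, 113.1]
orientation: [1.205, 1.215, -1.207]
ft_force: [0.5, -0.6, -1.9]
grip_width: 19.7
```

```bash
python3 g.py 657.7 69 138 0; python3 look.py n1 side 658 68 80 25; python3 look.py n2 top 658 68 80 30
python3 - <<'E'
from h import *
p=vision.read_camera('side'); o=readout.get_obs();T=o['position']; print(T)
C=cloud(p); z=C[...,2]
m=(abs(C[...,0]-T[0])<16)&(abs(C[...,1]-T[1])<20)
for lo in range(64,125,6):
    q=C[m&(z>lo)&(z<lo+6)]
    if len(q)>2: print(lo,len(q),q.mean(0).round(1),np.percentile(q,[3,97],axis=0).round(1)[:,:2].tolist())
E
```

```text
truez 147.1
t 53.40 pos [655.3  72.6 113.1] yaw 0.3 tilt 0.22 w 19.7 F [ 0.5 -0.6 -1.9] M [-0.06  0.05  0.02] q6 -0.01
total shift [0.0365 0.0097 0.0146] turn [ 0.05  -0.016  0.035] min rows 0.26
per row x1 [0.0365 0.0097 0.0146] [ 0.05  -0.016  0.035]
crop origin 256 138 scale 10.0
crop origin 186 126 scale 8.333333333333334
[656.25475159  72.13479403 114.66225328]
64 21 [660.1  73.7  66. ] [[641.8, 56.8], [671.9, 88.6]]
88 5 [653.8  69.2  90.9] [[650.7, 64.1], [656.9, 73.1]]
94 5 [655.2  70.5  95.7] [[651.0, 68.1], [660.7, 72.5]]
100 5 [656.2  70.  101.7] [[650.4, 68.3], [660.5, 70.8]]
106 8 [653.5  69.4 108.7] [[649.3, 65.0], [659.6, 79.0]]
112 3 [654.4  72.3 115.8] [[651.0, 69.3], [656.3, 77.5]]
118 7 [655.1  67.  119.3] [[649.6, 61.6], [659.2, 73.1]]
```

View pics/n1.png

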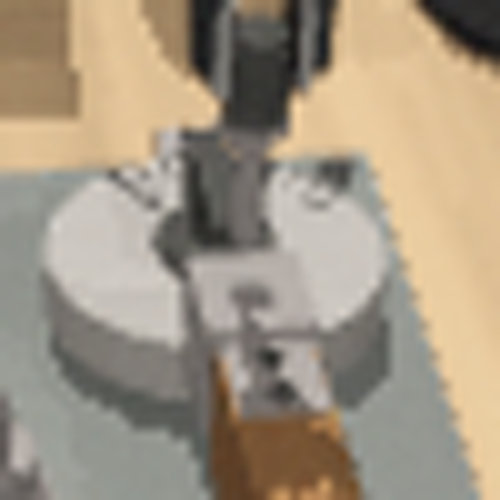

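View pics/n2.png

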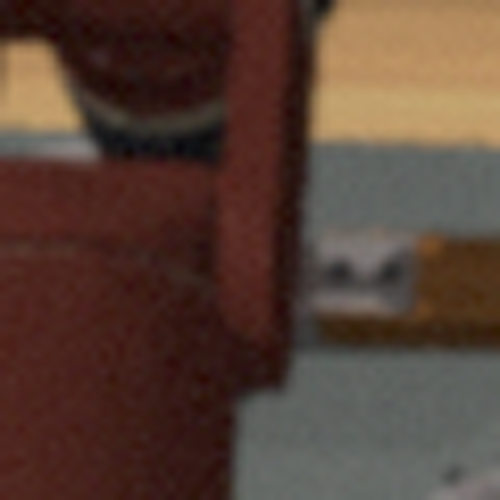

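```bash
python3 - <<'E'
from h import *
p=vision.read_camera('side')
print(atz(p,256+25.2,138+29.3,62))
C=cloud(p); z=C[...,2]
m=(abs(C[...,0]-657)<40)&(C[...,1]>30)&(C[...,1]<100)&(z>57)&(z<68); q=C[m]; print(len(q),np.percentile(q,[2,98],axis=0))
E
python3 g.py 657.7 69 132 0
```

```text
[659.4728133   69.77937464  62.        ]
124 [[637.71475732  32.53954714  57.63521228]
 [676.55259256  94.19398599  66.3176487 ]]
truez 149.0
t 53.60 pos [656.5  72.  115. ] yaw 0.2 tilt 0.10 w 19.6 F [-0.2  0.4 -1.7] M [-0.02  0.02 -0.03] q6 -0.01
total shift [0.0679 0.0047 0.0119] turn [ 0.042 -0.014  0.008] min rows 0.45
per row x1 [0.0679 0.0047 0.0119] [ 0.042 -0.014  0.008]
```

jog_arm --pt "0.01 0.005 0.008 0.04 0 0 -1" --pt "0.025 0 0 0 0 0 -1" --pt "0.02 0 0 0 0 0 -1" --pt "0 0 0 0 0 0 -1"

```text
time: 53.93
position: [659.0, 69.6, 101.7]
orientation: [1.212, 1.208, -1.207]
ft_force: [-0.1, 0.2, -1.9]
grip_width: 20.1
```

```bash
python3 g.py 657.7 70 132 0
```

```text
truez 135.7
t 53.93 pos [659.   69.6 101.7] yaw -0.0 tilt 0.15 w 20.1 F [-0.1  0.2 -1.9] M [ 0.01  0.04 -0.  ] q6 -0.01
total shift [ 0.0146 -0.0053 -0.0015] turn [-0.005 -0.012 -0.023] min rows 0.10
per row x1 [ 0.0146 -0.0053 -0.0015] [-0.005 -0.012 -0.023]
```

jog_arm --pt "0.008 -0.005 -0.001 0 -0.01 -0.02 -1" --pt "0.012 0 0 0 0 0 -1" --pt "0.012 0 0 0 0 0 -1"

```text
time: 54.18
position: [657.8, 69.7, 93.0]
orientation: [1.21, 1.209, -1.21]
ft_force: [0.7, -0.8, -1.1]
grip_width: 20.3
```

```bash
python3 g.py 657.7 70 122 0
```

```text
truez 127.0
t 54.18 pos [657.8  69.7  93. ] yaw -0.1 tilt 0.02 w 20.3 F [ 0.7 -0.8 -1.1] M [ 0.02 -0.01  0.03] q6 -0.01
total shift [ 0.0201 -0.0005 -0.0014] turn [-0.009 -0.002 -0.002] min rows 0.13
per row x1 [ 0.0201 -0.0005 -0.0014] [-0.009 -0.002 -0.002]
```

jog_arm --pt "0.012 0 0 0 0 0 -1" --pt "0.012 0 0 0 0 0 -1"

```text
time: 54.35
position: [657.7, 69.7, 86.3]
orientation: [1.21, 1.209, -1.21]
ft_force: [0.0, 0.1, -0.8]
grip_width: 20.2
```

jog_arm --pt "0.012 0 0 0 0 0 -1" --pt "0.012 0 0 0 0 0 -1"

```text
time: 54.52
position: [657.7, 69.6, 79.5]
orientation: [1.21, 1.209, -1.21]
ft_force: [-0.5, -0.7, -0.9]
grip_width: 19.7
```

jog_arm --pt "0.012 0 0 0 0 0 -1" --pt "0.012 0 0 0 0 0 -1"

```text
time: 54.68
position: [657.8, 69.6, 72.9]
orientation: [1.21, 1.209, -1.21]
ft_force: [-0.4, -0.7, -0.4]
grip_width: 20.2
```

jog_arm --pt "0.012 0 0 0 0 0 -1" --pt "0.012 0 0 0 0 0 -1"

```text
time: 54.85
position: [658.0, 69.6, 66.4]
orientation: [1.21, 1.208, -1.209]
ft_force: [0.4, -0.9, -2.3]
grip_width: 19.8
```

jog_arm --pt "0.012 0 0 0 0 0 -1" --pt "0.012 0 0 0 0 0 -1"

```text
time: 55.02
position: [658.0, 69.6, 59.8]
orientation: [1.21, 1.208, -1.209]
ft_force: [1.0, -0.4, -2.0]
grip_width: 19.9
```

jog_arm --pt "0.012 0 0 0 0 0 -1" --pt "0.012 0 0 0 0 0 -1"

```text
time: 55.18
position: [658.0, 69.6, 53.0]
orientation: [1.21, 1.208, -1.209]
ft_force: [0.8, -0.1, -0.7]
grip_width: 19.7
```

jog_arm --pt "0.012 0 0 0 0 0 -1" --pt "0.008 0 0 0 0 0 -1"

```text
time: 55.35
position: [657.9, 69.6, 47.2]
orientation: [1.21, 1.209, -1.21]
ft_force: [0.7, -1.0, -2.1]
grip_width: 20.2
```

jog_arm --pt "0.006 0 0 0 0 0 -1" --pt "0.004 0 0 0 0 0 -1"

```text
time: 55.52
position: [658.5, 69.6, 46.8]
orientation: [1.21, 1.208, -1.209]
ft_force: [-2.7, 0.4, 3.9]
grip_width: 20.0
```

Flange contact at the predicted height. Release, rise, back off to check.

jog_arm --pt "0 0 0 0 0 0 0" --pt "0 0 0 0 0 0 0.5" --pt "0 0 0 0 0 0 1" --pt "0 0 0 0 0 0 1" --pt "0 0 0 0 0 0 1"

```text
time: 55.93
position: [659.7, 69.7, 47.8]
orientation: [1.212, 1.206, -1.207]
ft_force: [-0.2, 0.1, 0.2]
grip_width: 79.1
```

jog_arm --pt "-0.05 0 0 0 0 0 1" --pt "-0.12 0 0 0 0 0 1" --pt "-0.14 0 0 0 0 0 1" --pt "-0.14 0 0 0 0 0 1" --pt "-0.1 -0.05 0.1 0 0 0 1"

```text
time: 56.35
position: [641.7, 47.3, 182.5]
orientation: [1.202, 1.222, -1.216]
ft_force: [0.5, -0.7, 0.0]
grip_width: 85.2
```

jog_arm --pt "0 -0.06 0.14 0 0 0 1" --pt "0 -0.06 0.14 0 0 0 1" --pt "0 -0.06 0.14 0 0 0 1" --pt "0 -0.06 0.14 0 0 0 1" --pt "0 -0.06 0.14 0 0 0 1"

```text
time: 56.77
position: [572.1, -131.4, 201.6]
orientation: [1.204, 1.204, -1.192]
ft_force: [1.3, -1.1, -0.3]
grip_width: 85.2
```

jog_arm --pt "0 0 0.14 0 0 0 1" --pt "0 0 0.14 0 0 0 1" --pt "0 0 0.14 0 0 0 1" --pt "0 0 0.1 0 0 0 1" --pt "0 0 0 0 0 0 1"

```text
time: 57.18
position: [569.8, -273.8, 209.7]
orientation: [1.207, 1.191, -1.195]
ft_force: [0.1, 0.8, -0.5]
grip_width: 85.3
```

```bash
python3 g.py; python3 look.py z1 side 600 60 60 60; python3 look.py z2 top 600 80 60 60; python3 disc.py; python3 look.py z3 side
python3 - <<'E'
from h import *
for n in('top','side'):
    p=vision.read_camera(n);C=cloud(p); z=C[...,2]
    q=C[(abs(C[...,0]-658)<18)&(abs(C[...,1]-68)<22)&(z>80)&(z<120)]
    print(n,'pin head',np.percentile(q,[3,97],axis=0).round(1).tolist())
    q=C[(abs(C[...,0]-567)<40)&(abs(C[...,1]-382)<40)&(z>48)&(z<70)]
    print(n,'cap top',np.percentile(q,[3,50,97],axis=0).round(1).tolist())
    q=C[(abs(C[...,0]-545)<42)&(abs(C[...,1]+34)<42)]
    h=np.histogram(q[:,2],np.arange(20,115,4)); print(dict(zip(h[1],h[0])))
E
```

```text
truez 243.7
t 57.18 pos [ 569.8 -273.8  209.7] yaw 0.3 tilt 1.21 w 85.3 F [ 0.1  0.8 -0.5] M [ 0.02  0.   -0.04] q6 -0.57
crop origin 204 110 scale 4.166666666666667
crop origin 152 114 scale 4.166666666666667
long mark near 29 29.51 29.491415848666914 18.2
long mark near 58 58.4 58.40385099455795 14.6
long mark near 88 88.3 88.32623099486902 13.9
long mark near 118 119.19 119.2335406830757 15.5
78 105.2; 79 109.5; 80 114.2; 81 118.7; 82 121.8; 83 121.2; 84 115.5; 85 106.9; 86 98.7; 87 94.3; 88 93.9; 89 97.3; 90 105.1; 91 113.7; 92 117.7; 93 116.0; 94 109.8; 95 99.3; 96 88.3; 97 78.5; 98 71.8; 99 70.9; 100 73.6; 101 77.9; top pin head [[646.6, 61.3, 83.3], [665.3, 81.8, 106.7]]
top cap top [[549.7, 361.0, 50.1], [566.3, 379.1, 55.6], [583.7, 396.3, 60.4]]
{np.int64(20): np.int64(7), np.int64(24): np.int64(33), np.int64(28): np.int64(44), np.int64(32): np.int64(20), np.int64(36): np.int64(7), np.int64(40): np.int64(2), np.int64(44): np.int64(3), np.int64(48): np.int64(22), np.int64(52): np.int64(50), np.int64(56): np.int64(19), np.int64(60): np.int64(3), np.int64(64): np.int64(15), np
[... 381 characters left out ...]
, 353.4, 48.3], [567.1, 369.4, 55.9], [584.0, 392.1, 62.6]]
{np.int64(20): np.int64(22), np.int64(24): np.int64(23), np.int64(28): np.int64(46), np.int64(32): np.int64(37), np.int64(36): np.int64(20), np.int64(40): np.int64(17), np.int64(44): np.int64(19), np.int64(48): np.int64(15), np.int64(52): np.int64(43), np.int64(56): np.int64(22), np.int64(60): np.int64(24), np.int64(64): np.int64(10), np.int64(68): np.int64(25), np.int64(72): np.int64(21), np.int64(76): np.int64(21), np.int64(80): np.int64(37), np.int64(84): np.int64(7), np.int64(88): np.int64(5), np.int64(92): np.int64(3), np.int64(96): np.int64(6), np.int64(100): np.int64(4), np.int64(104): np.int64(5), np.int64(108): np.int64(4)}
```

View pics/z1.png

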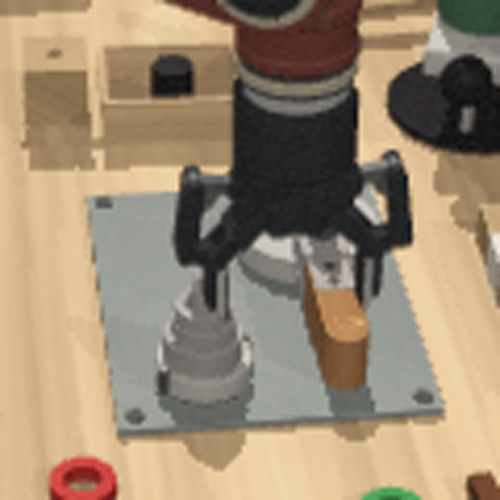

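View pics/z2.png

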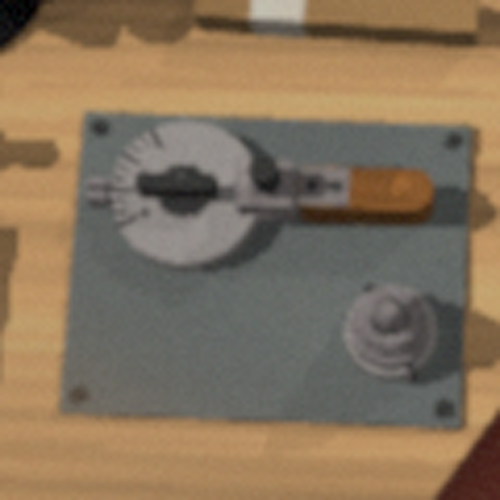

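jog_arm --pt "0 -0.14 0.03 0 0 0 1" --pt "0 -0.14 0.03 0 0 0 1" --pt "0 -0.14 0.03 0 0 0 1" --pt "0 -0.14 0 0 0 0 1" --pt "0 -0.1 0 0 0 0 1"

```text
time: 58.1
position: [404.8, -290.5, 203.3]
orientation: [1.197, 1.204, -1.182]
ft_force: [-0.1, -0.4, -0.3]
grip_width: 85.5
```

jog_arm --pt "0 0 0 0 0 0 1" --pt "0 0 0 0 0 0 1" --pt "0 0 0 0 0 0 1"

```text
time: 58.35
position: [401.4, -289.9, 203.4]
orientation: [1.199, 1.202, -1.184]
ft_force: [1.2, -0.6, -1.3]
grip_width: 85.4
```

```bash
python3 g.py; python3 look.py y1 side 620 60 60 50
python3 - <<'E'
from h import *
p=vision.read_camera('side');C=cloud(p); z=C[...,2]
q=C[(abs(C[...,0]-658)<18)&(abs(C[...,1]-68)<22)&(z>70)&(z<120)]
print('pin head',np.percentile(q,[3,97],axis=0).round(1).tolist())
E
```

```text
truez 237.4
t 58.35 pos [ 401.4 -289.9  203.4] yaw 1.1 tilt 1.06 w 85.4 F [ 1.2 -0.6 -1.3] M [0.08 0.02 0.04] q6 -0.80
crop origin 220 120 scale 5.0
pin head [[647.5, 57.1, 71.4], [667.7, 78.0, 104.5]]
```

View pics/y1.png

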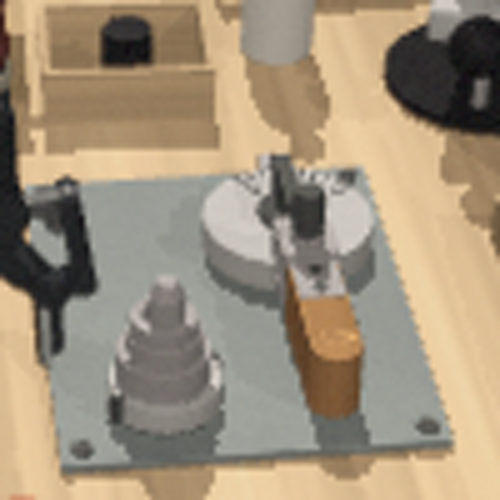

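```bash
python3 -c "
from plant import close_job
print(close_job())"
```

```text
the job is handed in; nothing more can be done
None
```

The spindle moulder is set up and I've handed the job in, at about 58 s of the 210 s allowed. No verdict is reported.

- **Cap:** it sits in the caddy tray. The last pictures show its top at about 56 mm above the bench, near the middle of the tray.
- **Collars:** only a, c and d were on the bench. I threaded them on in that order. Their top faces measured about 54, 70 and 82 mm, which matches fully home.
- **Swivel:** I turned it once, then corrected it by about 5° after reading the marks. The first check put the 30 mark on the index line. After the pin went in, readings ran from about 29.5° to 31.3°, inside the 2.5° limit but with less margin.
- **Guide arm:** I slid the tongue in until it touched the web, backed off 2 mm and set the arm down on the plate.
- **Pin:** it went through without side force until the flange met the upper ear. The top of its head measured about 102–104 mm, where a seated flange gives 102 mm.

**Readings that disagreed:**
- The reported tool position sat about 34 mm lower than the real fingertips. My first grasp at the cap closed on nothing. I measured the offset by touching the cap and corrected for it from then on.
- The two cameras differed by up to 5 mm along y, so I averaged them.

The tape, tin, mallet, square and coloured rings were not touched.

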